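# Close junction-box lids on the shuttle press

## Robot

A 7-joint arm with a two-finger parallel gripper is mounted at the origin on the work surface. World frame = base frame: x ahead of the robot, y to its left, z up, the work surface at z = 0. Lengths are in mm, angles in rad, forces in N, time in s.
With the tool pointing down it reaches from about 400 to 900 mm from the base axis. Payload 5.5 kg.
Tool frame: the origin (TCP) lies on the centre line of the jaws, within the pads' length; the fingertips stand 19 mm ahead of it and the grasp point (between the pads) is the TCP; z points along the fingers, y is the direction in which the jaws open and shut (so a half turn about z gives the same grasp; the last joint's range is limited). The gripper opens to 85 mm and grips with 20 to 120 N. Pads are 22 mm wide; open, the fingers measure 114 mm over their backs; the gripper's body (76 mm by 85 mm) begins 54 mm behind the grasp point. The pads swing forward as they close: fully open they stand 13 mm farther back than shut.
Start: joints at [0.263, 0.501, -0.427, 1.55, 0.221, 1.138, -0.21], TCP at [649.999, 0.037, 250.31] pointing down, gripper open.
Joint ranges: [-2.88, 2.88], [-0.31, 2.03], [-1.54, 1.56], [0.2, 2.42], [-1.41, 4.55], [0.19, 2.02], [-2.57, 2.57]. Speed limits (rad/s): [2.57, 2.57, 3.14, 3.14, 3.14, 3.14, 3.14].

## Interface

Orientations are given as a rotation vector (axis times angle).
In Python, from rig import observe, cams, order gives the robot as it stands. The module is installed in compiled form; this text tells all that it offers.
- The arm moves only by the tool carry_out, never from a script. Its argument "deltas" is a list of rows, each an object of numbers: "dx", "dy", "dz": the shift along the world's x, y, z in units of 0.15 m (1.0 is 0.15 m); "ax", "ay", "az": the turn, a rotation vector about the world's x, y, z in units of pi rad (1.0 is pi rad); "grip": the opening in per cent of the stroke, from 0 (shut) to 100 (fully open). In form: [{"dx": .., "dy": .., "dz": .., "ax": .., "ay": .., "az": .., "grip": ..}, ...]. A call has exactly 5 rows; each row is the pose to reach, as a shift and turn from the pose commanded when the call began, turning the shorter way round; what a row does not reach only later rows make up. A row lasts 1/10 s, in which the tool goes at most 50 mm and 8.59 degrees, less where a joint would pass 70% of its speed; a pose out of reach is approached as far as the arm can. A call with a number of a shift or a turn outside -1 to 1 is refused whole. A call with a gripper value outside its range is refused whole. The fingers move at their own pace and stop on an object; the grip force is fixed at half the most. Time passes only in rows, so rows that repeat a pose let the fingers close, or fill a call up. It gives the time, the measured TCP pose, the force and the opening at its end, in the units of the state.
- observe(): the state, without advancing time (a new reading comes with each control period).
- cams.grab_frame(name): name is "scene" or "side" or "wrist"; returns the picture (400x640x3 uint8, red, green, blue); there is no depth.
- cams.camera_info(name): a dict with "fov_y" (degrees; the focal length in pixels is half the picture's height over the tangent of half this angle, whatever the lens; pixels are square), "cx", "cy" (the principal point, pixels), "position" and "rotation" of the camera in the world. Camera axes: x right, y up, looking along -z (the intrinsics and any distortion apply to the point x, -y, -z); pixel columns grow to the right and rows downward; lengths in mm; the calibration is good to about 2 mm. A picture is of the moment at which its call begins: read the wrist's pose just before it. camera_info takes no time and is no camera call; for the wrist camera it gives the pose at the moment of the call.
- order.hand_in(): hands the job in, once; it reports no verdict.
Trained networks look in the newest picture that a camera, given by its name, has taken for a name from the list of things; names that differ only in an ending like _2 or _b are one class to them, and where a whole thing is asked for, a point or a joint stands for the part that bears it (a point fixed in the world has none). Each returns a list of dicts, best first, with "score" (0 to 1); they miss things now and then, are a little off and sometimes report something else, mostly with a low value. They report only what shows in the picture. A call takes as long as a camera call. They do not tell look-alikes from the thing itself.
- cams.boxes_of(camera, name): "extent" ([centre column, centre row, width, height] in pixels, round what is visible of it).
The state is a dict: "time": time; "joint_pos": joint angles; "qd": joint speeds; "effort": joint torques, N m; "tool_pos": TCP position; "tcp_rot": TCP orientation; "contact_force": force on the tool from outside, world axes, zero at the start; "torque": the same for the moment, N m; "gripper_width": finger opening in mm.
Only numpy, scipy, OpenCV 4.12 (cv2) and the standard library are available. Lean on these libraries where they do the work, as an engineer would, in place of code of your own. Each camera call takes 0.05 s, during which the arm holds its last target.

## Task

The small junction boxes on the mat have their push-in lids only started: draw the press's carriage out, stand every box upright, lid up, in a nest of its own, push the carriage fully in to its back stop, and press the palm knob down until it bottoms and hold it there a moment, so that one stroke closes all the lids together. Then let the plunger spring back up, draw the carriage right out to its front stop and leave it there, and stand the closed boxes upright in the open tray. Leave the other things on the bench alone.

Things in the scene. Friction and masses are not known exactly. Their poses are not given: they have to be found in the camera images.
- box1_c (a point): Centre of a light-grey plastic junction box, 52 x 52 mm in plan (all alike, 90 to 160 g), 22 mm above its underside; z up through the lid, x and y square to its sides. Body 38 mm tall; on it a 6 mm lid of the same outline, top 50 mm above the underside while only started (6 mm dark gap), 44 mm when home. Two or three boxes are present, upright in a row on the mat; absent ones read None.
- box2_c (a point): Centre of a light-grey plastic junction box, 52 x 52 mm in plan (all alike, 90 to 160 g), 22 mm above its underside; z up through the lid, x and y square to its sides. Body 38 mm tall; on it a 6 mm lid of the same outline, top 50 mm above the underside while only started (6 mm dark gap), 44 mm when home. Two or three boxes are present, upright in a row on the mat; absent ones read None.
- box3_c (a point): Centre of a light-grey plastic junction box, 52 x 52 mm in plan (all alike, 90 to 160 g), 22 mm above its underside; z up through the lid, x and y square to its sides. Body 38 mm tall; on it a 6 mm lid of the same outline, top 50 mm above the underside while only started (6 mm dark gap), 44 mm when home. Two or three boxes are present, upright in a row on the mat; absent ones read None.
- lid1 (a joint): Travel of the push-in lid of box1, along the box's z: 0 = only started, 6 mm proud; 0.006 m = home on the box. It takes about 3.5 N to move and stays where it is left.
- lid2 (a joint): Travel of the push-in lid of box2, along the box's z: 0 = only started, 6 mm proud; 0.006 m = home on the box. It takes about 3.5 N to move and stays where it is left.
- lid3 (a joint): Travel of the push-in lid of box3, along the box's z: 0 = only started, 6 mm proud; 0.006 m = home on the box. It takes about 3.5 N to move and stays where it is left.
- carriage (a joint): Position of the press's sliding carriage: 0 = drawn out to the front stop (towards the robot; loading position), 0.115 m = fully in against the back stop, nests right under the platen. Slides with about 2.5 N friction and stays where it is left.
- carriage_knob (a point): Middle of the upright black knob (20 mm diameter, 40 mm tall, this point 20 mm below its top and 50 mm above the bench) on a rod ahead of the carriage; it moves with the carriage. Its x axis is the direction in which the carriage slides in, z up. It stays 110 mm ahead of the middle of the nests.
- nest1 (a point): Centre of the floor of nest 1 of three side by side on the carriage, 36 mm above the bench; x = the way the carriage slides in, y along the row (66 mm pitch, nest2 the middle one), z up. Each is 58 mm square between strips 8 mm high, with 36 mm wide finger gaps in the middle of its -x and +x sides. Any box fits any nest. Moves with the carriage.
- nest2 (a point): Centre of the floor of nest 2 of three side by side on the carriage, 36 mm above the bench; x = the way the carriage slides in, y along the row (66 mm pitch, nest2 the middle one), z up. Each is 58 mm square between strips 8 mm high, with 36 mm wide finger gaps in the middle of its -x and +x sides. Any box fits any nest. Moves with the carriage.
- nest3 (a point): Centre of the floor of nest 3 of three side by side on the carriage, 36 mm above the bench; x = the way the carriage slides in, y along the row (66 mm pitch, nest2 the middle one), z up. Each is 58 mm square between strips 8 mm high, with 36 mm wide finger gaps in the middle of its -x and +x sides. Any box fits any nest. Moves with the carriage.
- plunger (a joint): Travel of the press's plunger with its platen: 0 = sprung fully up, 0.018 m = bottomed, the collars of its guide rods on the bridge. Return spring about 2 N at the top and 7.5 N at the bottom; about 3.5 N more for each lid, from 0.012 m on.
- palm_knob_top (a point): Centre of the flat top of the plunger's black palm knob (50 mm diameter, 215 mm above the bench when up; goes straight down). Below: bridge (272 x 50 mm, long side across the slide, top 152 mm up) on two columns 244 mm apart; two collars 60 mm beside the plunger (tops 186 mm up); platen 200 x 64 mm, underside 98 mm up.
- tray: Fixed grey open tray, 250 (x) x 180 (y) x 45 mm high, walls and floor 5 mm thick; origin at the centre of its underside on the bench, z up. It stands on one side of the press, the mat on the other; sides vary.
- mat: Fixed black rubber mat, 270 (x) x 190 (y) x 3 mm; origin at the centre of its underside, the boxes stand on it in a row along its x at about 88 mm spacing.
- tape: Bystander: a roll of parcel tape lying flat, 104 mm diameter, 48 mm high; origin at the centre of its underside.
- carton: Bystander: a small closed carton, 90 x 130 x 70 mm; origin at the centre of its underside.
- driver: Bystander: a screwdriver 200 mm long lying on the bench behind the press; origin under about the middle of its length.
There are look-alikes about, which are no part of the job. What is shaped like the part that bears box1_c but purple or yellow is not meant. What is shaped like the part that bears box2_c but blue or turquoise is not meant.

How it is judged (in metres and radians):
On the way, in this order (a step that is already met when the one before it is completed fails the run):
1. every box stands upright in a nest and the carriage is fully in at its back stop, plunger still up (x of box1_c in the frame of nest2 between -0.007 and 0.007 m and y of box1_c in the frame of nest2 between -0.075 and 0.075 m and z of box1_c in the frame of nest2 between 0.015 and 0.0265 m and angle between each of box1_c, box2_c, box3_c's own z axis and vertical below 0.1 rad and x of box2_c in the frame of nest2 between -0.007 and 0.007 m and y of box2_c in the frame of nest2 between -0.075 and 0.075 m and z of box2_c in the frame of nest2 between 0.015 and 0.0265 m and x of box3_c in the frame of nest2 between -0.007 and 0.007 m and y of box3_c in the frame of nest2 between -0.075 and 0.075 m and z of box3_c in the frame of nest2 between 0.015 and 0.0265 m and value of joint carriage above 0.112 m and value of joint plunger below 0.003 m), for 0.2 s.
2. the plunger is pressed until it bottoms and held, over the nested boxes (x of box1_c in the frame of nest2 between -0.007 and 0.007 m and y of box1_c in the frame of nest2 between -0.075 and 0.075 m and z of box1_c in the frame of nest2 between 0.015 and 0.0265 m and angle between each of box1_c, box2_c, box3_c's own z axis and vertical below 0.1 rad and x of box2_c in the frame of nest2 between -0.007 and 0.007 m and y of box2_c in the frame of nest2 between -0.075 and 0.075 m and z of box2_c in the frame of nest2 between 0.015 and 0.0265 m and x of box3_c in the frame of nest2 between -0.007 and 0.007 m and y of box3_c in the frame of nest2 between -0.075 and 0.075 m and z of box3_c in the frame of nest2 between 0.015 and 0.0265 m and value of joint carriage above 0.112 m and value of joint plunger above 0.0165 m), for 0.3 s.
3. the plunger is up again, the carriage is drawn out to its front stop and every lid is home (value of joint carriage below 0.004 m and value of joint plunger below 0.003 m and value of joint each of lid1, lid2, lid3 above 0.0045 m), for 0.2 s.
At the end, for the whole second after the job is handed in: Every box stands upright (within 0.1 rad) on the tray's floor, at rest, its lid home to within 1.5 mm; the plunger is up (within 3 mm) and the carriage is out within 10 mm of its front stop (x of box1_c in the frame of tray between -0.12 and 0.12 m and y of box1_c in the frame of tray between -0.085 and 0.085 m and z of box1_c in the frame of tray between 0.02 and 0.033 m and angle between each of box1_c, box2_c, box3_c's own z axis and vertical below 0.1 rad and x of box2_c in the frame of tray between -0.12 and 0.12 m and y of box2_c in the frame of tray between -0.085 and 0.085 m and z of box2_c in the frame of tray between 0.02 and 0.033 m and x of box3_c in the frame of tray between -0.12 and 0.12 m and y of box3_c in the frame of tray between -0.085 and 0.085 m and z of box3_c in the frame of tray between 0.02 and 0.033 m and value of joint each of lid1, lid2, lid3 above 0.0045 m and value of joint carriage below 0.01 m and value of joint plunger below 0.003 m and linear speed of each of box1, box2, box3 below 0.02 m/s); the robot touches nothing.
It fails at once if the tape is moved more than 3 cm (distance of tape from where it was at the start of the episode above 0.03 m).
It fails at once if the carton is moved more than 3 cm (distance of carton from where it was at the start of the episode above 0.03 m).
It fails at once if the driver is moved more than 3 cm (distance of driver from where it was at the start of the episode above 0.03 m).
Of box1, box2, box3 only 2 to 3 are there at a start; the rules pass over those that are not, and their reading is None.
At some moment in a run one of box1, box2, box3 may be knocked a few centimetres aside while the robot is not near it.
Once in a run the grip may slacken for a moment while it holds something.
It also fails if it takes over 210 s, if anything falls off the work surface, if the arm or the gripper's body presses on something with over 40 N, if the wrist force passes 120 N, or if a joint passes its speed limit or range.

## Working session

There is one attempt and no reset: what is moved stays moved. The work goes in short steps, Python scripts to look and compute and a tool call to move; the robot and the scene stay as the last step left them, time stands still between calls to the robot, and variables do not carry over. Pictures are saved under pics/ and viewed, and the job is handed in when it is done.

Besides the shell and the picture viewer there is one more tool, called after "Call:" as name([rows], argument=value, ...), one row to a line, values as JSON. carry_out: Moves the arm, as the interface text tells. Shifts and turns lie within -1 to 1; 1 stands for 0.15 m of shift or pi rad of turn. Its arguments: {"type":"object","properties":{"deltas":{"type":"array"}},"required":["deltas"]}

```bash
mkdir -p pics
python3 - <<'E'
from rig import observe, cams, order
import cv2, numpy as np
s=observe(); print(s)
for n in ["scene","side","wrist"]:
    im=cams.grab_frame(n); cv2.imwrite(f"pics/{n}0.png",im[:,:,::-1]); print(n,cams.camera_info(n))
E
```

```text
{'time': 0.0, 'joint_pos': array([ 0.26320465,  0.50186542, -0.42676591,  1.55145841,  0.22080345,
        1.13830425, -0.2102993 ]), 'qd': array([-0.00018344, -0.00068131,  0.00049651,  0.00076612, -0.00084859,
        0.00121694, -0.00207683]), 'effort': array([ 1.57038257e-04, -5.69523740e+01, -5.81651285e+00, -2.80938792e+01,
        1.07328620e-02,  1.20940185e-02,  1.30241034e-05]), 'tool_pos': array([ 6.49335549e+02, -6.49320219e-02,  2.49242565e+02]), 'tcp_rot': array([-2.22038910e+00, -2.22045981e+00,  2.13713877e-03]), 'contact_force': array([0.35291288, 0.3886419 , 0.68531264]), 'torque': array([-0.01376947,  0.00146837,  0.0154567 ]), 'gripper_width': 85.15905647640015}
scene {'fov_y': 51.35656520807547, 'cx': 323.17897881774684, 'cy': 210.05164492849306, 'position': array([1056.75005337, -428.70660011, 1019.37275323]), 'rotation': array([0.64264548, 0.23720953, 0.69622991])}
side {'fov_y': 52.789658604765805, 'cx': 322.7300669736159, 'cy': 195.49560052163307, 'position': array([ 208.09975109,  822.16506344, 1019.03751396]), 'rotation': array([ 0.22772344, -0.98061345, -2.46389009])}
wrist {'fov_y': 62.79956161541749, 'cx': 320.50251076746025, 'cy': 198.22798020802253, 'position': array([648.90626755,  70.06661433, 372.54805103]), 'rotation': array([-0.28174577,  0.00142972,  0.00047185])}
```

View pics/scene0.png

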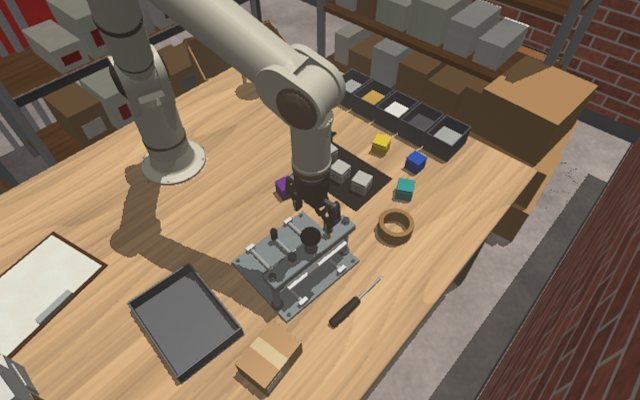

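View pics/side0.png

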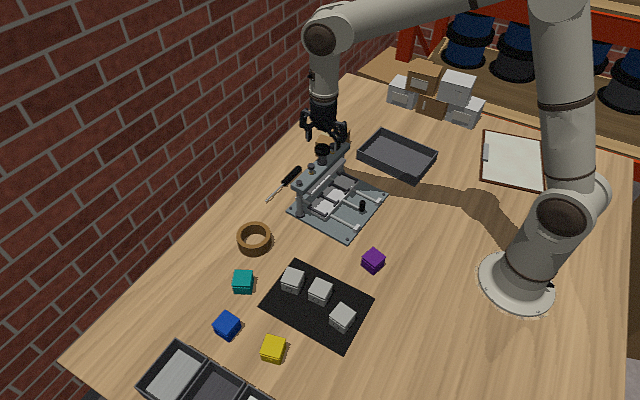

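View pics/wrist0.png

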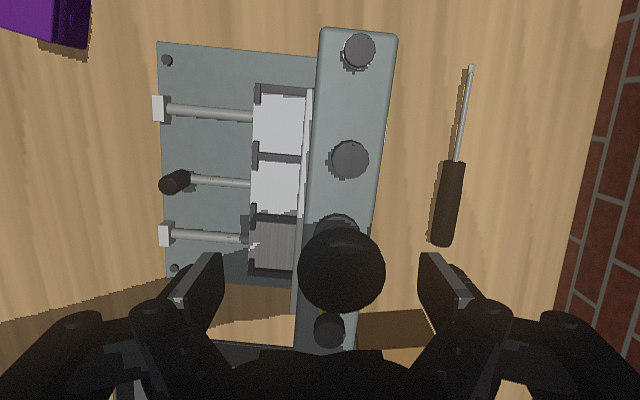

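```bash
cat > h.py <<'E'
import numpy as np, cv2
from scipy.spatial.transform import Rotation as R
from rig import observe, cams, order
def K(i): 
    f=200/np.tan(np.radians(i['fov_y']/2)); return f
def ray(i,u,v):
    f=K(i); d=np.array([(u-i['cx'])/f,-(v-i['cy'])/f,-1.0])
    return np.array(i['position']),R.from_rotvec(i['rotation']).apply(d)
def onz(i,u,v,z):
    p,d=ray(i,u,v); return p+d*(z-p[2])/d[2]
def proj(i,P):
    P=np.atleast_2d(P); c=R.from_rotvec(i['rotation']).inv().apply(P-i['position']); f=K(i)
    return np.c_[i['cx']+f*c[:,0]/-c[:,2], i['cy']-f*c[:,1]/-c[:,2]]
def tri(obs):
    A=np.zeros((3,3));b=np.zeros(3)
    for i,u,v in obs:
        p,d=ray(i,u,v);d=d/np.linalg.norm(d);M=np.eye(3)-np.outer(d,d);A+=M;b+=M@p
    X=np.linalg.solve(A,b)
    return X,[np.linalg.norm(proj(i,X)[0]-[u,v]) for i,u,v in obs]
def snap(n,name=None,crop=None,zoom=1):
    i=cams.camera_info(n); im=cams.grab_frame(n)[:,:,::-1].copy()
    if name:
        o=im
        if crop: x0,y0,x1,y1=crop;o=im[y0:y1,x0:x1]
        if zoom!=1:o=cv2.resize(o,None,fx=zoom,fy=zoom,interpolation=cv2.INTER_CUBIC)
        cv2.imwrite('pics/'+name+'.png',o)
    return i,im
def st():
    s=observe();print('t',round(s['time'],2),'tcp',s['tool_pos'].round(1),'rot',s['tcp_rot'].round(3),'F',s['contact_force'].round(1),'w',round(s['gripper_width'],1),'q',s['joint_pos'].round(2));return s
E
python3 - <<'E'
from h import *
for n in ["scene","side"]:
    i=cams.camera_info(n); 
    cams.grab_frame(n)
    for t in ["box1_c","carriage_knob","palm_knob_top","tray","mat","tape"]:
        for r in cams.boxes_of(n,t)[:6]: print(n,t,np.round(r['extent'],1),round(r['score'],2))
for n,c in (("scene",(220,130,420,330)),("side",(240,130,440,360))):
    snap(n,n+"z",c,3 if n=="scene" else 2.5)
E
```

```text
scene box1_c [341.  172.4  18.4  24.6] 0.84
scene box1_c [281.6 189.8  19.   23. ] 0.65
scene box1_c [382.9 145.9  17.1  22.9] 0.65
scene carriage_knob [278.6 259.3  25.1  66. ] 0.53
scene carriage_knob [340.9 172.   18.1  26.2] 0.41
scene carriage_knob [395.2 226.1  36.2  38.3] 0.35
scene palm_knob_top [318.1 259.8  68.2  67.4] 0.63
scene tray [185.7 322.9 113.5 120. ] 0.56
scene tray [364.  178.8  17.3  17.5] 0.36
scene mat [359.9 176.8  63.4  72.4] 0.6
scene tape [397.1 227.1  35.6  36.1] 0.93
side box1_c [373.1 262.4  20.9  25.4] 0.9
side box1_c [320.1 294.7  25.1  28.6] 0.89
side box1_c [273.1 350.9  26.7  26.9] 0.74
side box1_c [344.  314.6  30.2  23.4] 0.65
side box1_c [325.8 168.7  39.3  52.5] 0.32
side carriage_knob [337.4 194.4  59.9  46.8] 0.66
side palm_knob_top [323.9 167.9  41.1  53.1] 0.58
side tray [396.8 157.1  78.5  65.1] 0.66
side tray [290.9 276.3  24.5  19.6] 0.35
side mat [317.4 309.3 115.9  97. ] 0.83
side tape [254.1 242.2  35.5  34.9] 0.87
```

View pics/scenez.png

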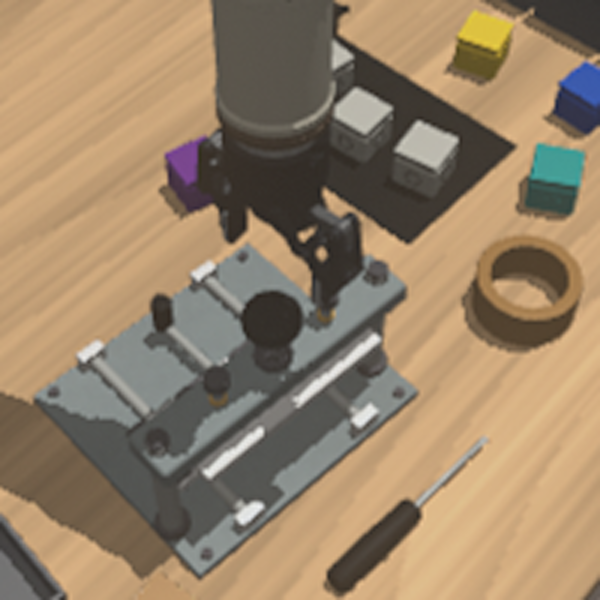

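View pics/sidez.png

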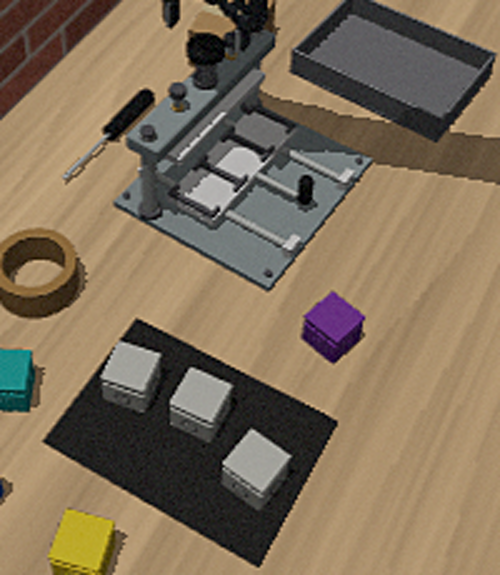

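Run:
```python
from h import *
sc=cams.camera_info("scene");si=cams.camera_info("side");wr=cams.camera_info("wrist")
print('knobtop',tri([(sc,273.3,229.5),(si,362,201)]))
print('palm',tri([(sc,310.3,236),(si,322.4,148.5)]))
# base plate corners (z? ) scene & side
print('plate near -y.. corner L',onz(sc,220+38/3,130+398/3,8))
for u,v in [(273.1,262.4)]: pass
# wrist: knob
print('wrist knob top z70',onz(wr,172,184,70), 'tip')
for u,v in [(160,108),(165,235)]: print('block',onz(wr,u,v,40))
for u,v in [(167,60),(174,268)]: print('plate screws z10',onz(wr,u,v,10))
# bridge top edges
for u,v in [(322,27),(396,32),(300,300)]: print('bridge',onz(wr,u,v,152))
# box lids, tops in side, scene
def S(u,v): return 240+u/2.5,130+v/2.5
def C(u,v): return 220+u/3,130+v/3
for a in [(132,362),(203,392),(258,456)]: print('box side z53',onz(si,*S(*a),53))
for a in [(425,146),(362,113)]: print('box scene z53',onz(sc,*C(*a),53))
print('nest floor side',[onz(si,*S(*a),36) for a in [(214,188),(240,160),(265,130)]])
for a in [(290,70),(355,5),(492,62),(438,135)]: print('tray rim',onz(si,*S(*a),45))
```

```text
knobtop (array([503.67188303,  -5.51956058,  69.61023236]), [np.float64(0.0565631963005601), np.float64(0.049650210122340985)])
palm (array([662.24758195, -22.37207901, 207.2553514 ]), [np.float64(0.45917249579177927), np.float64(0.35203719184141513)])
plate near -y.. corner L [ 464.83321107 -134.50754516    8.        ]
wrist knob top z70 [507.89697696  -3.61840996  70.        ] tip
block [491.79119902  65.74233823  40.        ]
block [479.03945158 -68.32004827  40.        ]
plate screws z10 [491.30041696 112.96843401  10.        ]
plate screws z10 [ 469.04432357 -124.46704807   10.        ]
bridge [650.14035338 114.96287357 152.        ]
bridge [695.53141203 112.2020902  152.        ]
bridge [633.42793654 -75.83993974 152.        ]
box side z53 [556.15836774 327.1501674   53.        ]
box side z53 [469.58848253 320.7595226   53.        ]
box side z53 [383.64402888 357.67548492  53.        ]
box scene z53 [561.03959937 325.37229599  53.        ]
box scene z53 [480.58584182 318.30272058  53.        ]
nest floor side [array([609.16413105,  41.96858056,  36.        ]), array([603.28767144, -19.69214974,  36.        ]), array([600.04677678, -87.54238908,  36.        ])]
tray rim [ 620.88465031 -207.82197656   45.        ]
tray rim [ 599.88405039 -396.74052499   45.        ]
tray rim [ 370.98834421 -375.44805846   45.        ]
tray rim [ 387.10378635 -190.48570464   45.        ]
```

Call:
carry_out([
  {"dx":-0.1,"dy":0,"dz":0.25,"az":0.047,"grip":100},
  {"dx":-0.4,"dy":0,"dz":0.25,"az":0.094},
  {"dx":-0.7,"dy":-0.01,"dz":0.2,"az":0.141},
  {"dx":-0.97,"dy":-0.03,"dz":0.1,"az":0.188},
  {"dx":-0.97,"dy":-0.03,"dz":0,"az":0.235},
])

```text
validation failed for argument at $.de...
```

Call:
carry_out([
  {"dx":0,"dz":-0.1,"az":0.047,"grip":70},
  {"dx":0,"dz":-0.2,"az":0.094,"grip":70},
  {"dx":0,"dz":-0.3,"az":0.141,"grip":70},
  {"dx":0,"dz":-0.4,"az":0.188,"grip":70},
  {"dx":0,"dz":-0.5,"az":0.235,"grip":70},
])

```text
validation failed for argument at $.de...
```

Run:
```python
from h import *
st(); i,im=snap("wrist","w1"); print(i)
```

```text
t 0.95 tcp [650.    0.  250.3] rot [2.221 2.222 0.   ] F [ 0.2 -0.5  0.2] w 85.3 q [ 0.26  0.5  -0.43  1.55  0.22  1.14 -0.21]
{'fov_y': 62.79956161541749, 'cx': 320.50251076746025, 'cy': 198.22798020802253, 'position': array([649.2198427 ,  70.13851502, 373.38331017]), 'rotation': array([-2.81780180e-01, -1.12368783e-04,  2.42726728e-04])}
```

View pics/w1.png

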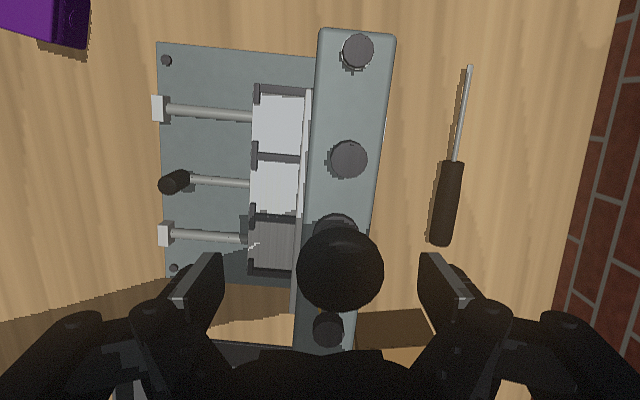

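Call:
carry_out([
  {"dx":-0.1,"dy":0,"dz":0.25,"ax":0,"ay":0,"az":0.047,"grip":100},
  {"dx":-0.4,"dy":0,"dz":0.25,"ax":0,"ay":0,"az":0.094,"grip":100},
  {"dx":-0.7,"dy":-0.01,"dz":0.2,"ax":0,"ay":0,"az":0.141,"grip":100},
  {"dx":-0.97,"dy":-0.03,"dz":0.1,"ax":0,"ay":0,"az":0.188,"grip":70},
  {"dx":-0.97,"dy":-0.03,"dz":0,"ax":0,"ay":0,"az":0.235,"grip":70},
])

```text
time: 1.5
tool_pos: [498.8, -5.1, 249.4]
tcp_rot: [-1.26, -2.875, 0.007]
contact_force: [1.2, 0.1, -0.7]
gripper_width: 60.4
```

Call:
carry_out([
  {"dx":0,"dy":0,"dz":-0.1,"ax":0,"ay":0,"az":0.047,"grip":70},
  {"dx":0,"dy":0,"dz":-0.2,"ax":0,"ay":0,"az":0.094,"grip":70},
  {"dx":0,"dy":0,"dz":-0.3,"ax":0,"ay":0,"az":0.141,"grip":70},
  {"dx":0,"dy":0,"dz":-0.4,"ax":0,"ay":0,"az":0.188,"grip":70},
  {"dx":0,"dy":0,"dz":-0.5,"ax":0,"ay":0,"az":0.235,"grip":70},
])

```text
time: 2.0
tool_pos: [504.7, -4.5, 175.0]
tcp_rot: [0.139, 3.138, -0.0]
contact_force: [-0.1, -0.1, 0.2]
gripper_width: 60.0
```

Run:
```python
from h import *
st(); i,im=snap("wrist","w2"); print(i)
for r in cams.boxes_of("wrist","carriage_knob"): print(r)
```

```text
t 2.0 tcp [504.7  -4.5 175. ] rot [ 0.139  3.138 -0.   ] F [-0.1 -0.1  0.2] w 60.0 q [ 0.54  0.39 -0.7   1.97  0.32  0.89  1.15]
{'fov_y': 62.79956161541749, 'cx': 320.50251076746025, 'cy': 198.22798020802253, 'position': array([433.46811183,   1.20517079, 298.00052405]), 'rotation': array([-0.22865829, -0.20930364,  1.47214628])}
{'extent': [318.4, 258.9, 232.0, 166.1], 'score': 0.78}
```

View pics/w2.png

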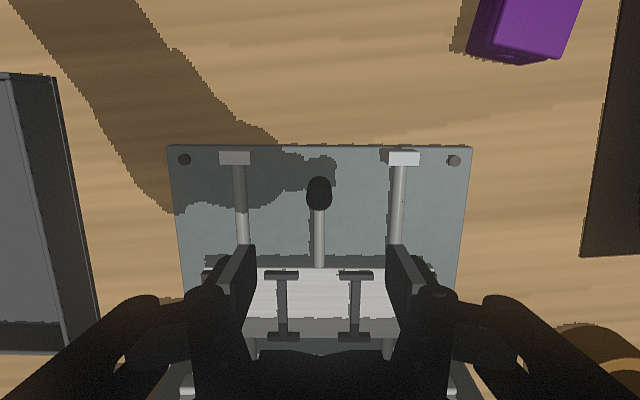

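Run:
```python
from h import *
i=cams.camera_info("wrist")
print(onz(i,319.5,199,70)); print(onz(i,319,183,30))
print('nest row mid',onz(i,282,272,44),onz(i,355,272,44))
print('plate',onz(i,170,147,8),onz(i,470,147,8))
print('plate far',onz(i,184,159,10),onz(i,454,160,10))
print('rail',onz(i,235,158,40),onz(i,404,158,40))
```

```text
[497.50588023  -5.35678497  70.        ]
[495.0722739   -5.64879309  30.        ]
nest row mid [566.88219983 -44.25936522  44.        ] [572.70287121  18.11567372  44.        ]
plate [ 455.80699418 -133.4111247     8.        ] [480.23243614 128.85934448   8.        ]
plate far [ 467.13989463 -122.50212505   10.        ] [490.08725762 114.29481661  10.        ]
rail [466.4562739  -69.38938703  40.        ] [478.80756583  63.21263324  40.        ]
```

Call:
carry_out([
  {"dx":-0.03,"dy":-0.01,"dz":-0.25,"ax":0,"ay":0,"az":0,"grip":65},
  {"dx":-0.03,"dy":-0.01,"dz":-0.5,"ax":0,"ay":0,"az":0,"grip":65},
  {"dx":-0.03,"dy":-0.01,"dz":-0.8,"ax":0,"ay":0,"az":0,"grip":65},
  {"dx":-0.03,"dy":-0.01,"dz":-0.8,"ax":0,"ay":0,"az":0,"grip":0},
  {"dx":-0.03,"dy":-0.01,"dz":-0.8,"ax":0,"ay":0,"az":0,"grip":0},
])

```text
time: 2.6
tool_pos: [500.0, -5.5, 55.9]
tcp_rot: [-0.15, -3.137, -0.0]
contact_force: [0.8, -0.3, 0.3]
gripper_width: 27.4
```

Call:
carry_out([
  {"dx":0,"dy":0,"dz":0,"ax":0,"ay":0,"az":0,"grip":0},
  {"dx":0,"dy":0,"dz":0,"ax":0,"ay":0,"az":0,"grip":0},
  {"dx":0,"dy":0,"dz":0,"ax":0,"ay":0,"az":0,"grip":0},
  {"dx":0,"dy":0,"dz":0,"ax":0,"ay":0,"az":0,"grip":0},
  {"dx":-0.05,"dy":0.005,"dz":0,"ax":0,"ay":0,"az":0,"grip":0},
])

```text
time: 3.1
tool_pos: [495.9, -5.1, 57.3]
tcp_rot: [0.148, 3.132, 0.001]
contact_force: [2.4, 0.9, 6.6]
gripper_width: 18.2
```

Call:
carry_out([
  {"dx":-0.07,"dy":0.007,"dz":0,"ax":0,"ay":0,"az":0,"grip":0},
  {"dx":-0.14,"dy":0.014,"dz":0,"ax":0,"ay":0,"az":0,"grip":0},
  {"dx":-0.21,"dy":0.02,"dz":0,"ax":0,"ay":0,"az":0,"grip":0},
  {"dx":-0.28,"dy":0.027,"dz":0,"ax":0,"ay":0,"az":0,"grip":0},
  {"dx":-0.28,"dy":0.027,"dz":0,"ax":0,"ay":0,"az":0,"grip":0},
])

```text
time: 3.6
tool_pos: [450.9, -0.9, 57.2]
tcp_rot: [0.147, 3.135, -0.001]
contact_force: [-2.4, 1.2, 18.3]
gripper_width: 18.5
```

Call:
carry_out([
  {"dx":-0.04,"dy":0.004,"dz":0,"ax":0,"ay":0,"az":0,"grip":0},
  {"dx":-0.08,"dy":0.008,"dz":0,"ax":0,"ay":0,"az":0,"grip":0},
  {"dx":-0.1,"dy":0.01,"dz":0,"ax":0,"ay":0,"az":0,"grip":0},
  {"dx":-0.1,"dy":0.01,"dz":0,"ax":0,"ay":0,"az":0,"grip":0},
  {"dx":-0.1,"dy":0.01,"dz":0,"ax":0,"ay":0,"az":0,"grip":0},
])

```text
time: 4.1
tool_pos: [437.2, 0.4, 57.2]
tcp_rot: [0.148, 3.134, -0.001]
contact_force: [0.2, 0.8, 16.3]
gripper_width: 18.3
```

Call:
carry_out([
  {"dx":-0.03,"dy":0.003,"dz":0,"ax":0,"ay":0,"az":0,"grip":0},
  {"dx":-0.06,"dy":0.006,"dz":0,"ax":0,"ay":0,"az":0,"grip":0},
  {"dx":-0.06,"dy":0.006,"dz":0,"ax":0,"ay":0,"az":0,"grip":0},
  {"dx":-0.06,"dy":0.006,"dz":0,"ax":0,"ay":0,"az":0,"grip":0},
  {"dx":-0.06,"dy":0.006,"dz":0,"ax":0,"ay":0,"az":0,"grip":0},
])

```text
time: 4.6
tool_pos: [436.4, 0.5, 57.4]
tcp_rot: [0.15, 3.12, 0.005]
contact_force: [23.9, -3.4, -20.2]
gripper_width: 18.0
```

Run:
```python
from h import *
st(); i,im=snap("side","s2",(240,130,440,360),2.5)
snap("scene","c2",(200,130,400,330),3)
```

```text
t 4.6 tcp [436.4   0.5  57.4] rot [0.15  3.12  0.005] F [ 23.9  -3.4 -20.2] w 18.0 q [ 0.45  0.48 -0.59  2.21  0.5   0.56  0.95]
```

View pics/s2.png

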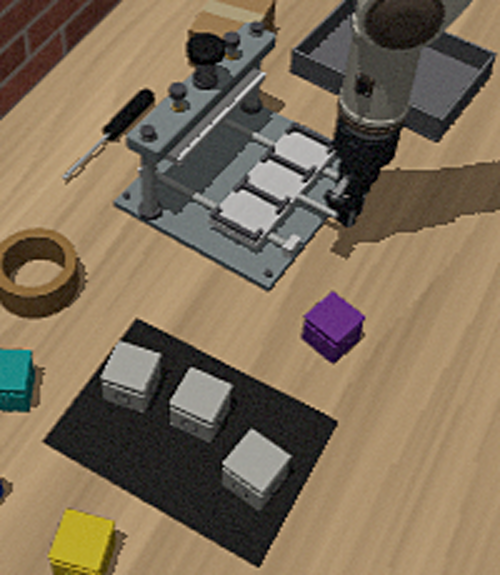

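View pics/c2.png

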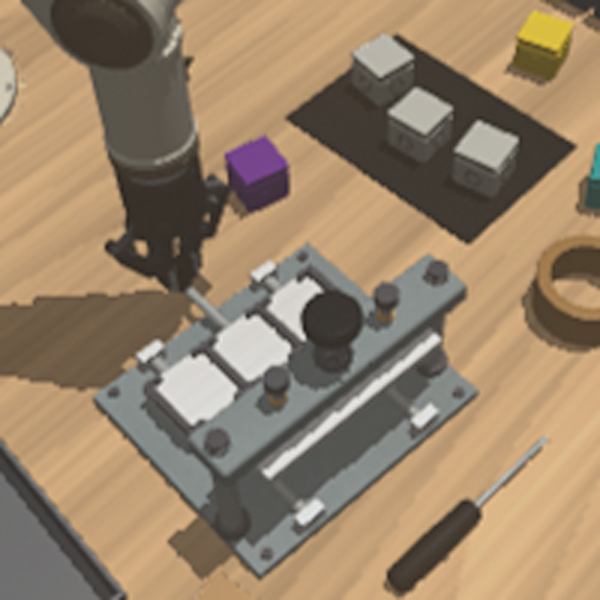

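Call:
carry_out([
  {"dx":0.065,"dy":0,"dz":0,"ax":0,"ay":0,"az":0,"grip":0},
  {"dx":0.065,"dy":0,"dz":0,"ax":0,"ay":0,"az":0,"grip":60},
  {"dx":0.065,"dy":0,"dz":0,"ax":0,"ay":0,"az":0,"grip":60},
  {"dx":0.065,"dy":0,"dz":0.3,"ax":0,"ay":0,"az":0,"grip":70},
  {"dx":0.065,"dy":0,"dz":0.6,"ax":0,"ay":0,"az":0,"grip":80},
])

```text
time: 5.2
tool_pos: [433.1, 1.6, 144.5]
tcp_rot: [-0.146, -3.131, -0.002]
contact_force: [1.5, -0.3, 1.7]
gripper_width: 68.3
```

Call:
carry_out([
  {"dx":0,"dy":0.1,"dz":0.3,"ax":0,"ay":0,"az":-0.047,"grip":80},
  {"dx":0.05,"dy":0.4,"dz":0.5,"ax":0,"ay":0,"az":-0.094,"grip":80},
  {"dx":0.1,"dy":0.7,"dz":0.7,"ax":0,"ay":0,"az":-0.141,"grip":80},
  {"dx":0.2,"dy":1,"dz":0.7,"ax":0,"ay":0,"az":-0.188,"grip":80},
  {"dx":0.25,"dy":1,"dz":0.7,"ax":0,"ay":0,"az":-0.235,"grip":80},
])

```text
time: 5.7
tool_pos: [473.1, 155.5, 251.7]
tcp_rot: [1.237, 2.886, 0.003]
contact_force: [0.4, -0.5, -0.5]
gripper_width: 68.2
```

Call:
carry_out([
  {"dx":0,"dy":0.3,"dz":0,"ax":0,"ay":0,"az":-0.047,"grip":80},
  {"dx":0,"dy":0.6,"dz":0,"ax":0,"ay":0,"az":-0.094,"grip":80},
  {"dx":0,"dy":0.7,"dz":0,"ax":0,"ay":0,"az":-0.141,"grip":80},
  {"dx":0,"dy":0.7,"dz":0,"ax":0,"ay":0,"az":-0.188,"grip":80},
  {"dx":0,"dy":0.7,"dz":0,"ax":0,"ay":0,"az":-0.237,"grip":80},
])

```text
time: 6.2
tool_pos: [471.9, 256.8, 249.3]
tcp_rot: [-2.173, -2.268, 0.004]
contact_force: [0.1, -0.5, -0.7]
gripper_width: 68.2
```

Run:
```python
from h import *
st(); i,im=snap("wrist","w3"); print(i)
for r in cams.boxes_of("wrist","box1_c"): print(r)
```

```text
t 6.2 tcp [471.9 256.8 249.3] rot [-2.173 -2.268  0.004] F [ 0.1 -0.5 -0.7] w 68.2 q [-0.03  0.33 -0.63  1.83  0.22  1.05 -0.7 ]
{'fov_y': 62.79956161541749, 'cx': 320.50251076746025, 'cy': 198.22798020802253, 'position': array([468.43381387, 326.95246522, 372.30831684]), 'rotation': array([-0.28288073, -0.00380652,  0.04281457])}
{'extent': [246.4, 254.9, 58.1, 65.6], 'score': 0.81}
{'extent': [325.8, 108.2, 57.5, 52.9], 'score': 0.79}
{'extent': [233.3, 62.2, 74.2, 70.3], 'score': 0.54}
```

View pics/w3.png

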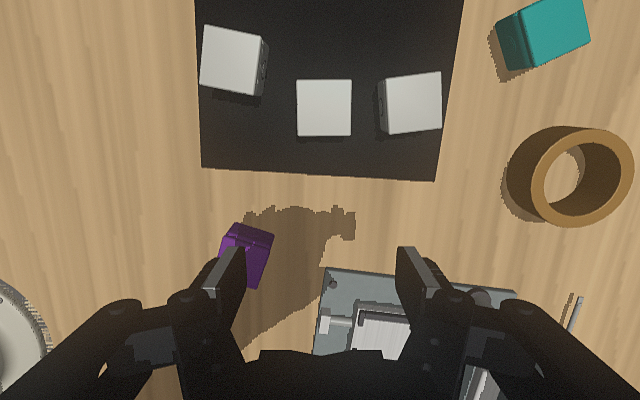

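```bash
cat >> h.py <<'E'
def lids(i,im,z,thr=170,roi=None,dbg=None,amin=600):
    g=im.min(axis=2); sat=im.max(axis=2).astype(int)-g
    m=((g>thr)&(sat<25)).astype(np.uint8)
    if roi: mm=np.zeros_like(m);mm[roi[1]:roi[3],roi[0]:roi[2]]=1;m*=mm
    m=cv2.morphologyEx(m,cv2.MORPH_OPEN,np.ones((5,5),np.uint8))
    out=[]
    for c in cv2.findContours(m,cv2.RETR_EXTERNAL,cv2.CHAIN_APPROX_NONE)[0]:
        if cv2.contourArea(c)<amin: continue
        W=np.array([onz(i,u,v,z)[:2] for u,v in c[:,0,:].astype(float)],np.float32)
        (cx,cy),(w,h),a=cv2.minAreaRect(W)
        a=(a+45)%90-45
        uv=proj(i,[[cx,cy,z]])[0]
        out.append((cx,cy,w,h,a,uv.round(1)))
    return out
E
python3 - <<'E'
from h import *
i=cams.camera_info("wrist"); im=cv2.imread('pics/w3.png')
L=lids(i,im,53,roi=(190,0,470,190),thr=160)
for l in L: print(np.round(l[:5],1),l[5])
si=cams.camera_info("side"); sim=cv2.imread('pics/s2.png')
_,sim=snap("side"); 
for l in lids(si,sim,53,roi=(260,250,390,350),thr=150,amin=80): print('side',np.round(l[:5],1),l[5])
for z in (0,53): print(z,[proj(si,[[l[0],l[1],z]])[0].round(1) for l in L])
E
```

```text
[471.3 321.9  50.2  48.9   2.6] [323.7 107.6]
[555.8 329.8  49.8  49.8   9.7] [414.3 103.1]
[383.6 359.5  49.7  49.8  -8.6] [228.8  59.9]
side [384.9 361.3  49.2  49.5  -8.5] [342.1 313.3]
side [472.4 323.3  49.3  49.5   2.3] [319.8 287.1]
side [557.4 331.4  49.   49.    9.3] [291.6 275.8]
0 [array([320.1, 296.6]), array([293. , 285.5]), array([341.8, 322.3])]
53 [array([320.5, 286.8]), array([292.4, 275.6]), array([342.9, 313. ])]
```

```bash
cat >> h.py <<'E'
def to(x,y,z,yaw):
    s=observe(); p=s['tool_pos']; Rm=R.from_rotvec(s['tcp_rot']).as_matrix(); ty=Rm[:,1]; tz=Rm[:,2]
    cur=np.degrees(np.arctan2(ty[1],ty[0])); d=(yaw-cur+90)%180-90
    corr=R.from_rotvec([0,0,np.radians(d)])
    # full correction incl. tilt
    t=R.from_matrix(Rm)
    tilt=np.cross(tz,[0,0,-1])
    r=(corr*R.from_rotvec(tilt)).as_rotvec()/np.pi
    print('t',round(s['time'],2),'tcp',p.round(1),'jawyaw',round(cur,2),'F',s['contact_force'].round(1),'w',round(s['gripper_width'],1),
      '-> d',((np.array([x,y,z])-p)/150).round(4),'r',r.round(4))
E
python3 - <<'E'
from h import *
to(556.3,330.3,110,9.5)
E
```

```text
t 6.35 tcp [472.7 255.7 249.7] jawyaw 2.85 F [ 0.4  0.5 -0.6] w 68.0 -> d [ 0.5575  0.4971 -0.9312] r [ 0.0005 -0.0004  0.037 ]
```

Call:
carry_out([
  {"dx":0.25,"dy":0.25,"dz":-0.1,"ax":0,"ay":0,"az":0.01,"grip":80},
  {"dx":0.5,"dy":0.45,"dz":-0.3,"ax":0,"ay":0,"az":0.02,"grip":80},
  {"dx":0.558,"dy":0.497,"dz":-0.6,"ax":0,"ay":0,"az":0.037,"grip":80},
  {"dx":0.558,"dy":0.497,"dz":-0.9,"ax":0,"ay":0,"az":0.037,"grip":80},
  {"dx":0.558,"dy":0.497,"dz":-0.93,"ax":0,"ay":0,"az":0.037,"grip":80},
])

```text
time: 6.85
tool_pos: [553.0, 327.3, 103.1]
tcp_rot: [-2.027, -2.394, 0.02]
contact_force: [-1.8, -1.5, -0.3]
gripper_width: 68.3
```

Run:
```python
from h import *
to(556.3,330.3,25,9.5)
snap("wrist","w4")
```

```text
t 6.85 tcp [553.  327.3 103.1] jawyaw 9.49 F [-1.8 -1.5 -0.3] w 68.3 -> d [ 0.0217  0.0201 -0.5206] r [ 0.0021 -0.0038  0.0001]
```

View pics/w4.png

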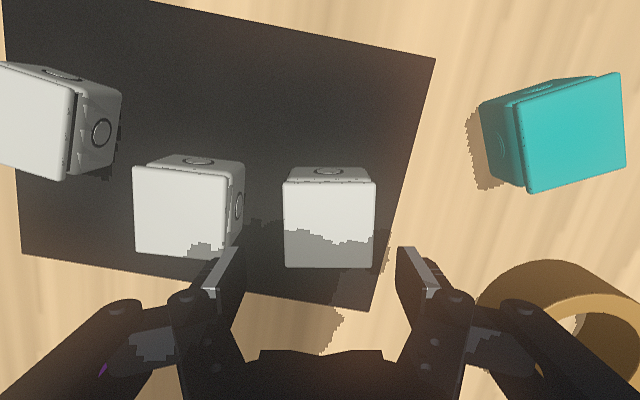

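Run:
```python
from h import *
to(556.3,330.3,25,9.5)
i=cams.camera_info("wrist"); print(onz(i,329,222,53),proj(i,[556.3,330.3,53]), i['position'],i['rotation'])
```

```text
t 6.9 tcp [554.2 328.3 106.1] jawyaw 9.45 F [-0.4  0.4 -0.3] w 68.5 -> d [ 0.0138  0.0137 -0.5403] r [ 0.0015 -0.0028  0.0003]
[556.92563306 333.71216256  53.        ] [[326.90683071 227.33123792]] [542.95755    397.94766069 228.8721206 ] [-0.28506169 -0.01432175  0.16527132]
```

Call:
carry_out([
  {"dx":0.002,"dy":0.007,"dz":-0.2,"ax":0,"ay":0,"az":0,"grip":80},
  {"dx":0.002,"dy":0.007,"dz":-0.45,"ax":0,"ay":0,"az":0,"grip":80},
  {"dx":0.002,"dy":0.007,"dz":-0.565,"ax":0,"ay":0,"az":0,"grip":80},
  {"dx":0.002,"dy":0.007,"dz":-0.565,"ax":0,"ay":0,"az":0,"grip":80},
  {"dx":0.002,"dy":0.007,"dz":-0.565,"ax":0,"ay":0,"az":0,"grip":0},
])

```text
time: 7.4
tool_pos: [558.7, 332.5, 28.2]
tcp_rot: [2.033, 2.394, 0.003]
contact_force: [1.6, 0.1, 0.1]
gripper_width: 55.0
```

Call:
carry_out([
  {"dx":0,"dy":0,"dz":0,"ax":0,"ay":0,"az":0,"grip":0},
  {"dx":0,"dy":0,"dz":0,"ax":0,"ay":0,"az":0,"grip":0},
  {"dx":0,"dy":0,"dz":0,"ax":0,"ay":0,"az":0,"grip":0},
  {"dx":0,"dy":0,"dz":0,"ax":0,"ay":0,"az":0,"grip":0},
  {"dx":0,"dy":0,"dz":0.1,"ax":0,"ay":0,"az":0,"grip":0},
])

```text
time: 7.9
tool_pos: [557.1, 331.2, 41.0]
tcp_rot: [-2.034, -2.394, 0.003]
contact_force: [-0.3, -0.5, -1.8]
gripper_width: 51.5
```

Call:
carry_out([
  {"dx":0,"dy":0,"dz":0.3,"ax":0,"ay":0,"az":0,"grip":0},
  {"dx":-0.01,"dy":-0.15,"dz":0.55,"ax":0,"ay":0,"az":-0.02,"grip":0},
  {"dx":-0.02,"dy":-0.4,"dz":0.7,"ax":0,"ay":0,"az":-0.04,"grip":0},
  {"dx":-0.03,"dy":-0.7,"dz":0.8,"ax":0,"ay":0,"az":-0.06,"grip":0},
  {"dx":-0.04,"dy":-1,"dz":0.87,"ax":0,"ay":0,"az":-0.083,"grip":0},
])

```text
time: 8.4
tool_pos: [552.2, 181.1, 174.4]
tcp_rot: [2.328, 2.107, 0.005]
contact_force: [0.9, -0.5, -0.8]
gripper_width: 51.3
```

Call:
carry_out([
  {"dx":-0.01,"dy":-0.25,"dz":0,"ax":0,"ay":0,"az":0,"grip":0},
  {"dx":-0.02,"dy":-0.5,"dz":0,"ax":0,"ay":0,"az":0,"grip":0},
  {"dx":-0.04,"dy":-0.75,"dz":0,"ax":0,"ay":0,"az":0,"grip":0},
  {"dx":-0.05,"dy":-1,"dz":0,"ax":0,"ay":0,"az":0,"grip":0},
  {"dx":-0.05,"dy":-1,"dz":0,"ax":0,"ay":0,"az":0,"grip":0},
])

```text
time: 8.9
tool_pos: [544.0, 24.3, 172.3]
tcp_rot: [2.335, 2.097, -0.005]
contact_force: [-0.8, 0.0, -0.5]
gripper_width: 51.2
```

Call:
carry_out([
  {"dx":-0.005,"dy":-0.25,"dz":0,"ax":0,"ay":0,"az":0,"grip":0},
  {"dx":-0.01,"dy":-0.5,"dz":0,"ax":0,"ay":0,"az":0,"grip":0},
  {"dx":-0.012,"dy":-0.7,"dz":0,"ax":0,"ay":0,"az":0,"grip":0},
  {"dx":-0.012,"dy":-0.7,"dz":0,"ax":0,"ay":0,"az":0,"grip":0},
  {"dx":-0.012,"dy":-0.7,"dz":0,"ax":0,"ay":0,"az":0,"grip":0},
])

```text
time: 9.4
tool_pos: [542.6, -73.6, 172.4]
tcp_rot: [2.329, 2.107, 0.001]
contact_force: [-0.1, 0.8, -1.3]
gripper_width: 51.2
```

Run:
```python
from h import *
to(541,-75.5,60,-5.4)
i,im=snap("wrist","w5"); print(i)
```

```text
t 9.4 tcp [542.6 -73.6 172.4] jawyaw -5.74 F [-0.1  0.8 -1.3] w 51.2 -> d [-0.0107 -0.013  -0.7495] r [-0.      0.0003  0.0019]
{'fov_y': 62.79956161541749, 'cx': 320.50251076746025, 'cy': 198.22798020802253, 'position': array([548.73244452,  -3.81899673, 295.4676126 ]), 'rotation': array([-0.28148826,  0.01316712, -0.09945748])}
```

View pics/w5.png

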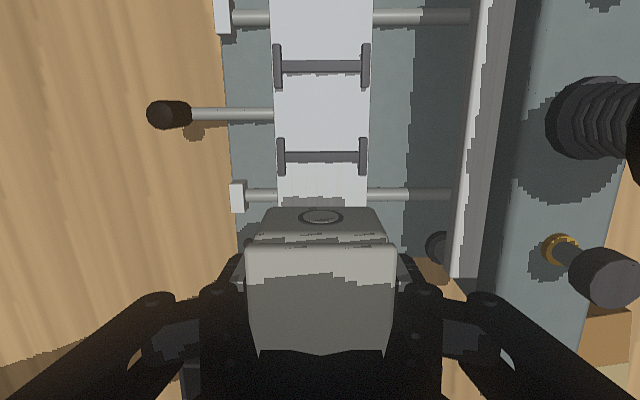

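```bash
python3 - <<'E'
from h import *
i=cams.camera_info("wrist")
a=onz(i,321,66,44);b=onz(i,322,156,44);print(a,b,(a+b)/2, np.degrees(np.arctan2(-(a-b)[0],(a-b)[1])),np.linalg.norm(a-b))
for p in [(277,49),(365,50),(281,140),(364,140),(275,130),(372,130)]: print(p,onz(i,*p,44 if p[0] not in(275,372) else 36))
c=lambda n:(a+b)/2-(a-b)*n
print(c(1))
si=cams.camera_info('side')
E
python3 - <<'E'
import sys; sys.path.insert(0,'.')
import os; os.chdir('.')
from h import *
snap("side","s5",(300,150,420,250),5)
E
```

```text
[551.76863786  23.12759824  44.        ] [546.25213979 -41.25272072  44.        ] [549.01038882  -9.06256124  44.        ] -4.897488969516536 64.61623031888831
(277, 49) [521.94782115  37.2905669   44.        ]
(365, 50) [583.73307659  30.58295306  44.        ]
(281, 140) [516.43006669 -26.06555357  44.        ]
(364, 140) [579.18953151 -32.23029144  44.        ]
(275, 130) [511.77125269 -18.72431429  36.        ]
(372, 130) [586.82163931 -26.09430278  36.        ]
[543.49389076 -73.4428802   44.        ]
```

View pics/s5.png

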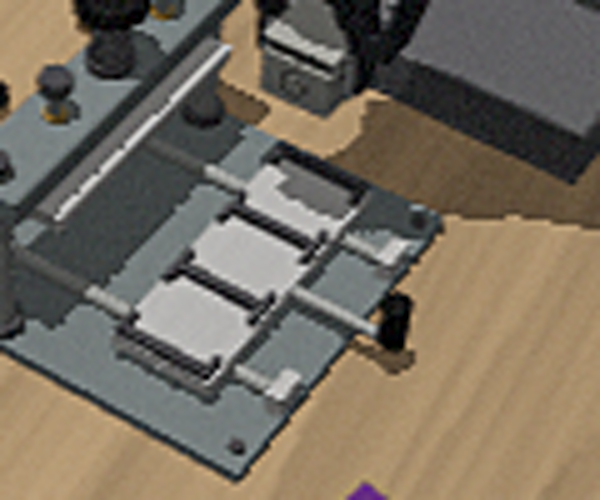

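Run:
```python
from h import *
si=cams.camera_info('side')
print(onz(si,300+251/5,150+256/5,44)); 
for a in [(235,215),(318,245),(183,258),(268,305)]: print(onz(si,300+a[0]/5,150+a[1]/5,44))
print(proj(si,[548,-9.5,44]))
```

```text
[544.66249061  -7.63603877  44.        ]
[570.44872714 -35.43713175  44.        ]
[510.78115368 -38.71686289  44.        ]
[582.39992909  16.3942263   44.        ]
[516.25505167  24.94779552  44.        ]
[[349.54315728 200.45818367]]
```

Call:
carry_out([
  {"dx":-0.006,"dy":-0.008,"dz":-0.2,"ax":0,"ay":0,"az":0.002,"grip":0},
  {"dx":-0.008,"dy":-0.011,"dz":-0.45,"ax":0,"ay":0,"az":0.002,"grip":0},
  {"dx":-0.008,"dy":-0.011,"dz":-0.6,"ax":0,"ay":0,"az":0.002,"grip":0},
  {"dx":-0.008,"dy":-0.011,"dz":-0.66,"ax":0,"ay":0,"az":0.002,"grip":0},
  {"dx":-0.008,"dy":-0.011,"dz":-0.66,"ax":0,"ay":0,"az":0.002,"grip":0},
])

```text
time: 10.0
tool_pos: [540.6, -73.2, 71.7]
tcp_rot: [-2.317, -2.118, 0.001]
contact_force: [0.1, 0.1, -0.0]
gripper_width: 51.3
```

Run:
```python
from h import *
to(541.3,-75.2,58,-5.4)
snap("side","s6",(310,140,400,220),7); snap("scene","c6",(220,200,320,280),7); snap("wrist","w6")
to(541.3,-75.2,58,-5.4)
```

```text
t 10.0 tcp [540.6 -73.2  71.7] jawyaw -5.16 F [ 0.1  0.1 -0. ] w 51.3 -> d [ 0.0046 -0.0134 -0.0916] r [-0.0004 -0.0007 -0.0014]
t 10.15 tcp [542.6 -74.2  74. ] jawyaw -5.23 F [0.8 0.5 0. ] w 51.0 -> d [-0.0085 -0.0064 -0.1066] r [ 0.      0.0008 -0.0009]
```

View pics/s6.png

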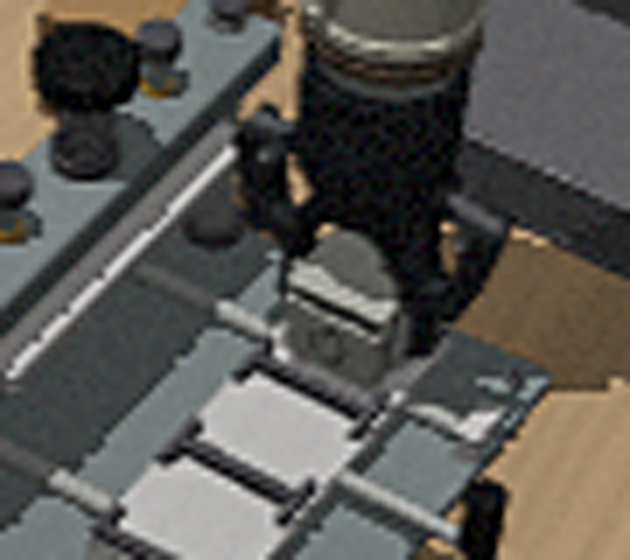

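View pics/w6.png

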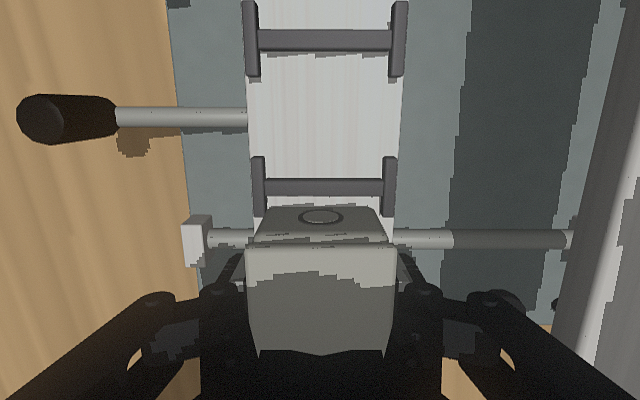

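View pics/c6.png

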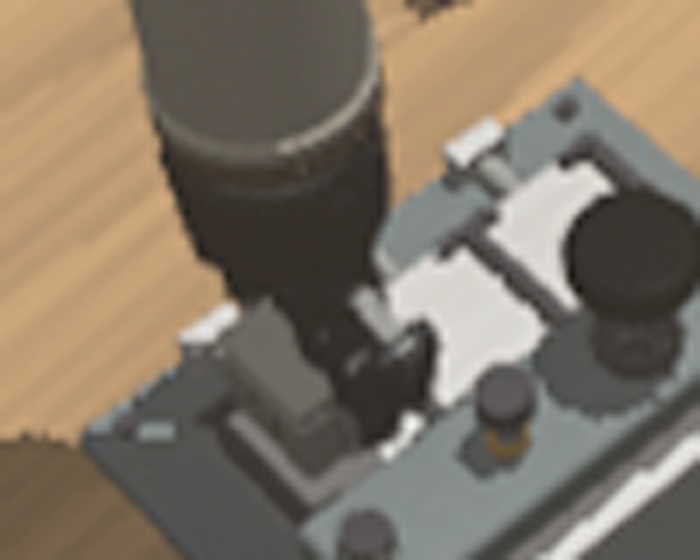

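Run:
```python
from h import *
i=cams.camera_info("wrist"); s=st()
a=onz(i,326,40,44);b=onz(i,324.5,187,44);d=a-b;print(a,b,(a+b)/2,np.linalg.norm(d),np.degrees(np.arctan2(-d[0],d[1])))
print((a+b)/2-d)
for p in [(251,38),(398,38),(259,186),(390,186)]: print(onz(i,*p,44))
```

```text
t 10.15 tcp [542.6 -74.2  74. ] rot [2.319 2.117 0.003] F [0.8 0.5 0. ] w 51.0 q [ 0.43  0.57 -0.43  1.93  0.35  0.71 -0.3 ]
[553.01017472  21.21413058  44.        ] [546.70946435 -43.13246369  44.        ] [549.85981953 -10.95916656  44.        ] 64.65433585753307 -5.592478350008023
[543.55910917 -75.30576083  44.        ]
[521.2726562   24.88074828  44.        ]
[583.64137178  19.21099092  44.        ]
[515.38873312 -39.75341682  44.        ]
[578.14963765 -45.52648523  44.        ]
```

Call:
carry_out([
  {"dx":0.003,"dy":-0.006,"dz":-0.02,"ax":0,"ay":0,"az":-0.001,"grip":0},
  {"dx":0.003,"dy":-0.006,"dz":-0.05,"ax":0,"ay":0,"az":-0.001,"grip":0},
  {"dx":0.003,"dy":-0.006,"dz":-0.08,"ax":0,"ay":0,"az":-0.001,"grip":0},
  {"dx":0.003,"dy":-0.006,"dz":-0.1,"ax":0,"ay":0,"az":-0.001,"grip":0},
  {"dx":0.003,"dy":-0.006,"dz":-0.1,"ax":0,"ay":0,"az":-0.001,"grip":0},
])

```text
time: 10.65
tool_pos: [546.5, -76.5, 61.6]
tcp_rot: [2.32, 2.108, 0.008]
contact_force: [0.8, -1.4, 24.5]
gripper_width: 51.5
```

Run:
```python
from h import *
to(543,-75.2,58,-5.4)
snap("side","s7",(310,140,400,220),7)
to(543,-75.2,58,-5.4)
```

```text
t 10.65 tcp [546.5 -76.5  61.6] jawyaw -5.49 F [ 0.8 -1.4 24.5] w 51.5 -> d [-0.023   0.0084 -0.0241] r [0.0007 0.0028 0.0005]
t 10.7 tcp [546.4 -76.5  61.6] jawyaw -5.49 F [-0.8 -1.1 23.1] w 51.4 -> d [-0.023   0.0087 -0.0242] r [0.0007 0.0029 0.0005]
```

View pics/s7.png

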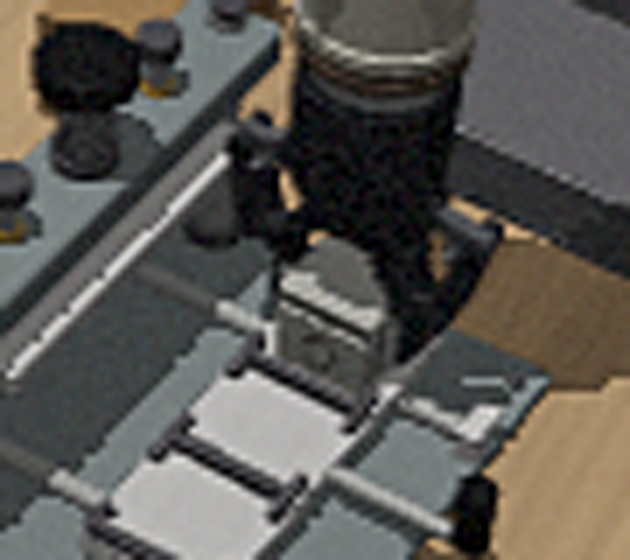

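Call:
carry_out([
  {"dx":0,"dy":0,"dz":0.01,"ax":0,"ay":0,"az":0,"grip":0},
  {"dx":0,"dy":0,"dz":0.01,"ax":0,"ay":0,"az":0,"grip":0},
  {"dx":0,"dy":0,"dz":0.01,"ax":0,"ay":0,"az":0,"grip":0},
  {"dx":0,"dy":0,"dz":0.01,"ax":0,"ay":0,"az":0,"grip":0},
  {"dx":0,"dy":0,"dz":0.01,"ax":0,"ay":0,"az":0,"grip":0},
])

```text
time: 11.2
tool_pos: [545.3, -76.4, 61.6]
tcp_rot: [2.321, 2.109, 0.007]
contact_force: [0.3, -0.8, 13.1]
gripper_width: 51.1
```

Run:
```python
from h import *
to(543,-75.2,58,-5.4)
i,im=snap("wrist","w8"); snap("scene","c8",(220,200,320,280),7)
```

```text
t 11.2 tcp [545.3 -76.4  61.6] jawyaw -5.49 F [ 0.3 -0.8 13.1] w 51.1 -> d [-0.015   0.0077 -0.0243] r [0.0004 0.0022 0.0005]
```

View pics/w8.png

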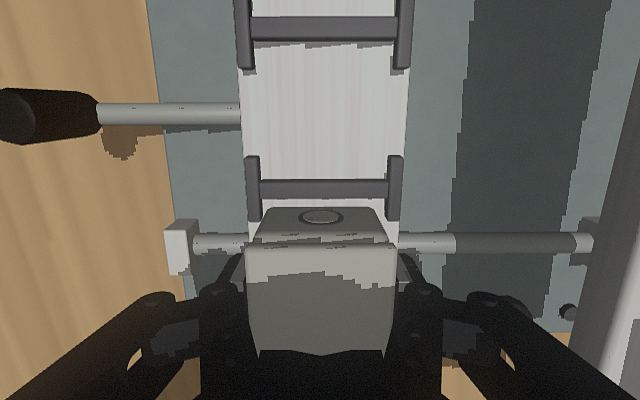

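View pics/c8.png

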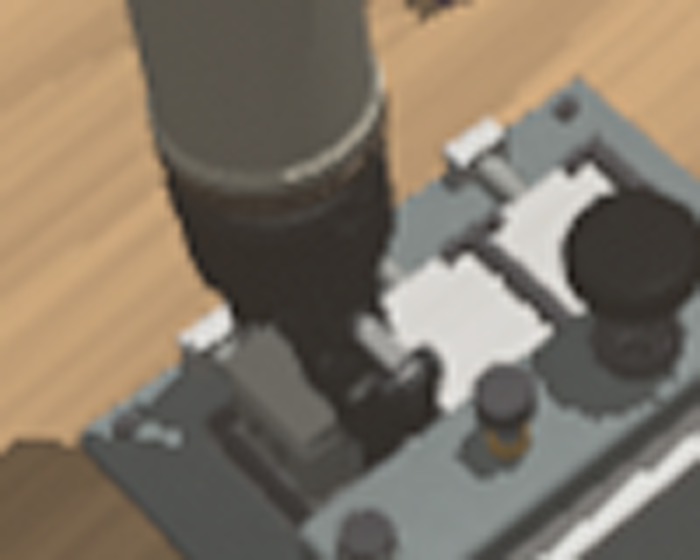

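Call:
carry_out([
  {"dx":0,"dy":0,"dz":0.007,"ax":0,"ay":0,"az":0,"grip":0},
  {"dx":0,"dy":0,"dz":0.007,"ax":0,"ay":0,"az":0,"grip":68},
  {"dx":0,"dy":0,"dz":0.007,"ax":0,"ay":0,"az":0,"grip":68},
  {"dx":0,"dy":0,"dz":0.007,"ax":0,"ay":0,"az":0,"grip":68},
  {"dx":0,"dy":0,"dz":0.007,"ax":0,"ay":0,"az":0,"grip":68},
])

```text
time: 11.8
tool_pos: [541.2, -75.6, 59.7]
tcp_rot: [-2.324, -2.112, 0.001]
contact_force: [-0.6, 0.7, -0.1]
gripper_width: 58.0
```

Call:
carry_out([
  {"dx":0,"dy":0,"dz":0.1,"ax":0,"ay":0,"az":0,"grip":70},
  {"dx":0,"dy":0,"dz":0.25,"ax":0,"ay":0,"az":0,"grip":70},
  {"dx":0,"dy":0,"dz":0.5,"ax":0,"ay":0,"az":0,"grip":70},
  {"dx":0,"dy":-0.15,"dz":0.8,"ax":0,"ay":0,"az":0,"grip":70},
  {"dx":0,"dy":-0.2,"dz":1,"ax":0,"ay":0,"az":0,"grip":80},
])

```text
time: 12.3
tool_pos: [542.5, -107.4, 213.9]
tcp_rot: [2.323, 2.11, 0.002]
contact_force: [0.1, 0.4, 0.2]
gripper_width: 68.4
```

Run:
```python
from h import *
st()
i,im=snap("wrist","w9");print(i); snap("side","s9",(310,140,400,220),7)
```

```text
t 12.3 tcp [ 542.5 -107.4  213.9] rot [2.323e+00 2.110e+00 2.000e-03] F [0.1 0.4 0.2] w 68.4 q [ 0.56  0.38 -0.51  1.83  0.22  0.98 -0.14]
{'fov_y': 62.79956161541749, 'cx': 320.50251076746025, 'cy': 198.22798020802253, 'position': array([548.13454905, -37.44796094, 336.90124602]), 'rotation': array([-0.28297342,  0.01039371, -0.09575642])}
```

View pics/w9.png

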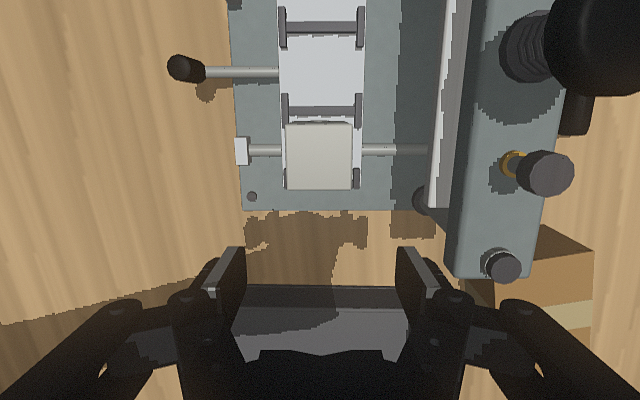

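View pics/s9.png

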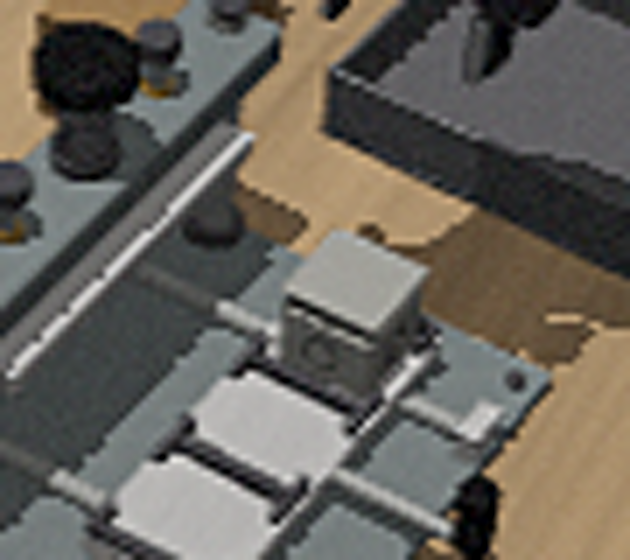

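Run:
```python
from h import *
i=cams.camera_info("wrist"); im=cv2.imread('pics/w9.png')
g=im.min(axis=2); print(g[155,320],g[60,320])
m=np.zeros_like(im)
roi=(284,118,356,192)
for z in (86,94): print(z,[ (np.round(l[:5],1),l[5]) for l in lids(i,im,z,roi=roi,thr=120)])
si,sim=snap("side")
for z in (86,94): print('side',z,[ (np.round(l[:5],1),l[5]) for l in lids(si,sim,z,roi=(340,170,375,190),thr=105,amin=50)])
print('div',onz(i,322,30,44),onz(i,322,111,44))
```

```text
174 195
86 [(array([547.7, -76.3,  55.1,  55.6,  -5.6]), array([319.5, 154.6]))]
94 [(array([547.8, -75.1,  53.4,  53.8,  -5.6]), array([319.5, 154.6]))]
side 86 [(array([545.3, -76.3,  50.1,  49.7,  -7.1]), array([360.2, 179.3]))]
side 94 [(array([542.4, -68.6,  49.7,  49.3,  -7.1]), array([360.2, 179.3]))]
div [559.38503576  18.50418867  44.        ] [553.2465791  -45.05423891  44.        ]
```

Call:
carry_out([
  {"dx":0,"dy":0.25,"dz":0,"ax":0,"ay":0,"az":0,"grip":80},
  {"dx":-0.05,"dy":0.5,"dz":0,"ax":0,"ay":0,"az":0,"grip":80},
  {"dx":-0.1,"dy":0.75,"dz":0,"ax":0,"ay":0,"az":0.01,"grip":80},
  {"dx":-0.15,"dy":1,"dz":0,"ax":0,"ay":0,"az":0.02,"grip":80},
  {"dx":-0.15,"dy":1,"dz":0,"ax":0,"ay":0,"az":0.02,"grip":80},
])

```text
time: 12.95
tool_pos: [516.8, 51.5, 209.8]
tcp_rot: [-2.243, -2.195, -0.001]
contact_force: [0.1, 0.9, 0.2]
gripper_width: 68.6
```

Call:
carry_out([
  {"dx":-0.05,"dy":0.25,"dz":0,"ax":0,"ay":0,"az":0,"grip":80},
  {"dx":-0.1,"dy":0.5,"dz":0,"ax":0,"ay":0,"az":0,"grip":80},
  {"dx":-0.2,"dy":0.75,"dz":0,"ax":0,"ay":0,"az":0.01,"grip":80},
  {"dx":-0.32,"dy":1,"dz":0,"ax":0,"ay":0,"az":0.023,"grip":80},
  {"dx":-0.32,"dy":1,"dz":0,"ax":0,"ay":0,"az":0.023,"grip":80},
])

```text
time: 13.45
tool_pos: [467.3, 200.4, 209.9]
tcp_rot: [-2.162, -2.274, -0.001]
contact_force: [0.7, -0.1, 0.3]
gripper_width: 68.3
```

Run:
```python
from h import *
si,sim=snap("side")
for l in lids(si,sim,53,roi=(250,230,390,350),thr=150,amin=80): print('side',np.round(l[:5],1),l[5])
i,im=snap("wrist","w10")
for l in lids(i,im,53,roi=(0,0,640,240),thr=160): print('w',np.round(l[:5],1),l[5])
to(471.5,322.3,115,2.4)
```

```text
side [384.8 361.5  48.8  49.6  -8.9] [342.1 313.4]
side [472.4 323.4  49.3  49.3   2.3] [319.8 287.1]
w [471.  320.3  50.   45.1   2.7] [331.9  32.8]
t 13.55 tcp [470.  195.  209.6] jawyaw 2.45 F [ 0.5 -0.5 -0.1] w 68.7 -> d [ 0.0099  0.8488 -0.6303] r [ 0.0002 -0.0005 -0.0003]
```

View pics/w10.png

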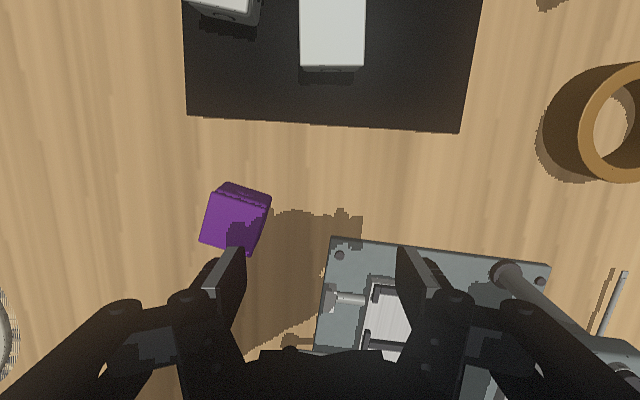

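Boxes unmoved. The purple look-alike at (235,220) stays clear; I continue to box A.

Call:
carry_out([
  {"dx":0.01,"dy":0.25,"dz":0,"ax":0,"ay":0,"az":0,"grip":80},
  {"dx":0.01,"dy":0.55,"dz":-0.1,"ax":0,"ay":0,"az":0,"grip":80},
  {"dx":0.01,"dy":0.849,"dz":-0.3,"ax":0,"ay":0,"az":0,"grip":80},
  {"dx":0.01,"dy":0.849,"dz":-0.6,"ax":0,"ay":0,"az":0,"grip":80},
  {"dx":0.01,"dy":0.849,"dz":-0.63,"ax":0,"ay":0,"az":0,"grip":80},
])

```text
time: 14.05
tool_pos: [469.6, 318.9, 109.8]
tcp_rot: [-2.175, -2.264, 0.016]
contact_force: [-0.6, -1.9, -0.3]
gripper_width: 68.4
```

Call:
carry_out([
  {"dx":0,"dy":0,"dz":-0.2,"ax":0,"ay":0,"az":0,"grip":80},
  {"dx":0,"dy":0,"dz":-0.45,"ax":0,"ay":0,"az":0,"grip":80},
  {"dx":0,"dy":0,"dz":-0.58,"ax":0,"ay":0,"az":0,"grip":80},
  {"dx":0,"dy":0,"dz":-0.58,"ax":0,"ay":0,"az":0,"grip":80},
  {"dx":0,"dy":0,"dz":-0.58,"ax":0,"ay":0,"az":0,"grip":80},
])

```text
time: 14.55
tool_pos: [474.0, 320.4, 29.5]
tcp_rot: [2.179, 2.262, 0.0]
contact_force: [0.1, 0.1, 0.5]
gripper_width: 68.4
```

Run:
```python
from h import *
snap("side","s11",(290,250,370,330),7)
to(472,322.5,27,2.4)
```

```text
t 14.6 tcp [474.3 321.2  30.2] jawyaw 2.17 F [-0.2  0.4  0.7] w 68.4 -> d [-0.0156  0.0089 -0.0215] r [-0.0002  0.0006  0.0013]
```

View pics/s11.png

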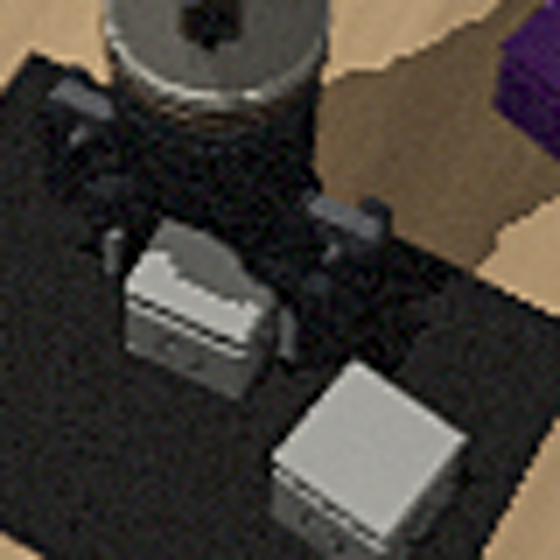

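Call:
carry_out([
  {"dx":-0.01,"dy":0,"dz":-0.015,"ax":0,"ay":0,"az":0,"grip":80},
  {"dx":-0.01,"dy":0,"dz":-0.015,"ax":0,"ay":0,"az":0,"grip":0},
  {"dx":-0.01,"dy":0,"dz":-0.015,"ax":0,"ay":0,"az":0,"grip":0},
  {"dx":-0.01,"dy":0,"dz":-0.015,"ax":0,"ay":0,"az":0,"grip":0},
  {"dx":-0.01,"dy":0,"dz":-0.015,"ax":0,"ay":0,"az":0,"grip":0},
])

```text
time: 15.1
tool_pos: [471.9, 322.1, 27.7]
tcp_rot: [2.176, 2.265, 0.003]
contact_force: [-0.6, -1.5, 7.9]
gripper_width: 51.1
```

Run:
```python
from h import *
to(472,322.5,27,2.4)
```

```text
t 15.1 tcp [471.9 322.1  27.7] jawyaw 2.28 F [-0.6 -1.5  7.9] w 51.1 -> d [ 0.0004  0.003  -0.0047] r [-0.0002  0.0006  0.0007]
```

Call:
carry_out([
  {"dx":0,"dy":0,"dz":0.2,"ax":0,"ay":0,"az":0,"grip":0},
  {"dx":0,"dy":-0.05,"dz":0.45,"ax":0,"ay":0,"az":0,"grip":0},
  {"dx":0.1,"dy":-0.25,"dz":0.7,"ax":0,"ay":0,"az":-0.01,"grip":0},
  {"dx":0.2,"dy":-0.5,"dz":0.9,"ax":0,"ay":0,"az":-0.02,"grip":0},
  {"dx":0.3,"dy":-0.8,"dz":0.97,"ax":0,"ay":0,"az":-0.043,"grip":0},
])

```text
time: 15.6
tool_pos: [518.0, 203.2, 175.8]
tcp_rot: [2.322, 2.114, 0.01]
contact_force: [0.7, -0.2, -1.2]
gripper_width: 51.4
```

Call:
carry_out([
  {"dx":0.05,"dy":-0.25,"dz":0,"ax":0,"ay":0,"az":0,"grip":0},
  {"dx":0.1,"dy":-0.5,"dz":0,"ax":0,"ay":0,"az":0,"grip":0},
  {"dx":0.2,"dy":-0.75,"dz":0,"ax":0,"ay":0,"az":0,"grip":0},
  {"dx":0.24,"dy":-1,"dz":0,"ax":0,"ay":0,"az":0,"grip":0},
  {"dx":0.24,"dy":-1,"dz":0,"ax":0,"ay":0,"az":0,"grip":0},
])

```text
time: 16.1
tool_pos: [553.1, 43.7, 171.5]
tcp_rot: [2.333, 2.1, -0.005]
contact_force: [-0.2, 0.5, 0.1]
gripper_width: 51.3
```

Call:
carry_out([
  {"dx":0,"dy":-0.2,"dz":0,"ax":0,"ay":0,"az":0,"grip":0},
  {"dx":0,"dy":-0.4,"dz":-0.2,"ax":0,"ay":0,"az":0,"grip":0},
  {"dx":0,"dy":-0.4,"dz":-0.4,"ax":0,"ay":0,"az":0,"grip":0},
  {"dx":0,"dy":-0.4,"dz":-0.6,"ax":0,"ay":0,"az":0,"grip":0},
  {"dx":0,"dy":-0.4,"dz":-0.6,"ax":0,"ay":0,"az":0,"grip":0},
])

```text
time: 16.6
tool_pos: [548.6, -8.4, 78.4]
tcp_rot: [-2.321, -2.109, 0.008]
contact_force: [-1.5, 1.1, -0.9]
gripper_width: 51.7
```

Run:
```python
from h import *
snap("side","s12",(310,140,400,220),7)
i,im=snap("wrist","w12")
to(555,-12,61,-5.5)
```

```text
t 16.7 tcp [551.9  -7.5  82.1] jawyaw -5.41 F [-0.1  0.5 -0.9] w 51.5 -> d [ 0.0209 -0.0298 -0.1403] r [-0.0002 -0.0004 -0.0005]
```

View pics/w12.png

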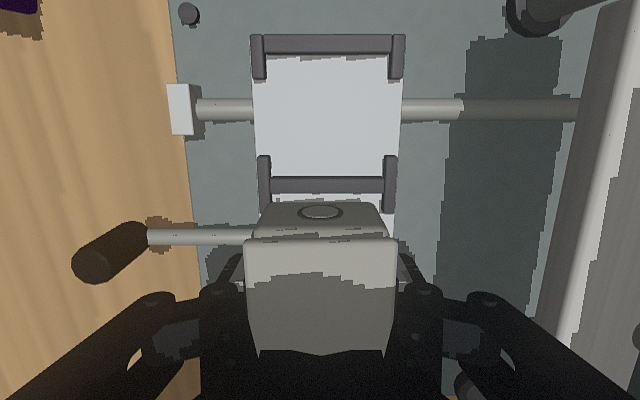

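View pics/s12.png

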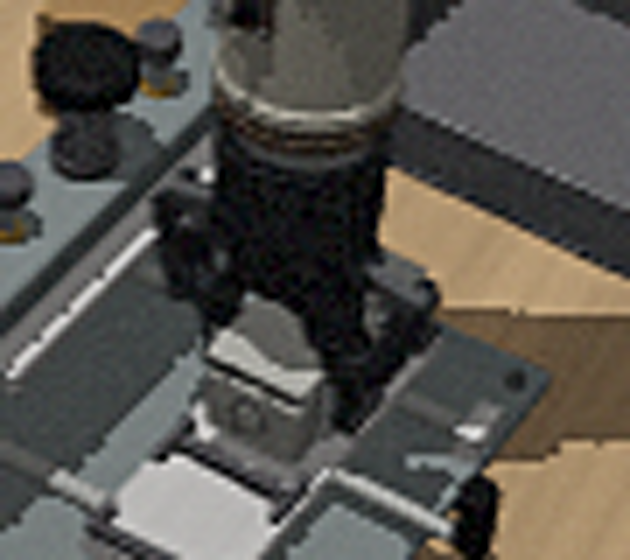

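Run:
```python
from h import *
im=cv2.imread('pics/w12.png')
i,_=snap("wrist","w13")
im2=cv2.imread('pics/w13.png'); print(np.abs(im2.astype(int)-im).mean())
cv2.imwrite('pics/w13z.png',cv2.resize(im2[20:240,220:430],None,fx=2.7,fy=2.7))
to(555,-12,61,-5.5); print(i)
```

```text
7.6493046875
t 16.75 tcp [553.   -7.5  83.1] jawyaw -5.4 F [-0.6  0.1 -0.7] w 51.3 -> d [ 0.0136 -0.03   -0.1472] r [-0.0001  0.0004 -0.0005]
{'fov_y': 62.79956161541749, 'cx': 320.50251076746025, 'cy': 198.22798020802253, 'position': array([557.87510329,  62.1763875 , 205.1530576 ]), 'rotation': array([-0.28106042,  0.01432931, -0.0933144 ])}
```

View pics/w13z.png

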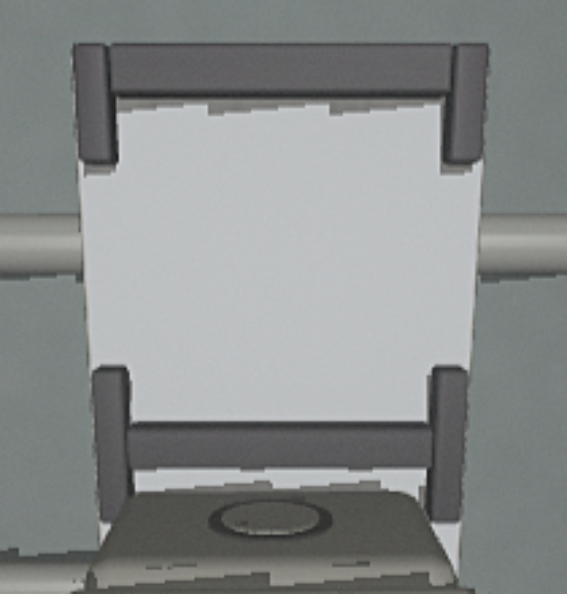

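Run:
```python
from h import *
i=cams.camera_info("wrist")
P=lambda a,b:onz(i,220+a/2.7,20+b/2.7,44)
al=P(92,367);ar=P(467,367);bl=P(100,520);br=P(463,520);el=P(73,43);er=P(488,43)
for p in(al,ar,bl,br,el,er):print(p.round(1))
c=(al+ar+bl+br)/4;print('div',c, 'end',(el+er)/2,np.linalg.norm(er-el),np.linalg.norm(ar-al),np.linalg.norm(br-bl))
ang=np.radians(-5.5);ey=np.array([-np.sin(ang),np.cos(ang)])
print('nest2',c[:2]-33*ey,((el+er)/2)[:2]-ey*103,'nest+y',c[:2]+33*ey)
print('yaw',[np.degrees(np.arctan2((q-p)[1],(q-p)[0])) for p,q in((al,ar),(el,er),(bl,br))])
```

```text
[523.7  40.5  44. ]
[592.3  34.   44. ]
[520.8  11.   44. ]
[590.6   4.3  44. ]
[528.6  94.5  44. ]
[597.6  88.   44. ]
div [556.83109898  22.43842563  44.        ] end [563.11862568  91.2455076   44.        ] 69.26135250414497 68.96913488473596 70.14100717622836
nest2 [553.66818914 -10.40964891] [553.24651317 -11.28030083] nest+y [559.99400881  55.28650018]
yaw [np.float64(-5.400652218050903), np.float64(-5.376230616715178), np.float64(-5.414004024602905)]
```

Call:
carry_out([
  {"dx":0.002,"dy":-0.022,"dz":-0.03,"ax":0,"ay":0,"az":0,"grip":0},
  {"dx":0.002,"dy":-0.022,"dz":-0.06,"ax":0,"ay":0,"az":0,"grip":0},
  {"dx":0.002,"dy":-0.022,"dz":-0.09,"ax":0,"ay":0,"az":0,"grip":0},
  {"dx":0.002,"dy":-0.022,"dz":-0.12,"ax":0,"ay":0,"az":0,"grip":0},
  {"dx":0.002,"dy":-0.022,"dz":-0.142,"ax":0,"ay":0,"az":0,"grip":0},
])

```text
time: 17.25
tool_pos: [552.6, -11.7, 60.6]
tcp_rot: [2.325, 2.113, 0.0]
contact_force: [-6.1, -2.8, 36.0]
gripper_width: 51.2
```

Call:
carry_out([
  {"dx":0,"dy":0,"dz":0,"ax":0,"ay":0,"az":0,"grip":0},
  {"dx":0,"dy":0,"dz":0,"ax":0,"ay":0,"az":0,"grip":0},
  {"dx":0,"dy":0,"dz":0,"ax":0,"ay":0,"az":0,"grip":0},
  {"dx":0,"dy":0,"dz":0,"ax":0,"ay":0,"az":0,"grip":0},
  {"dx":0,"dy":0,"dz":0,"ax":0,"ay":0,"az":0,"grip":0},
])

```text
time: 17.75
tool_pos: [552.9, -11.6, 60.7]
tcp_rot: [2.324, 2.113, 0.001]
contact_force: [0.6, -0.7, 1.2]
gripper_width: 51.4
```

Call:
carry_out([
  {"dx":0,"dy":0,"dz":0,"ax":0,"ay":0,"az":0,"grip":68},
  {"dx":0,"dy":0,"dz":0,"ax":0,"ay":0,"az":0,"grip":68},
  {"dx":0,"dy":0,"dz":0.15,"ax":0,"ay":0,"az":0,"grip":68},
  {"dx":0,"dy":0,"dz":0.4,"ax":0,"ay":0,"az":0,"grip":70},
  {"dx":0,"dy":0,"dz":0.7,"ax":0,"ay":0,"az":0,"grip":80},
])

```text
time: 18.25
tool_pos: [550.5, -11.6, 164.9]
tcp_rot: [-2.322, -2.111, 0.005]
contact_force: [0.1, -0.5, 0.1]
gripper_width: 68.3
```

Call:
carry_out([
  {"dx":0,"dy":0,"dz":0.2,"ax":0,"ay":0,"az":0,"grip":80},
  {"dx":-0.1,"dy":0.25,"dz":0.35,"ax":0,"ay":0,"az":0,"grip":80},
  {"dx":-0.3,"dy":0.5,"dz":0.35,"ax":0,"ay":0,"az":0,"grip":80},
  {"dx":-0.5,"dy":0.8,"dz":0.35,"ax":0,"ay":0,"az":0,"grip":80},
  {"dx":-0.7,"dy":1,"dz":0.35,"ax":0,"ay":0,"az":0,"grip":80},
])

```text
time: 18.75
tool_pos: [446.2, 140.4, 218.3]
tcp_rot: [-2.324, -2.114, -0.001]
contact_force: [0.1, 1.0, 0.6]
gripper_width: 68.1
```

Run:
```python
from h import *
si,sim=snap("side","s14",(250,140,410,340),3.5)
for l in lids(si,sim,53,roi=(250,230,390,350),thr=150,amin=80): print('side',np.round(l[:5],1),l[5])
to(384.4,340,115,-8.7)
```

```text
side [384.9 361.3  49.2  49.5  -8.5] [342.1 313.3]
t 18.8 tcp [439.8 146.2 217.9] jawyaw -4.92 F [-6.   4.7 -0.6] w 68.3 -> d [-0.3692  1.2917 -0.6863] r [-0.0006 -0.0012 -0.021 ]
```

View pics/s14.png

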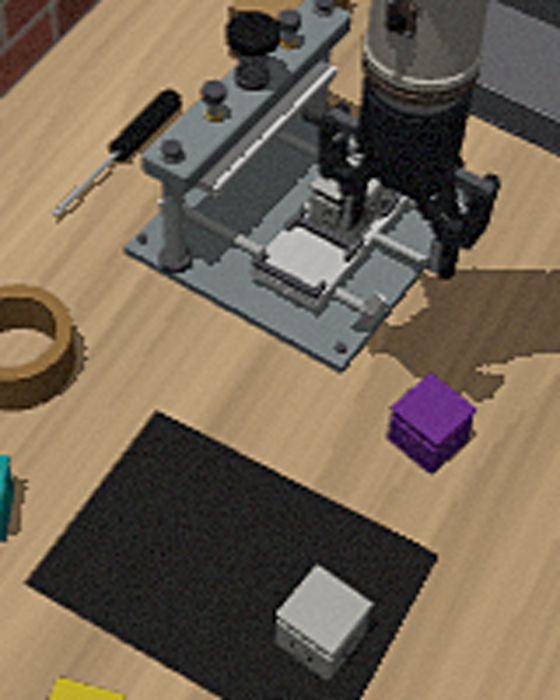

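Call:
carry_out([
  {"dx":-0.1,"dy":0.3,"dz":0,"ax":0,"ay":0,"az":-0.01,"grip":82},
  {"dx":-0.2,"dy":0.6,"dz":-0.1,"ax":0,"ay":0,"az":-0.019,"grip":82},
  {"dx":-0.3,"dy":0.9,"dz":-0.3,"ax":0,"ay":0,"az":-0.019,"grip":82},
  {"dx":-0.38,"dy":1,"dz":-0.5,"ax":0,"ay":0,"az":-0.019,"grip":82},
  {"dx":-0.38,"dy":1,"dz":-0.6,"ax":0,"ay":0,"az":-0.019,"grip":82},
])

```text
time: 19.3
tool_pos: [386.4, 290.8, 125.8]
tcp_rot: [-2.378, -2.049, 0.005]
contact_force: [-1.0, -0.3, -0.4]
gripper_width: 70.0
```

Run:
```python
from h import *
for k in range(3): i,im=snap("wrist","w15")
for l in lids(i,im,53,roi=(150,0,480,280),thr=160): print('w',np.round(l[:5],1),l[5])
to(384.4,360.3,28,-8.6)
```

```text
w [383.3 360.7  49.7  50.8  -8.8] [293.4  99.2]
t 19.45 tcp [390.  287.  127.1] jawyaw -8.88 F [-0.4 -0.7  0.2] w 70.1 -> d [-0.0376  0.4884 -0.661 ] r [ 0.0007 -0.0008  0.0015]
```

View pics/w15.png

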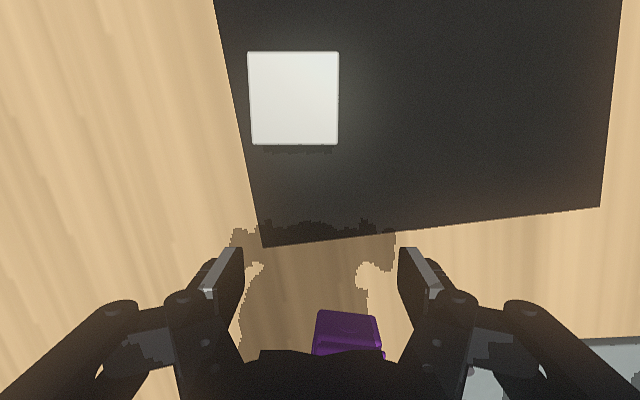

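Call:
carry_out([
  {"dx":-0.04,"dy":0.25,"dz":0,"ax":0,"ay":0,"az":0.001,"grip":82},
  {"dx":-0.04,"dy":0.49,"dz":0,"ax":0,"ay":0,"az":0.001,"grip":82},
  {"dx":-0.04,"dy":0.49,"dz":-0.1,"ax":0,"ay":0,"az":0.001,"grip":82},
  {"dx":-0.04,"dy":0.49,"dz":-0.3,"ax":0,"ay":0,"az":0.001,"grip":82},
  {"dx":-0.04,"dy":0.49,"dz":-0.5,"ax":0,"ay":0,"az":0.001,"grip":82},
])

```text
time: 19.95
tool_pos: [387.3, 361.0, 53.7]
tcp_rot: [2.385, 2.042, 0.005]
contact_force: [0.9, -0.2, -1.1]
gripper_width: 70.3
```

Run:
```python
from h import *
to(384,360.5,28,-8.6)
snap("side","s15",(300,260,390,340),7)
to(384,360.5,28,-8.6)
```

```text
t 19.95 tcp [387.3 361.   53.7] jawyaw -8.87 F [ 0.9 -0.2 -1.1] w 70.3 -> d [-0.022  -0.0036 -0.1716] r [-0.0003  0.0011  0.0015]
t 20.0 tcp [384.8 358.2  49.1] jawyaw -8.89 F [-0.4 -0.4 -2.2] w 70.1 -> d [-0.0056  0.0152 -0.1407] r [ 0.0012 -0.0008  0.0016]
```

View pics/s15.png

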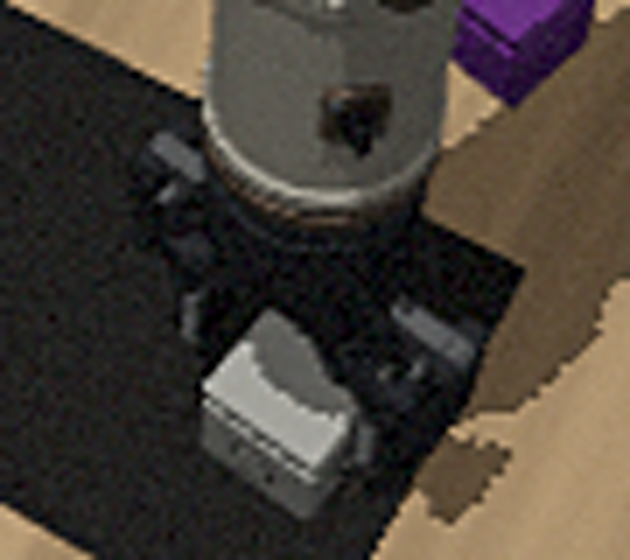

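Call:
carry_out([
  {"dx":0,"dy":0,"dz":-0.1,"ax":0,"ay":0,"az":0,"grip":82},
  {"dx":0,"dy":0,"dz":-0.16,"ax":0,"ay":0,"az":0,"grip":82},
  {"dx":0,"dy":0,"dz":-0.16,"ax":0,"ay":0,"az":0,"grip":82},
  {"dx":0,"dy":0,"dz":-0.16,"ax":0,"ay":0,"az":0,"grip":82},
  {"dx":0,"dy":0,"dz":-0.16,"ax":0,"ay":0,"az":0,"grip":0},
])

```text
time: 20.5
tool_pos: [385.1, 362.4, 30.1]
tcp_rot: [2.384, 2.046, 0.003]
contact_force: [0.3, 0.2, 0.8]
gripper_width: 56.8
```

Call:
carry_out([
  {"dx":0,"dy":0,"dz":0,"ax":0,"ay":0,"az":0,"grip":0},
  {"dx":0,"dy":0,"dz":0,"ax":0,"ay":0,"az":0,"grip":0},
  {"dx":0,"dy":0,"dz":0,"ax":0,"ay":0,"az":0,"grip":0},
  {"dx":0,"dy":0,"dz":0,"ax":0,"ay":0,"az":0,"grip":0},
  {"dx":0,"dy":0,"dz":0,"ax":0,"ay":0,"az":0,"grip":0},
])

```text
time: 21.0
tool_pos: [385.1, 362.5, 30.2]
tcp_rot: [2.383, 2.046, 0.003]
contact_force: [-0.5, -0.6, 6.4]
gripper_width: 51.3
```

Call:
carry_out([
  {"dx":0,"dy":0,"dz":0.2,"ax":0,"ay":0,"az":0,"grip":0},
  {"dx":0,"dy":0,"dz":0.45,"ax":0,"ay":0,"az":0,"grip":0},
  {"dx":0.15,"dy":-0.15,"dz":0.7,"ax":0,"ay":0,"az":0.01,"grip":0},
  {"dx":0.3,"dy":-0.4,"dz":0.9,"ax":0,"ay":0,"az":0.018,"grip":0},
  {"dx":0.45,"dy":-0.7,"dz":0.95,"ax":0,"ay":0,"az":0.018,"grip":0},
])

```text
time: 21.5
tool_pos: [452.2, 262.0, 174.7]
tcp_rot: [2.319, 2.118, 0.011]
contact_force: [0.7, 0.0, -1.2]
gripper_width: 51.4
```

Call:
carry_out([
  {"dx":0.15,"dy":-0.25,"dz":0,"ax":0,"ay":0,"az":0,"grip":0},
  {"dx":0.3,"dy":-0.5,"dz":0,"ax":0,"ay":0,"az":0,"grip":0},
  {"dx":0.5,"dy":-0.75,"dz":0,"ax":0,"ay":0,"az":0,"grip":0},
  {"dx":0.65,"dy":-1,"dz":0,"ax":0,"ay":0,"az":0,"grip":0},
  {"dx":0.65,"dy":-1,"dz":0,"ax":0,"ay":0,"az":0,"grip":0},
])

```text
time: 22.0
tool_pos: [551.4, 101.6, 170.6]
tcp_rot: [2.334, 2.097, -0.002]
contact_force: [0.1, -0.2, -1.4]
gripper_width: 51.1
```

Run:
```python
from h import *
i,im=snap("wrist","w16")
to(558,57,85,-5.4)
```

```text
t 22.05 tcp [549.4 105.5 170.6] jawyaw -5.9 F [-1.   1.7 -0.9] w 51.5 -> d [ 0.0573 -0.3235 -0.5706] r [0.0005 0.     0.0028]
```

View pics/w16.png

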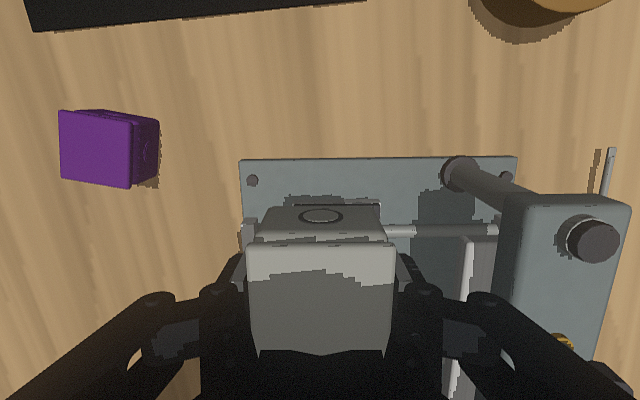

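Call:
carry_out([
  {"dx":0.057,"dy":-0.15,"dz":0,"ax":0,"ay":0,"az":0.003,"grip":0},
  {"dx":0.057,"dy":-0.324,"dz":-0.1,"ax":0,"ay":0,"az":0.003,"grip":0},
  {"dx":0.057,"dy":-0.324,"dz":-0.3,"ax":0,"ay":0,"az":0.003,"grip":0},
  {"dx":0.057,"dy":-0.324,"dz":-0.5,"ax":0,"ay":0,"az":0.003,"grip":0},
  {"dx":0.057,"dy":-0.324,"dz":-0.57,"ax":0,"ay":0,"az":0.003,"grip":0},
])

```text
time: 22.55
tool_pos: [553.8, 62.0, 83.0]
tcp_rot: [-2.311, -2.123, 0.005]
contact_force: [-1.4, -0.0, -0.9]
gripper_width: 51.2
```

Run:
```python
from h import *
snap("side"); snap("side"); si,_=snap("side","s17",(300,150,390,230),7)
i,im=snap("wrist","w17"); print(i)
cv2.imwrite('pics/w17z.png',cv2.resize(im[120:270,200:440],None,fx=3,fy=3))
to(558,57,63.5,-5.4)
```

```text
{'fov_y': 62.79956161541749, 'cx': 320.50251076746025, 'cy': 198.22798020802253, 'position': array([561.22037965, 132.44325247, 208.61960678]), 'rotation': array([-0.28104742,  0.01280081, -0.08322036])}
t 22.75 tcp [556.9  62.7  86.4] jawyaw -4.84 F [ 0.1  0.7 -1.1] w 51.3 -> d [ 0.0075 -0.0377 -0.1528] r [-0.0002  0.0003 -0.0031]
```

View pics/w17z.png

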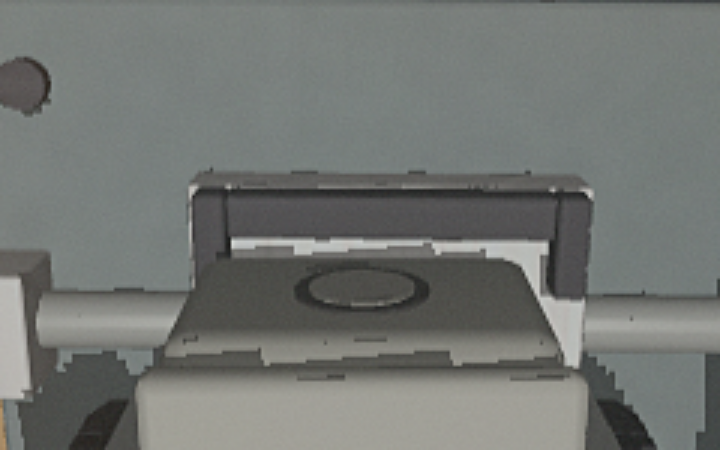

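View pics/s17.png

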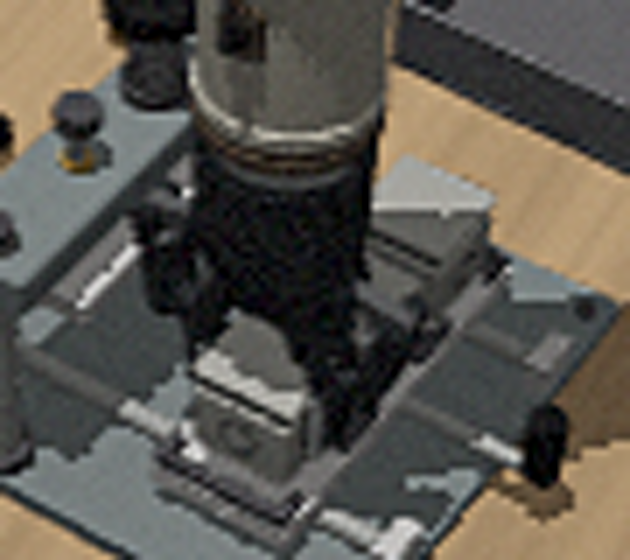

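Run:
```python
from h import *
i=cams.camera_info("wrist")
a=onz(i,200+193/3,120+189/3,44);b=onz(i,200+592/3,120+189/3,44);print(a,b,np.linalg.norm(a-b),np.degrees(np.arctan2((b-a)[1],(b-a)[0])))
ang=np.radians(-5.4);ey=np.array([-np.sin(ang),np.cos(ang)])
print(((a+b)/2)[:2]-36.5*ey)
to(558,57,63.5,-5.4)
```

```text
[529.71587733  95.44919648  44.        ] [598.47536371  89.63050811  44.        ] 69.00524691233512 -4.837061647249004
[560.66066708  56.20184059]
t 22.75 tcp [556.9  62.7  86.4] jawyaw -4.84 F [ 0.1  0.7 -1.1] w 51.3 -> d [ 0.0075 -0.0377 -0.1528] r [-0.0002  0.0003 -0.0031]
```

Call:
carry_out([
  {"dx":0.023,"dy":-0.036,"dz":0,"ax":0,"ay":0,"az":-0.003,"grip":0},
  {"dx":0.023,"dy":-0.036,"dz":-0.04,"ax":0,"ay":0,"az":-0.003,"grip":0},
  {"dx":0.023,"dy":-0.036,"dz":-0.08,"ax":0,"ay":0,"az":-0.003,"grip":0},
  {"dx":0.023,"dy":-0.036,"dz":-0.12,"ax":0,"ay":0,"az":-0.003,"grip":0},
  {"dx":0.023,"dy":-0.036,"dz":-0.155,"ax":0,"ay":0,"az":-0.003,"grip":0},
])

```text
time: 23.25
tool_pos: [560.5, 55.9, 62.9]
tcp_rot: [2.324, 2.112, 0.001]
contact_force: [-4.0, -6.5, 49.4]
gripper_width: 51.6
```

Call:
carry_out([
  {"dx":0,"dy":0,"dz":0,"ax":0,"ay":0,"az":0,"grip":0},
  {"dx":0,"dy":0,"dz":0,"ax":0,"ay":0,"az":0,"grip":0},
  {"dx":0,"dy":0,"dz":0,"ax":0,"ay":0,"az":0,"grip":0},
  {"dx":0,"dy":0,"dz":0,"ax":0,"ay":0,"az":0,"grip":0},
  {"dx":0,"dy":0,"dz":0,"ax":0,"ay":0,"az":0,"grip":0},
])

```text
time: 23.75
tool_pos: [561.6, 55.8, 63.2]
tcp_rot: [2.323, 2.111, 0.003]
contact_force: [0.4, -1.9, 6.5]
gripper_width: 51.6
```

Call:
carry_out([
  {"dx":0,"dy":0,"dz":0,"ax":0,"ay":0,"az":0,"grip":68},
  {"dx":0,"dy":0,"dz":0,"ax":0,"ay":0,"az":0,"grip":68},
  {"dx":0,"dy":0,"dz":0.15,"ax":0,"ay":0,"az":0,"grip":68},
  {"dx":0,"dy":0,"dz":0.4,"ax":0,"ay":0,"az":0,"grip":68},
  {"dx":-0.1,"dy":0,"dz":0.7,"ax":0,"ay":0,"az":0,"grip":68},
])

```text
time: 24.25
tool_pos: [544.8, 56.0, 166.8]
tcp_rot: [-2.323, -2.111, 0.001]
contact_force: [1.5, -0.6, 1.4]
gripper_width: 58.3
```

Call:
carry_out([
  {"dx":-0.25,"dy":0,"dz":0.2,"ax":0,"ay":0,"az":0.047,"grip":65},
  {"dx":-0.4,"dy":-0.1,"dz":0.2,"ax":0,"ay":0,"az":0.094,"grip":65},
  {"dx":-0.6,"dy":-0.3,"dz":0.2,"ax":0,"ay":0,"az":0.141,"grip":65},
  {"dx":-0.66,"dy":-0.4,"dz":0.2,"ax":0,"ay":0,"az":0.188,"grip":65},
  {"dx":-0.66,"dy":-0.4,"dz":0.2,"ax":0,"ay":0,"az":0.235,"grip":65},
])

```text
time: 24.75
tool_pos: [443.4, -6.9, 196.5]
tcp_rot: [-1.402, -2.81, 0.006]
contact_force: [0.3, 0.3, 0.2]
gripper_width: 55.6
```

Call:
carry_out([
  {"dx":0,"dy":0,"dz":0,"ax":0,"ay":0,"az":0.047,"grip":65},
  {"dx":0,"dy":0,"dz":0,"ax":0,"ay":0,"az":0.094,"grip":65},
  {"dx":0,"dy":0,"dz":0,"ax":0,"ay":0,"az":0.141,"grip":65},
  {"dx":0,"dy":0,"dz":0,"ax":0,"ay":0,"az":0.188,"grip":65},
  {"dx":0,"dy":0,"dz":0,"ax":0,"ay":0,"az":0.26,"grip":65},
])

```text
time: 25.25
tool_pos: [445.5, -3.9, 196.9]
tcp_rot: [-0.284, -3.128, -0.0]
contact_force: [-0.3, -0.5, 0.2]
gripper_width: 55.4
```

Run:
```python
from h import *
si,_=snap("side","s18",(300,150,390,230),7)
i,im=snap("wrist","w18"); print(i)
snap("scene","c18",(220,180,320,280),6)
to(445,0,57,84.6)
```

```text
{'fov_y': 62.79956161541749, 'cx': 320.50251076746025, 'cy': 198.22798020802253, 'position': array([375.25586663,   7.78133239, 319.92789839]), 'rotation': array([-0.2335276 , -0.19632966,  1.38710995])}
t 25.4 tcp [445.5  -3.9 196.9] jawyaw 79.08 F [ 0.1 -0.2 -0.5] w 55.5 -> d [-0.0037  0.026  -0.9325] r [-0.0002 -0.0003  0.0307]
```

View pics/w18.png

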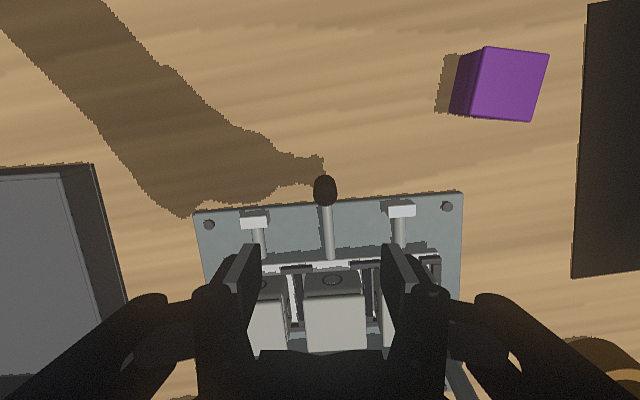

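View pics/s18.png

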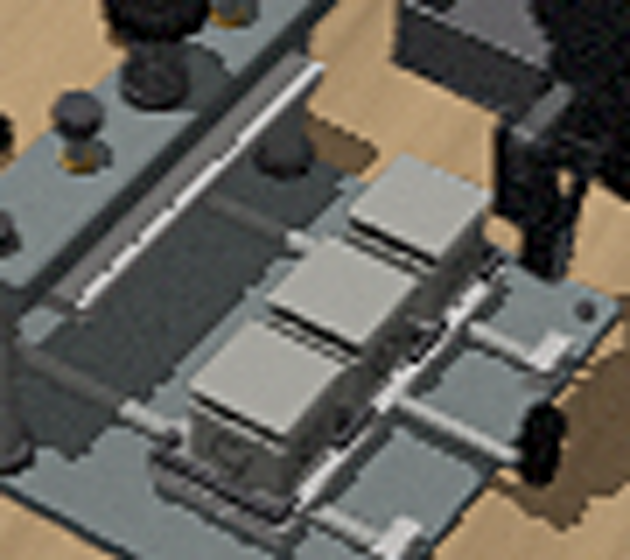

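View pics/c18.png

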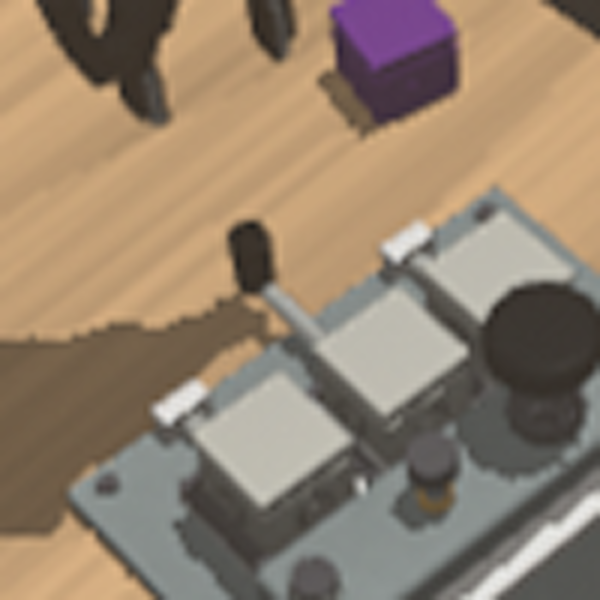

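Run:
```python
from h import *
sc=cams.camera_info("scene");si=cams.camera_info("side");i=cams.camera_info("wrist")
print(tri([(sc,261.3,218),(si,377.9,208.9)]),onz(i,326,192,70))
L=lids(si,cams.grab_frame("side")[:,:,::-1].copy(),86,roi=(325,170,372,214),thr=120,amin=80)
for l in L: print(np.round(l[:5],1),l[5])
```

```text
(array([ 4.47098532e+02, -4.69227217e-02,  6.87797120e+01]), [np.float64(0.49900313599816737), np.float64(0.4550402005961898)]) [442.19121951   0.60725246  70.        ]
[561.   55.5  49.9  51.4  -4.1] [337.4 203.1]
[556.7 -10.4  49.3  52.9  -5.2] [348.1 190.5]
[547.9 -78.7  50.1  49.4  -6.3] [359.8 178.6]
```

Call:
carry_out([
  {"dx":-0.01,"dy":0.026,"dz":-0.2,"ax":0,"ay":0,"az":0.03,"grip":65},
  {"dx":-0.01,"dy":0.026,"dz":-0.5,"ax":0,"ay":0,"az":0.03,"grip":65},
  {"dx":-0.01,"dy":0.026,"dz":-0.75,"ax":0,"ay":0,"az":0.03,"grip":65},
  {"dx":-0.01,"dy":0.026,"dz":-0.92,"ax":0,"ay":0,"az":0.03,"grip":65},
  {"dx":-0.01,"dy":0.026,"dz":-0.92,"ax":0,"ay":0,"az":0.03,"grip":65},
])

```text
time: 25.95
tool_pos: [441.6, 0.1, 56.5]
tcp_rot: [-0.149, -3.132, -0.0]
contact_force: [-0.7, 1.4, 0.1]
gripper_width: 55.5
```

Call:
carry_out([
  {"dx":0,"dy":0,"dz":0,"ax":0,"ay":0,"az":0,"grip":0},
  {"dx":0,"dy":0,"dz":0,"ax":0,"ay":0,"az":0,"grip":0},
  {"dx":0,"dy":0,"dz":0,"ax":0,"ay":0,"az":0,"grip":0},
  {"dx":0,"dy":0,"dz":0,"ax":0,"ay":0,"az":0,"grip":0},
  {"dx":0,"dy":0,"dz":0,"ax":0,"ay":0,"az":0,"grip":0},
])

```text
time: 26.45
tool_pos: [445.8, -0.4, 60.9]
tcp_rot: [0.148, 3.135, -0.001]
contact_force: [-0.7, 0.7, 6.7]
gripper_width: 18.7
```

Run:
```python
from h import *
to(552,-10.3,58,84.6)
snap("side","s19",(300,150,390,230),7)
```

```text
t 26.45 tcp [ 4.458e+02 -4.000e-01  6.090e+01] jawyaw 84.59 F [-0.7  0.7  6.7] w 18.7 -> d [ 0.7081 -0.0662 -0.019 ] r [0.0003 0.001  0.    ]
```

View pics/s19.png

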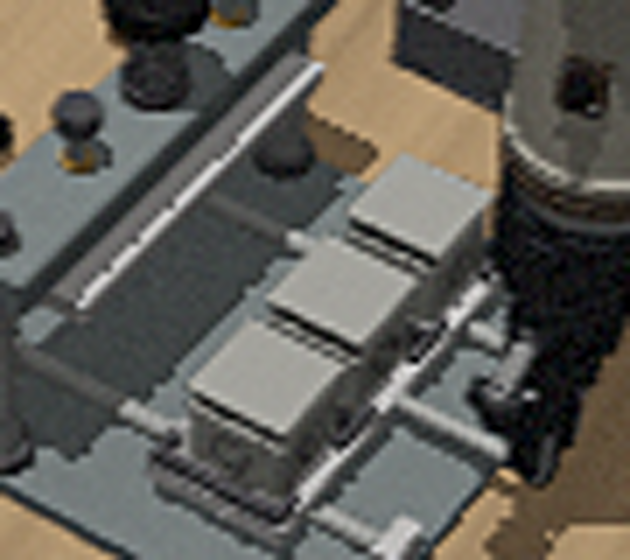

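Call:
carry_out([
  {"dx":0.04,"dy":-0.004,"dz":0,"ax":0,"ay":0,"az":0,"grip":0},
  {"dx":0.1,"dy":-0.009,"dz":0,"ax":0,"ay":0,"az":0,"grip":0},
  {"dx":0.17,"dy":-0.016,"dz":0,"ax":0,"ay":0,"az":0,"grip":0},
  {"dx":0.24,"dy":-0.023,"dz":0,"ax":0,"ay":0,"az":0,"grip":0},
  {"dx":0.31,"dy":-0.029,"dz":0,"ax":0,"ay":0,"az":0,"grip":0},
])

```text
time: 27.0
tool_pos: [491.8, -4.7, 60.9]
tcp_rot: [0.148, 3.136, -0.002]
contact_force: [-3.6, 0.2, 8.5]
gripper_width: 18.3
```

Call:
carry_out([
  {"dx":0.07,"dy":-0.007,"dz":0,"ax":0,"ay":0,"az":0,"grip":0},
  {"dx":0.14,"dy":-0.013,"dz":0,"ax":0,"ay":0,"az":0,"grip":0},
  {"dx":0.21,"dy":-0.02,"dz":0,"ax":0,"ay":0,"az":0,"grip":0},
  {"dx":0.27,"dy":-0.026,"dz":0,"ax":0,"ay":0,"az":0,"grip":0},
  {"dx":0.32,"dy":-0.03,"dz":0,"ax":0,"ay":0,"az":0,"grip":0},
])

```text
time: 27.5
tool_pos: [539.8, -9.2, 60.9]
tcp_rot: [0.148, 3.137, -0.001]
contact_force: [-3.4, 0.7, 5.4]
gripper_width: 18.2
```

Call:
carry_out([
  {"dx":0.03,"dy":-0.003,"dz":0,"ax":0,"ay":0,"az":0,"grip":0},
  {"dx":0.06,"dy":-0.006,"dz":0,"ax":0,"ay":0,"az":0,"grip":0},
  {"dx":0.08,"dy":-0.008,"dz":0,"ax":0,"ay":0,"az":0,"grip":0},
  {"dx":0.09,"dy":-0.009,"dz":0,"ax":0,"ay":0,"az":0,"grip":0},
  {"dx":0.09,"dy":-0.009,"dz":0,"ax":0,"ay":0,"az":0,"grip":0},
])

```text
time: 28.0
tool_pos: [550.8, -10.2, 60.9]
tcp_rot: [-0.147, -3.136, 0.002]
contact_force: [-9.5, -0.8, 14.5]
gripper_width: 17.8
```

Call:
carry_out([
  {"dx":0.03,"dy":-0.003,"dz":0,"ax":0,"ay":0,"az":0,"grip":0},
  {"dx":0.05,"dy":-0.005,"dz":0,"ax":0,"ay":0,"az":0,"grip":0},
  {"dx":0.05,"dy":-0.005,"dz":0,"ax":0,"ay":0,"az":0,"grip":0},
  {"dx":0.05,"dy":-0.005,"dz":0,"ax":0,"ay":0,"az":0,"grip":0},
  {"dx":0.05,"dy":-0.005,"dz":0,"ax":0,"ay":0,"az":0,"grip":0},
])

```text
time: 28.5
tool_pos: [551.0, -10.2, 60.7]
tcp_rot: [-0.145, -3.122, 0.008]
contact_force: [-29.8, 1.1, 37.7]
gripper_width: 17.8
```

Run:
```python
from h import *
to(552,-10.3,58,84.6)
snap("side","s20",(280,120,380,220),6)
snap("scene","c20",(220,180,340,300),5)
```

```text
t 28.5 tcp [551.  -10.2  60.7] jawyaw 84.69 F [-29.8   1.1  37.7] w 17.8 -> d [ 0.0068 -0.0005 -0.0182] r [ 0.0013 -0.0051 -0.0005]
```

View pics/s20.png

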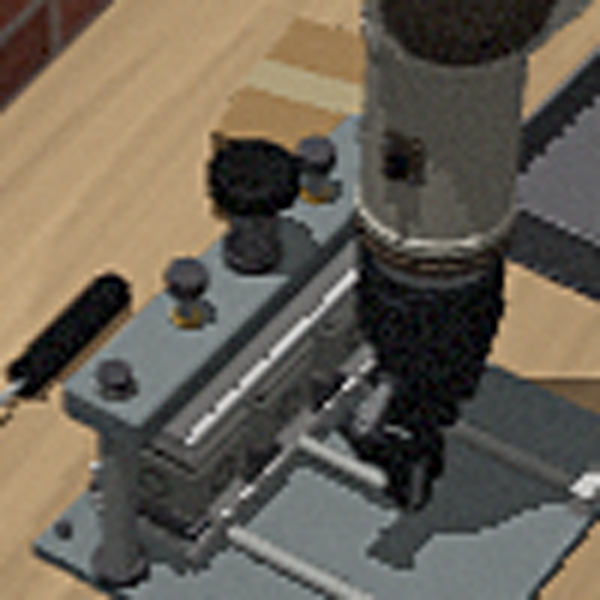

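View pics/c20.png

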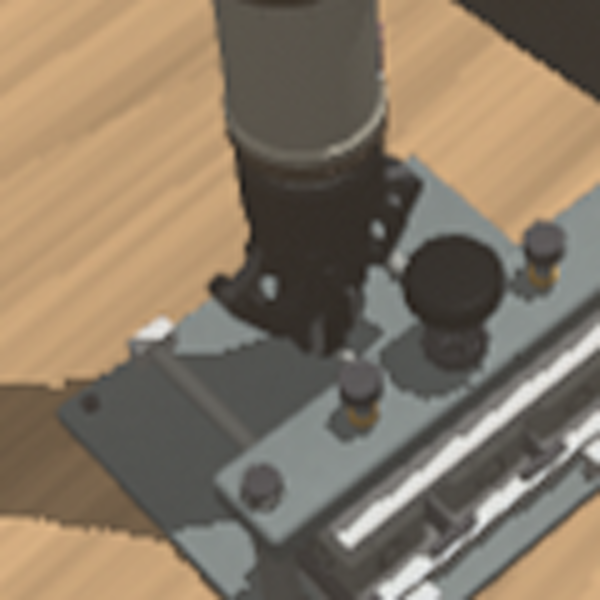

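Call:
carry_out([
  {"dx":-0.055,"dy":0.005,"dz":0,"ax":0,"ay":0,"az":0,"grip":0},
  {"dx":-0.055,"dy":0.005,"dz":0,"ax":0,"ay":0,"az":0,"grip":60},
  {"dx":-0.055,"dy":0.005,"dz":0,"ax":0,"ay":0,"az":0,"grip":60},
  {"dx":-0.055,"dy":0.005,"dz":0.1,"ax":0,"ay":0,"az":0,"grip":60},
  {"dx":-0.055,"dy":0.005,"dz":0.4,"ax":0,"ay":0,"az":0,"grip":60},
])

```text
time: 29.1
tool_pos: [549.4, -10.8, 117.4]
tcp_rot: [-0.147, -3.131, -0.001]
contact_force: [0.7, -0.3, 0.4]
gripper_width: 50.9
```

Call:
carry_out([
  {"dx":0,"dy":0,"dz":0.3,"ax":0,"ay":0,"az":0,"grip":0},
  {"dx":0,"dy":0,"dz":0.6,"ax":0,"ay":0,"az":0,"grip":0},
  {"dx":0,"dy":0,"dz":0.97,"ax":0,"ay":0,"az":0,"grip":0},
  {"dx":0.1,"dy":0,"dz":0.97,"ax":0,"ay":0,"az":0,"grip":0},
  {"dx":0.3,"dy":-0.02,"dz":0.97,"ax":0,"ay":0,"az":0,"grip":0},
])

```text
time: 29.6
tool_pos: [597.8, -12.8, 269.3]
tcp_rot: [0.146, 3.133, -0.002]
contact_force: [0.6, -0.1, 0.5]
gripper_width: -0.1
```

Run:
```python
from h import *
for k in range(3): i,im=snap("wrist","w21")
snap("side","s21",(280,120,380,220),6)
to(661,-21,250,84.6)
```

```text
t 29.8 tcp [596.9 -12.9 265.2] jawyaw 84.65 F [-0.9  0.1 -0.8] w -0.2 -> d [ 0.4275 -0.0537 -0.1013] r [-0.0004 -0.     -0.0003]
```

View pics/w21.png

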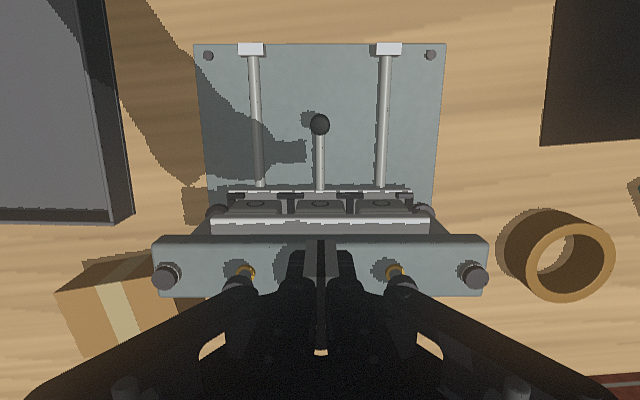

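View pics/s21.png

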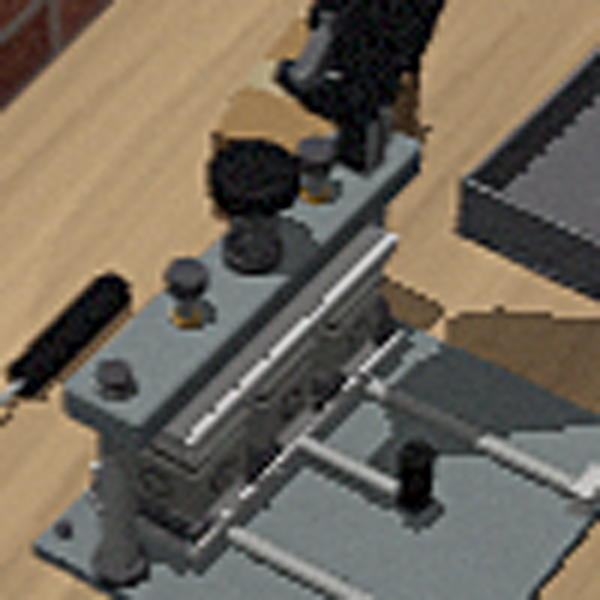

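Call:
carry_out([
  {"dx":0.2,"dy":-0.02,"dz":0,"ax":0,"ay":0,"az":0,"grip":0},
  {"dx":0.427,"dy":-0.054,"dz":0,"ax":0,"ay":0,"az":0,"grip":0},
  {"dx":0.427,"dy":-0.054,"dz":-0.05,"ax":0,"ay":0,"az":0,"grip":0},
  {"dx":0.427,"dy":-0.054,"dz":-0.1,"ax":0,"ay":0,"az":0,"grip":0},
  {"dx":0.427,"dy":-0.054,"dz":-0.12,"ax":0,"ay":0,"az":0,"grip":0},
])

```text
time: 30.3
tool_pos: [658.9, -20.8, 245.4]
tcp_rot: [-0.144, -3.135, -0.0]
contact_force: [-0.1, 0.7, -0.6]
gripper_width: -0.4
```

Run:
```python
from h import *
for k in range(2): i,im=snap("scene","c22",(260,170,360,270),6)
snap("side","s22",(280,100,380,200),6)
to(661,-21,230,84.6)
```

```text
t 30.45 tcp [659.7 -21.2 246.6] jawyaw 84.69 F [ 0.6 -0.  -0.3] w -0.1 -> d [ 0.0087  0.0016 -0.1109] r [ 0.0001 -0.0003 -0.0005]
```

View pics/c22.png

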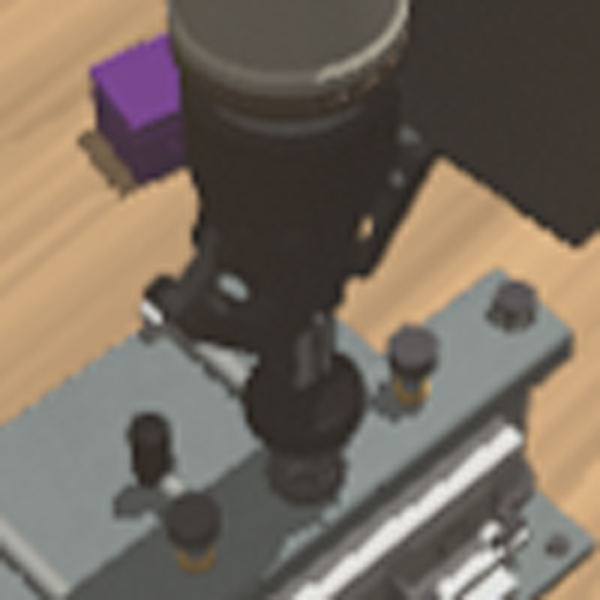

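View pics/s22.png

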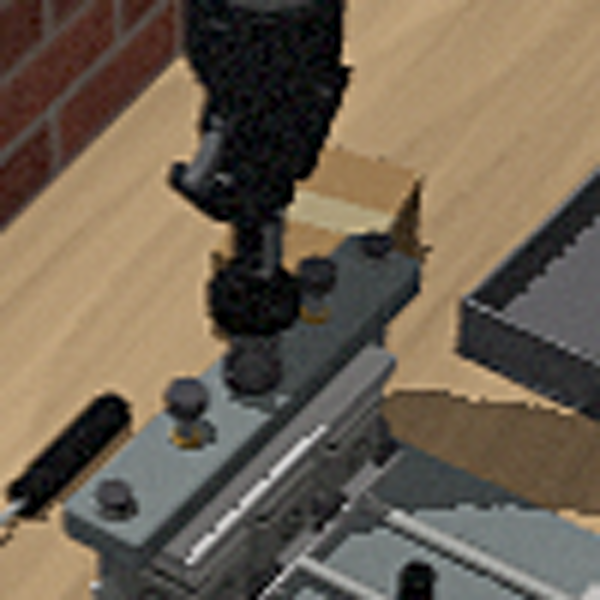

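Fingers are centred over the palm knob in both views. Pressing in small steps.

Call:
carry_out([
  {"dx":0.008,"dy":0,"dz":-0.05,"ax":0,"ay":0,"az":0,"grip":0},
  {"dx":0.008,"dy":0,"dz":-0.08,"ax":0,"ay":0,"az":0,"grip":0},
  {"dx":0.008,"dy":0,"dz":-0.1,"ax":0,"ay":0,"az":0,"grip":0},
  {"dx":0.008,"dy":0,"dz":-0.12,"ax":0,"ay":0,"az":0,"grip":0},
  {"dx":0.008,"dy":0,"dz":-0.14,"ax":0,"ay":0,"az":0,"grip":0},
])

```text
time: 30.95
tool_pos: [661.8, -21.5, 225.9]
tcp_rot: [-0.147, -3.138, 0.001]
contact_force: [-1.9, -1.5, 5.3]
gripper_width: 0.3
```

Call:
carry_out([
  {"dx":0,"dy":0,"dz":-0.015,"ax":0,"ay":0,"az":0,"grip":0},
  {"dx":0,"dy":0,"dz":-0.03,"ax":0,"ay":0,"az":0,"grip":0},
  {"dx":0,"dy":0,"dz":-0.045,"ax":0,"ay":0,"az":0,"grip":0},
  {"dx":0,"dy":0,"dz":-0.06,"ax":0,"ay":0,"az":0,"grip":0},
  {"dx":0,"dy":0,"dz":-0.06,"ax":0,"ay":0,"az":0,"grip":0},
])

```text
time: 31.45
tool_pos: [661.8, -21.5, 218.6]
tcp_rot: [0.147, 3.138, -0.002]
contact_force: [-6.4, -1.9, 14.1]
gripper_width: -0.2
```

Call:
carry_out([
  {"dx":0,"dy":0,"dz":-0.015,"ax":0,"ay":0,"az":0,"grip":0},
  {"dx":0,"dy":0,"dz":-0.03,"ax":0,"ay":0,"az":0,"grip":0},
  {"dx":0,"dy":0,"dz":-0.04,"ax":0,"ay":0,"az":0,"grip":0},
  {"dx":0,"dy":0,"dz":-0.04,"ax":0,"ay":0,"az":0,"grip":0},
  {"dx":0,"dy":0,"dz":-0.04,"ax":0,"ay":0,"az":0,"grip":0},
])

```text
time: 31.95
tool_pos: [661.9, -21.4, 216.0]
tcp_rot: [0.147, 3.137, -0.004]
contact_force: [-13.9, -3.3, 32.3]
gripper_width: 0.1
```

Call:
carry_out([
  {"dx":0,"dy":0,"dz":-0.006,"ax":0,"ay":0,"az":0,"grip":0},
  {"dx":0,"dy":0,"dz":-0.006,"ax":0,"ay":0,"az":0,"grip":0},
  {"dx":0,"dy":0,"dz":-0.006,"ax":0,"ay":0,"az":0,"grip":0},
  {"dx":0,"dy":0,"dz":-0.006,"ax":0,"ay":0,"az":0,"grip":0},
  {"dx":0,"dy":0,"dz":-0.006,"ax":0,"ay":0,"az":0,"grip":0},
])

```text
time: 32.45
tool_pos: [661.9, -21.5, 215.9]
tcp_rot: [0.147, 3.136, -0.005]
contact_force: [-15.9, -3.3, 36.0]
gripper_width: 0.1
```

Run:
```python
from h import *
st(); snap("scene","c23",(260,170,360,270),6)
snap("side","s23",(280,100,380,200),6)
```

```text
t 32.45 tcp [661.9 -21.5 215.9] rot [ 0.147  3.136 -0.005] F [-15.9  -3.3  36. ] w 0.1 q [ 0.57  0.68 -0.89  1.54  0.56  1.19  1.06]
```

View pics/c23.png

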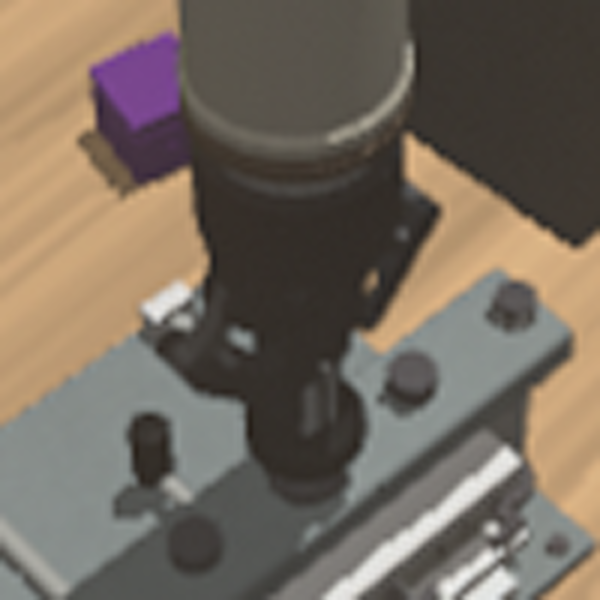

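View pics/s23.png

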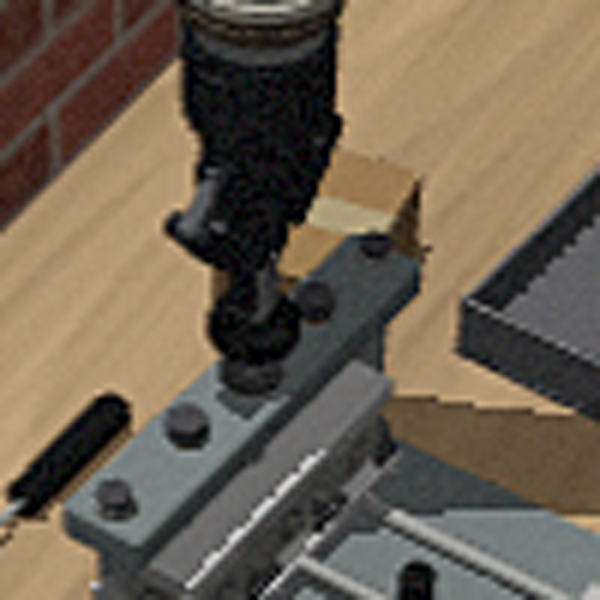

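Call:
carry_out([
  {"dx":0,"dy":0,"dz":0.08,"ax":0,"ay":0,"az":0,"grip":0},
  {"dx":0,"dy":0,"dz":0.16,"ax":0,"ay":0,"az":0,"grip":0},
  {"dx":0,"dy":0,"dz":0.34,"ax":0,"ay":0,"az":0,"grip":0},
  {"dx":-0.1,"dy":0.01,"dz":0.34,"ax":0,"ay":0,"az":0,"grip":0},
  {"dx":-0.4,"dy":0.04,"dz":0.34,"ax":0,"ay":0,"az":0,"grip":0},
])

```text
time: 33.05
tool_pos: [604.6, -15.5, 261.1]
tcp_rot: [0.15, 3.134, 0.005]
contact_force: [-1.1, -0.5, 1.2]
gripper_width: -0.0
```

Run:
```python
from h import *
snap("side");snap("side");snap("side","s24",(280,100,380,200),6);snap("scene","c24",(220,170,340,290),5)
to(550.5,-10.3,140,84.6)
```

```text
t 33.25 tcp [601.1 -15.5 260.4] jawyaw 84.69 F [ 0.2  0.  -0.1] w -0.1 -> d [-0.3376  0.0345 -0.8029] r [ 0.0003 -0.0001 -0.0005]
```

View pics/s24.png

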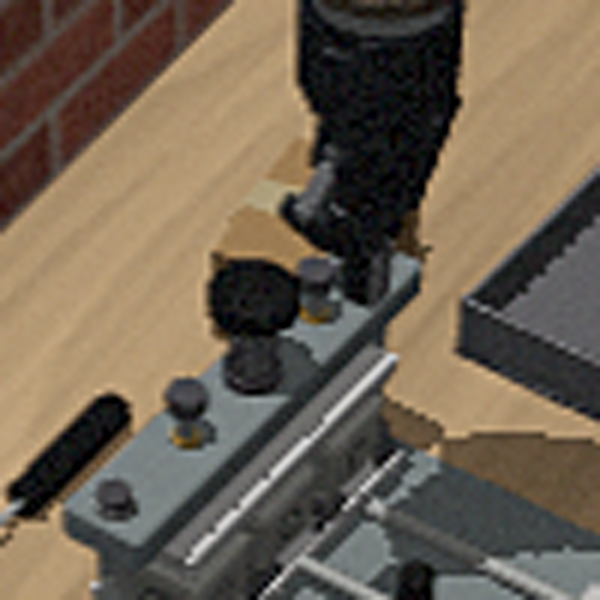

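View pics/c24.png

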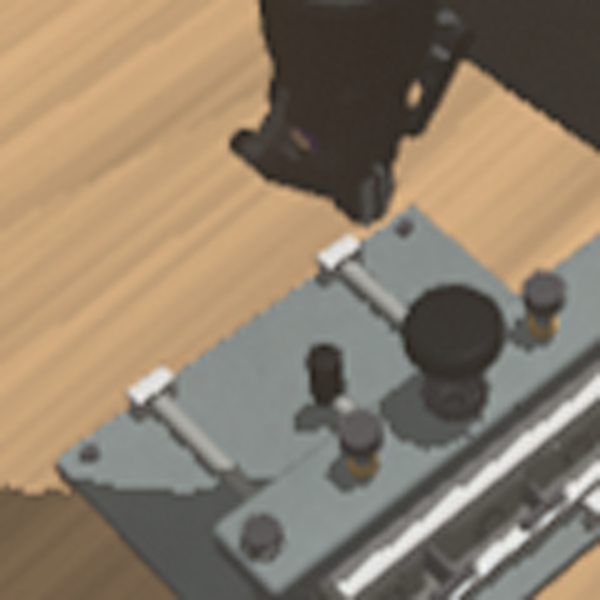

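Plunger is up again, knob still in. Back to the carriage knob.

Call:
carry_out([
  {"dx":-0.2,"dy":0.02,"dz":0,"ax":0,"ay":0,"az":0,"grip":65},
  {"dx":-0.338,"dy":0.034,"dz":-0.1,"ax":0,"ay":0,"az":0,"grip":65},
  {"dx":-0.338,"dy":0.034,"dz":-0.35,"ax":0,"ay":0,"az":0,"grip":65},
  {"dx":-0.338,"dy":0.034,"dz":-0.6,"ax":0,"ay":0,"az":0,"grip":65},
  {"dx":-0.338,"dy":0.034,"dz":-0.85,"ax":0,"ay":0,"az":0,"grip":65},
])

```text
time: 33.75
tool_pos: [553.2, -10.8, 132.4]
tcp_rot: [0.149, 3.135, 0.001]
contact_force: [0.3, -1.1, 0.4]
gripper_width: 55.6
```

Run:
```python
from h import *
snap("side");i,im=snap("wrist","w25")
to(551,-10.3,60,84.6)
```

```text
t 33.85 tcp [549.  -11.  128.9] jawyaw 84.61 F [-0.2  0.4 -0.4] w 55.5 -> d [ 0.0134  0.0044 -0.4592] r [-0.0004 -0.0024 -0.    ]
```

View pics/w25.png

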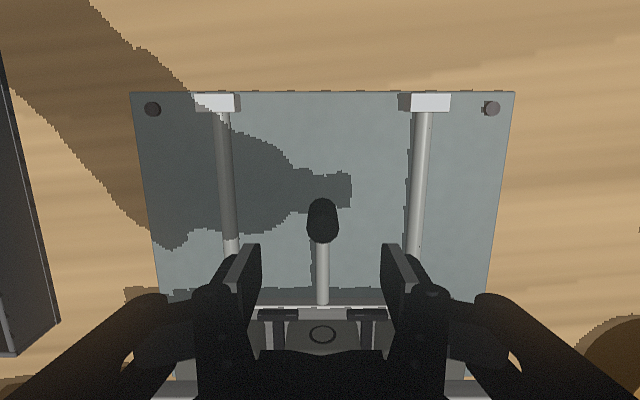

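Call:
carry_out([
  {"dx":0.003,"dy":0.004,"dz":-0.2,"ax":0,"ay":0,"az":0,"grip":65},
  {"dx":0.003,"dy":0.004,"dz":-0.48,"ax":0,"ay":0,"az":0,"grip":65},
  {"dx":0.003,"dy":0.004,"dz":-0.48,"ax":0,"ay":0,"az":0,"grip":65},
  {"dx":0.003,"dy":0.004,"dz":-0.48,"ax":0,"ay":0,"az":0,"grip":0},
  {"dx":0.003,"dy":0.004,"dz":-0.48,"ax":0,"ay":0,"az":0,"grip":0},
])

```text
time: 34.35
tool_pos: [553.9, -9.2, 63.9]
tcp_rot: [0.146, 3.134, 0.001]
contact_force: [-0.3, 0.0, 0.4]
gripper_width: 27.4
```

Call:
carry_out([
  {"dx":0,"dy":0,"dz":0,"ax":0,"ay":0,"az":0,"grip":0},
  {"dx":0,"dy":0,"dz":0,"ax":0,"ay":0,"az":0,"grip":0},
  {"dx":0,"dy":0,"dz":0,"ax":0,"ay":0,"az":0,"grip":0},
  {"dx":-0.03,"dy":0.003,"dz":0,"ax":0,"ay":0,"az":0,"grip":0},
  {"dx":-0.07,"dy":0.007,"dz":0,"ax":0,"ay":0,"az":0,"grip":0},
])

```text
time: 34.85
tool_pos: [544.5, -9.6, 64.1]
tcp_rot: [0.148, 3.131, -0.002]
contact_force: [2.5, -3.0, 7.9]
gripper_width: 18.0
```

Call:
carry_out([
  {"dx":-0.07,"dy":0.007,"dz":0,"ax":0,"ay":0,"az":0,"grip":0},
  {"dx":-0.14,"dy":0.013,"dz":0,"ax":0,"ay":0,"az":0,"grip":0},
  {"dx":-0.21,"dy":0.02,"dz":0,"ax":0,"ay":0,"az":0,"grip":0},
  {"dx":-0.28,"dy":0.027,"dz":0,"ax":0,"ay":0,"az":0,"grip":0},
  {"dx":-0.35,"dy":0.033,"dz":0,"ax":0,"ay":0,"az":0,"grip":0},
])

```text
time: 35.35
tool_pos: [491.9, -4.7, 64.1]
tcp_rot: [0.148, 3.131, -0.003]
contact_force: [2.6, -4.0, 10.9]
gripper_width: 18.1
```

Call:
carry_out([
  {"dx":-0.07,"dy":0.007,"dz":0,"ax":0,"ay":0,"az":0,"grip":0},
  {"dx":-0.14,"dy":0.013,"dz":0,"ax":0,"ay":0,"az":0,"grip":0},
  {"dx":-0.21,"dy":0.02,"dz":0,"ax":0,"ay":0,"az":0,"grip":0},
  {"dx":-0.26,"dy":0.025,"dz":0,"ax":0,"ay":0,"az":0,"grip":0},
  {"dx":-0.28,"dy":0.027,"dz":0,"ax":0,"ay":0,"az":0,"grip":0},
])

```text
time: 35.85
tool_pos: [449.6, -0.7, 64.1]
tcp_rot: [0.147, 3.131, -0.004]
contact_force: [2.4, -4.1, 11.9]
gripper_width: 17.9
```

Call:
carry_out([
  {"dx":-0.04,"dy":0.004,"dz":0,"ax":0,"ay":0,"az":0,"grip":0},
  {"dx":-0.07,"dy":0.007,"dz":0,"ax":0,"ay":0,"az":0,"grip":0},
  {"dx":-0.1,"dy":0.01,"dz":0,"ax":0,"ay":0,"az":0,"grip":0},
  {"dx":-0.13,"dy":0.012,"dz":0,"ax":0,"ay":0,"az":0,"grip":0},
  {"dx":-0.13,"dy":0.012,"dz":0,"ax":0,"ay":0,"az":0,"grip":0},
])

```text
time: 36.35
tool_pos: [439.6, 0.3, 64.4]
tcp_rot: [0.149, 3.116, 0.004]
contact_force: [30.4, -6.0, -26.5]
gripper_width: 17.9
```

Run:
```python
from h import *
st();snap("side","s26",(300,150,390,230),7)
```

```text
t 36.35 tcp [4.396e+02 3.000e-01 6.440e+01] rot [0.149 3.116 0.004] F [ 30.4  -6.  -26.5] w 17.9 q [ 0.64  0.54 -0.83  2.2   0.69  0.65  0.79]
```

View pics/s26.png

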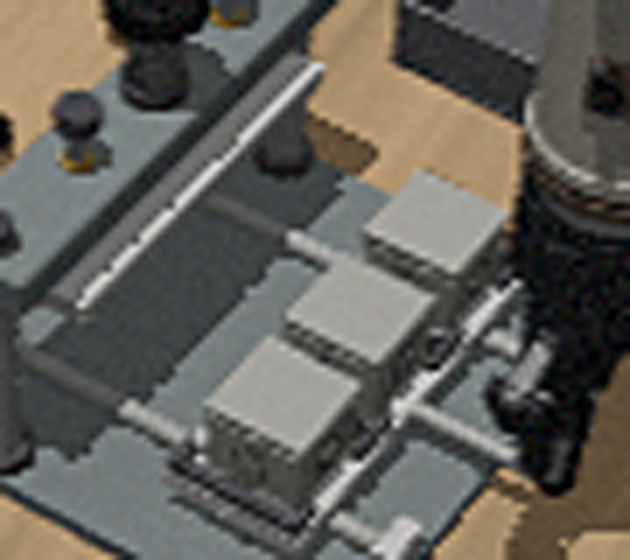

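Call:
carry_out([
  {"dx":0.05,"dy":-0.005,"dz":0,"ax":0,"ay":0,"az":0,"grip":0},
  {"dx":0.06,"dy":-0.005,"dz":0,"ax":0,"ay":0,"az":0,"grip":60},
  {"dx":0.06,"dy":-0.005,"dz":0,"ax":0,"ay":0,"az":0,"grip":60},
  {"dx":0.06,"dy":-0.005,"dz":0.25,"ax":0,"ay":0,"az":0,"grip":60},
  {"dx":0.06,"dy":-0.005,"dz":0.55,"ax":0,"ay":0,"az":0,"grip":80},
])

```text
time: 36.9
tool_pos: [433.6, 2.1, 143.4]
tcp_rot: [-0.144, -3.133, -0.002]
contact_force: [1.8, -1.3, 0.2]
gripper_width: 64.4
```

Call:
carry_out([
  {"dx":0.15,"dy":-0.1,"dz":0.3,"ax":0,"ay":0,"az":-0.047,"grip":68},
  {"dx":0.3,"dy":-0.2,"dz":0.5,"ax":0,"ay":0,"az":-0.094,"grip":68},
  {"dx":0.45,"dy":-0.4,"dz":0.5,"ax":0,"ay":0,"az":-0.141,"grip":68},
  {"dx":0.6,"dy":-0.6,"dz":0.5,"ax":0,"ay":0,"az":-0.188,"grip":68},
  {"dx":0.67,"dy":-0.7,"dz":0.5,"ax":0,"ay":0,"az":-0.235,"grip":68},
])

```text
time: 37.4
tool_pos: [537.5, -106.7, 219.0]
tcp_rot: [1.282, 2.867, -0.001]
contact_force: [-0.7, 0.3, -0.1]
gripper_width: 58.2
```

Call:
carry_out([
  {"dx":0,"dy":0,"dz":0,"ax":0,"ay":0,"az":-0.047,"grip":80},
  {"dx":0,"dy":0,"dz":0,"ax":0,"ay":0,"az":-0.094,"grip":80},
  {"dx":0,"dy":0,"dz":0,"ax":0,"ay":0,"az":-0.141,"grip":80},
  {"dx":0,"dy":0,"dz":0,"ax":0,"ay":0,"az":-0.188,"grip":80},
  {"dx":0,"dy":0,"dz":0,"ax":0,"ay":0,"az":-0.25,"grip":80},
])

```text
time: 37.9
tool_pos: [535.7, -102.9, 218.6]
tcp_rot: [-2.228, -2.213, 0.001]
contact_force: [-0.1, -0.4, 0.9]
gripper_width: 68.4
```

Run:
```python
from h import *
snap("wrist");i,im=snap("wrist","w27"); print(i)
snap("side","s27",(300,110,440,230),5)
to(541,-75,62,-5.4)
```

```text
{'fov_y': 62.79956161541749, 'cx': 320.50251076746025, 'cy': 198.22798020802253, 'position': array([536.08106358, -32.77500296, 341.80214686]), 'rotation': array([-0.28144121,  0.00269535, -0.01350291])}
t 38.05 tcp [ 536.  -103.   218.8] jawyaw 0.15 F [-0.2 -0.2 -0.6] w 68.2 -> d [ 0.0332  0.1866 -1.0451] r [ 0.     -0.0002 -0.0308]
```

View pics/w27.png

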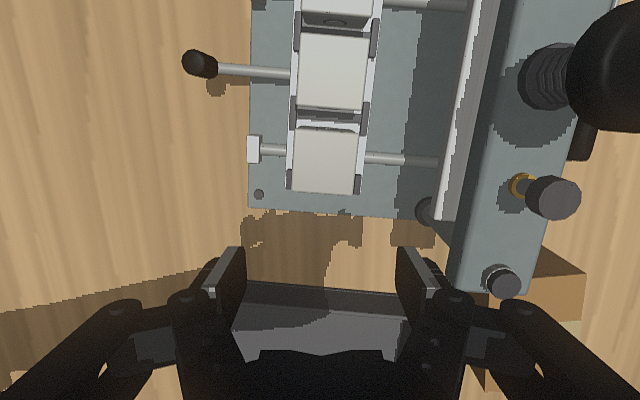

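View pics/s27.png

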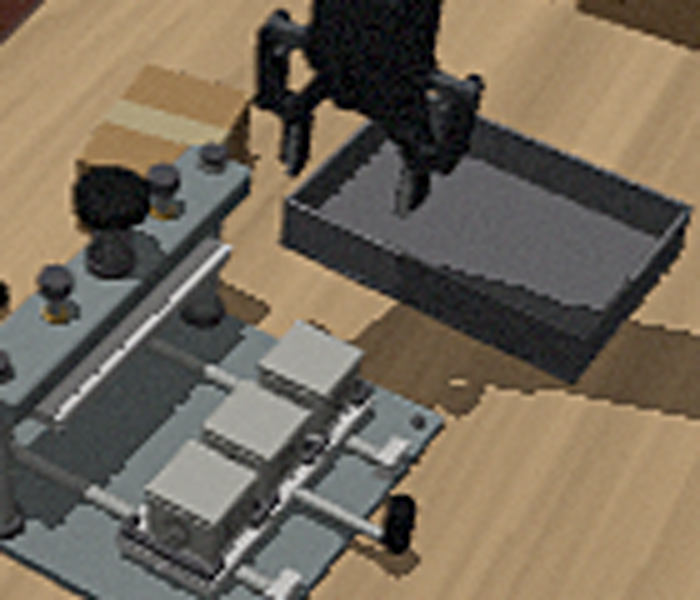

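Run:
```python
from h import *
si,sim=snap("side")
L=lids(si,sim,80,roi=(325,170,376,222),thr=120,amin=80)
for l in L: print(np.round(l[:5],1),l[5])
# tray rim corners from s27 (zoom5, origin 300,110)
T=[onz(si,300+a/5,110+b/5,45) for a,b in [(284,204),(455,100),(692,207),(573,382)]]
for t in T: print(t.round(1))
c=sum(T)/4; print('tray centre',c)
i=cams.camera_info('wrist'); 
for a in [(291,192),(358,194),(362,131),(295,126)]: print('w corner',onz(i,*a,80).round(1))
```

```text
[552.2  55.8  51.7  51.   -4. ] [339.8 205.5]
[546.4  -8.6  49.1  50.9  -5.9] [350.6 193.3]
[540.3 -77.2  50.1  49.7  -7. ] [361.5 181. ]
[ 635.9 -245.4   45. ]
[ 574.4 -426.5   45. ]
[ 371.9 -397.1   45. ]
[ 384.8 -178.5   45. ]
tray centre [ 491.7453096  -311.88757943   45.        ]
w corner [ 510.9 -103.5   80. ]
w corner [ 566.4 -105.    80. ]
w corner [567.7 -53.7  80. ]
w corner [515.2 -50.   80. ]
```

Call:
carry_out([
  {"dx":0.028,"dy":0.171,"dz":0,"ax":0,"ay":0,"az":-0.032,"grip":80},
  {"dx":0.028,"dy":0.171,"dz":-0.2,"ax":0,"ay":0,"az":-0.032,"grip":80},
  {"dx":0.028,"dy":0.171,"dz":-0.4,"ax":0,"ay":0,"az":-0.032,"grip":80},
  {"dx":0.028,"dy":0.171,"dz":-0.65,"ax":0,"ay":0,"az":-0.032,"grip":80},
  {"dx":0.028,"dy":0.171,"dz":-0.7,"ax":0,"ay":0,"az":-0.032,"grip":80},
])

```text
time: 38.6
tool_pos: [537.5, -77.6, 110.1]
tcp_rot: [-2.324, -2.105, 0.006]
contact_force: [-0.1, -0.4, -0.9]
gripper_width: 68.4
```

Run:
```python
from h import *
snap("wrist");snap("wrist");i,im=snap("wrist","w28")
to(540.3,-77.2,61,-5.6)
```

```text
t 38.75 tcp [541.  -77.6 114.2] jawyaw -5.75 F [1.  0.3 1.1] w 68.2 -> d [-0.0045  0.0028 -0.3548] r [-0.0002 -0.0001  0.0008]
```

View pics/w28.png

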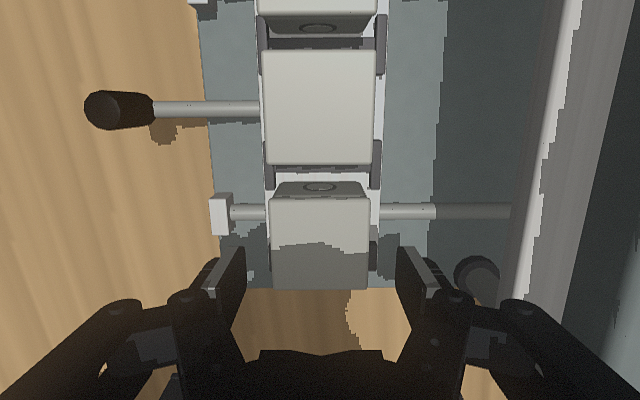

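Run:
```python
from h import *
i=cams.camera_info('wrist'); print(onz(i,319.5,241,80), onz(i,319.5,105,80))
```

```text
[539.88985471 -76.11155846  80.        ] [546.73775511  -8.53080434  80.        ]
```

Call:
carry_out([
  {"dx":0,"dy":0,"dz":-0.15,"ax":0,"ay":0,"az":0,"grip":80},
  {"dx":0,"dy":0,"dz":-0.3,"ax":0,"ay":0,"az":0,"grip":80},
  {"dx":0,"dy":0,"dz":-0.345,"ax":0,"ay":0,"az":0,"grip":80},
  {"dx":0,"dy":0,"dz":-0.345,"ax":0,"ay":0,"az":0,"grip":80},
  {"dx":0,"dy":0,"dz":-0.345,"ax":0,"ay":0,"az":0,"grip":80},
])

```text
time: 39.25
tool_pos: [542.1, -77.9, 63.6]
tcp_rot: [2.33, 2.105, 0.002]
contact_force: [-0.3, 0.0, 0.8]
gripper_width: 68.4
```

Call:
carry_out([
  {"dx":0,"dy":0,"dz":0,"ax":0,"ay":0,"az":0,"grip":0},
  {"dx":0,"dy":0,"dz":0,"ax":0,"ay":0,"az":0,"grip":0},
  {"dx":0,"dy":0,"dz":0,"ax":0,"ay":0,"az":0,"grip":0},
  {"dx":0,"dy":0,"dz":0,"ax":0,"ay":0,"az":0,"grip":0},
  {"dx":0,"dy":0,"dz":0,"ax":0,"ay":0,"az":0,"grip":0},
])

```text
time: 39.75
tool_pos: [541.9, -78.0, 63.6]
tcp_rot: [2.33, 2.104, 0.002]
contact_force: [-0.5, -0.0, 6.0]
gripper_width: 51.2
```

Call:
carry_out([
  {"dx":0,"dy":0,"dz":0.05,"ax":0,"ay":0,"az":0,"grip":0},
  {"dx":0,"dy":0,"dz":0.12,"ax":0,"ay":0,"az":0,"grip":0},
  {"dx":0,"dy":0,"dz":0.3,"ax":0,"ay":0,"az":0,"grip":0},
  {"dx":0,"dy":0,"dz":0.55,"ax":0,"ay":0,"az":0,"grip":0},
  {"dx":0,"dy":0,"dz":0.7,"ax":0,"ay":0,"az":0,"grip":0},
])

```text
time: 40.25
tool_pos: [542.0, -77.8, 170.3]
tcp_rot: [2.33, 2.104, 0.003]
contact_force: [1.1, -0.1, -2.5]
gripper_width: 51.5
```

Run:
```python
from h import *
snap("side","s29",(340,110,450,200),7)
snap("scene","c29",(110,250,260,400),5)
to(495,-293,170,-5.4)
```

```text
t 40.35 tcp [543.6 -78.  171.5] jawyaw -5.84 F [ 1.5  0.6 -0.8] w 51.2 -> d [-0.3243 -1.4331 -0.0101] r [0.0005 0.0024 0.0024]
```

View pics/s29.png

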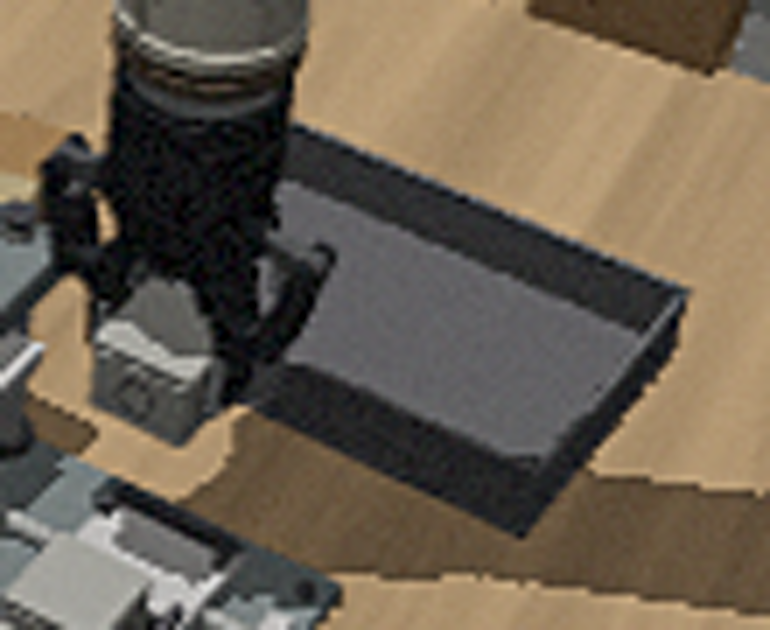

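View pics/c29.png

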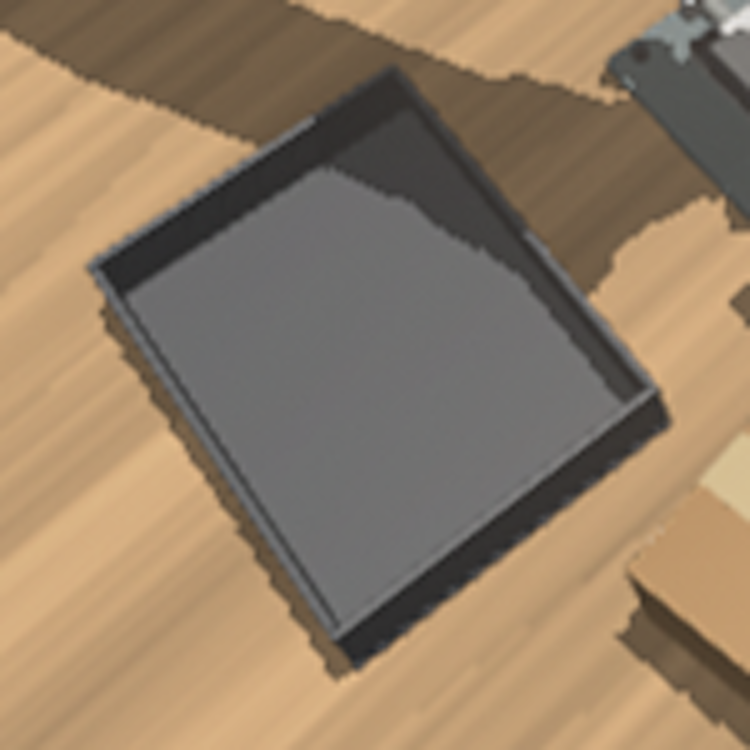

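Run:
```python
from h import *
sc=cams.camera_info('scene')
T=[onz(sc,110+a/5,250+b/5,45) for a,b in [(392,68),(90,265),(337,635),(660,390)]]
for t in T: print(t.round(1))
c=sum(T)/4; print(c)
for k in range(4): print(np.linalg.norm(T[k]-T[k-1]))
ex=(T[3]-T[0]+T[2]-T[1]);yaw=np.degrees(np.arctan2(ex[1],ex[0]));print(yaw)
r=np.radians(yaw);X=np.array([np.cos(r),np.sin(r)]);Y=np.array([-X[1],X[0]])
for a,b in [(-75,-35),(0,35),(75,-35)]: print((c[:2]+a*X+b*Y).round(1))
si=cams.camera_info('side'); print(onz(si,340+690/7,110+290/7,45))
```

```text
[ 399.2 -226.6   45. ]
[ 378.7 -399.2   45. ]
[ 621.8 -426.6   45. ]
[ 644.3 -252.3   45. ]
[ 510.99734324 -326.17692251   45.        ]
246.50641807161648
173.82618691825493
244.65587617808814
175.71403927563625
-6.194632568938257
[ 432.7 -352.9]
[ 514.8 -291.4]
[ 581.8 -369.1]
[ 371.30483409 -397.2810365    45.        ]
```

Call:
carry_out([
  {"dx":0.02,"dy":-0.2,"dz":0,"ax":0,"ay":0,"az":0,"grip":0},
  {"dx":0.04,"dy":-0.45,"dz":0,"ax":0,"ay":0,"az":0,"grip":0},
  {"dx":0.06,"dy":-0.7,"dz":0,"ax":0,"ay":0,"az":0,"grip":0},
  {"dx":0.08,"dy":-0.95,"dz":0,"ax":0,"ay":0,"az":0,"grip":0},
  {"dx":0.08,"dy":-1,"dz":0,"ax":0,"ay":0,"az":0,"grip":0},
])

```text
time: 40.85
tool_pos: [551.5, -234.6, 166.3]
tcp_rot: [2.339, 2.096, -0.004]
contact_force: [-0.4, 0.0, -0.9]
gripper_width: 51.3
```

Call:
carry_out([
  {"dx":0.02,"dy":-0.25,"dz":0,"ax":0,"ay":0,"az":0,"grip":0},
  {"dx":0.04,"dy":-0.5,"dz":0,"ax":0,"ay":0,"az":0,"grip":0},
  {"dx":0.066,"dy":-0.8,"dz":0,"ax":0,"ay":0,"az":0,"grip":0},
  {"dx":0.066,"dy":-0.95,"dz":-0.1,"ax":0,"ay":0,"az":0,"grip":0},
  {"dx":0.066,"dy":-0.95,"dz":-0.3,"ax":0,"ay":0,"az":0,"grip":0},
])

```text
time: 41.35
tool_pos: [562.7, -377.2, 123.3]
tcp_rot: [2.334, 2.093, -0.002]
contact_force: [-0.2, -0.2, -0.9]
gripper_width: 51.2
```

Run:
```python
from h import *
snap("wrist");snap("wrist");i,im=snap("wrist","w30")
snap("scene","c30",(110,220,260,400),4)
to(565.5,-370.3,34,-6)
```

```text
t 41.55 tcp [ 562.3 -368.6  121.3] jawyaw -5.76 F [0.2 0.5 0. ] w 51.0 -> d [ 0.021  -0.0112 -0.5818] r [-0.0008 -0.0006 -0.0013]
```

View pics/w30.png

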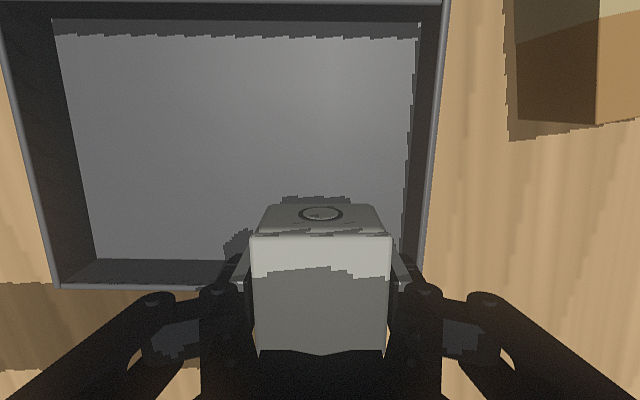

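View pics/c30.png

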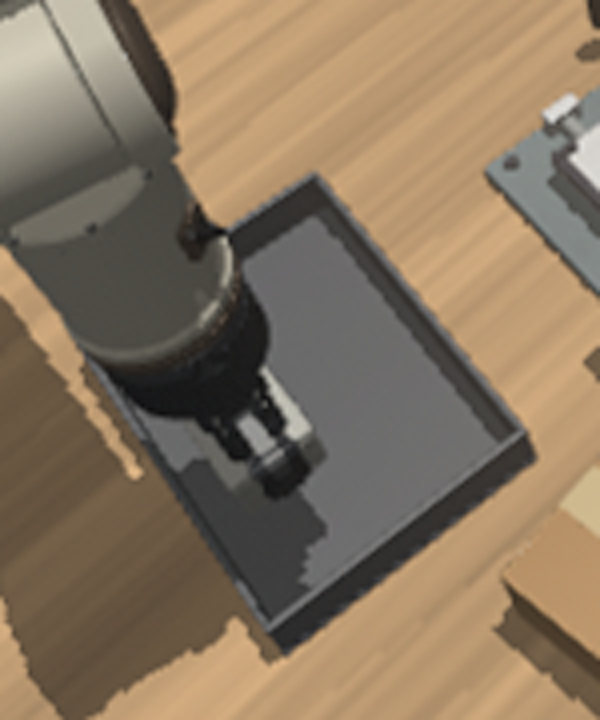

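Run:
```python
from h import *
i=cams.camera_info('wrist')
for n,a,z in [('rim BL',(57,289),45),('rim TL',(0,0),45),('rim TR',(447,0),45),('rim R low',(425,265),45),('floor BL',(97,259),5),('floor TL',(52,20),5),('floor TR',(419,22),5),('floor R',(403,250),5)]: print(n,onz(i,*a,z).round(1))
```

```text
rim BL [ 375.4 -402.8   45. ]
rim TL [ 401.5 -227.9   45. ]
rim TR [ 641.7 -252.2   45. ]
rim R low [ 627.9 -409.6   45. ]
floor BL [ 377.5 -400.2    5. ]
floor TL [ 397.7 -228.4    5. ]
floor TR [ 638.1 -253.9    5. ]
floor R [ 622.5 -416.7    5. ]
```

Call:
carry_out([
  {"dx":0,"dy":0,"dz":-0.2,"ax":0,"ay":0,"az":0,"grip":0},
  {"dx":0,"dy":0,"dz":-0.4,"ax":0,"ay":0,"az":0,"grip":0},
  {"dx":0,"dy":0,"dz":-0.52,"ax":0,"ay":0,"az":0,"grip":0},
  {"dx":0,"dy":0,"dz":-0.56,"ax":0,"ay":0,"az":0,"grip":0},
  {"dx":0,"dy":0,"dz":-0.588,"ax":0,"ay":0,"az":0,"grip":0},
])

```text
time: 42.05
tool_pos: [563.6, -370.0, 34.5]
tcp_rot: [2.33, 2.106, 0.001]
contact_force: [0.1, 0.5, -0.8]
gripper_width: 51.2
```

Call:
carry_out([
  {"dx":0,"dy":0,"dz":0,"ax":0,"ay":0,"az":0,"grip":0},
  {"dx":0,"dy":0,"dz":0,"ax":0,"ay":0,"az":0,"grip":0},
  {"dx":0,"dy":0,"dz":0,"ax":0,"ay":0,"az":0,"grip":0},
  {"dx":0,"dy":0,"dz":0,"ax":0,"ay":0,"az":0,"grip":0},
  {"dx":0,"dy":0,"dz":0,"ax":0,"ay":0,"az":0,"grip":0},
])

```text
time: 42.55
tool_pos: [563.0, -370.7, 34.4]
tcp_rot: [2.331, 2.105, 0.0]
contact_force: [-0.1, -0.5, -0.3]
gripper_width: 51.4
```

Call:
carry_out([
  {"dx":0,"dy":0,"dz":-0.007,"ax":0,"ay":0,"az":0,"grip":0},
  {"dx":0,"dy":0,"dz":-0.013,"ax":0,"ay":0,"az":0,"grip":0},
  {"dx":0,"dy":0,"dz":-0.013,"ax":0,"ay":0,"az":0,"grip":0},
  {"dx":0,"dy":0,"dz":-0.013,"ax":0,"ay":0,"az":0,"grip":0},
  {"dx":0,"dy":0,"dz":-0.013,"ax":0,"ay":0,"az":0,"grip":0},
])

```text
time: 43.05
tool_pos: [562.9, -370.6, 32.7]
tcp_rot: [2.332, 2.105, -0.0]
contact_force: [-2.4, 0.1, 4.4]
gripper_width: 51.0
```

Call:
carry_out([
  {"dx":0,"dy":0,"dz":0,"ax":0,"ay":0,"az":0,"grip":72},
  {"dx":0,"dy":0,"dz":0,"ax":0,"ay":0,"az":0,"grip":72},
  {"dx":0,"dy":0,"dz":0.2,"ax":0,"ay":0,"az":0,"grip":72},
  {"dx":0,"dy":0,"dz":0.5,"ax":0,"ay":0,"az":0,"grip":72},
  {"dx":0,"dy":0,"dz":0.8,"ax":0,"ay":0,"az":0,"grip":80},
])

```text
time: 43.55
tool_pos: [562.1, -369.9, 152.1]
tcp_rot: [-2.33, -2.104, 0.0]
contact_force: [1.2, -0.6, -0.0]
gripper_width: 68.2
```

Call:
carry_out([
  {"dx":0,"dy":0.15,"dz":0.3,"ax":0,"ay":0,"az":0,"grip":80},
  {"dx":-0.02,"dy":0.4,"dz":0.45,"ax":0,"ay":0,"az":0,"grip":80},
  {"dx":-0.05,"dy":0.7,"dz":0.45,"ax":0,"ay":0,"az":0,"grip":80},
  {"dx":-0.08,"dy":1,"dz":0.45,"ax":0,"ay":0,"az":0,"grip":80},
  {"dx":-0.08,"dy":1,"dz":0.45,"ax":0,"ay":0,"az":0,"grip":80},
])

```text
time: 44.05
tool_pos: [551.2, -211.6, 220.3]
tcp_rot: [-2.319, -2.116, -0.004]
contact_force: [0.3, 0.0, -0.2]
gripper_width: 68.4
```

Run:
```python
from h import *
snap("wrist");
snap("scene","c31",(110,200,310,400),4)
si,sim=snap("side","s31",(300,110,440,230),5)
L=lids(si,sim,80,roi=(325,180,376,222),thr=120,amin=80)
for l in L: print(np.round(l[:5],1),l[5])
to(546.4,-9,62,-5.6)
```

```text
[552.1  56.2  51.5  51.2  -7.7] [339.8 205.6]
[535.  -25.1  86.8  67.   30.2] [356.1 191.4]
t 44.2 tcp [ 550.8 -220.8  219.5] jawyaw -5.82 F [ 0.2 -1.   0.2] w 68.0 -> d [-0.0292  1.4119 -1.0499] r [0.0003 0.     0.0012]
```

View pics/c31.png

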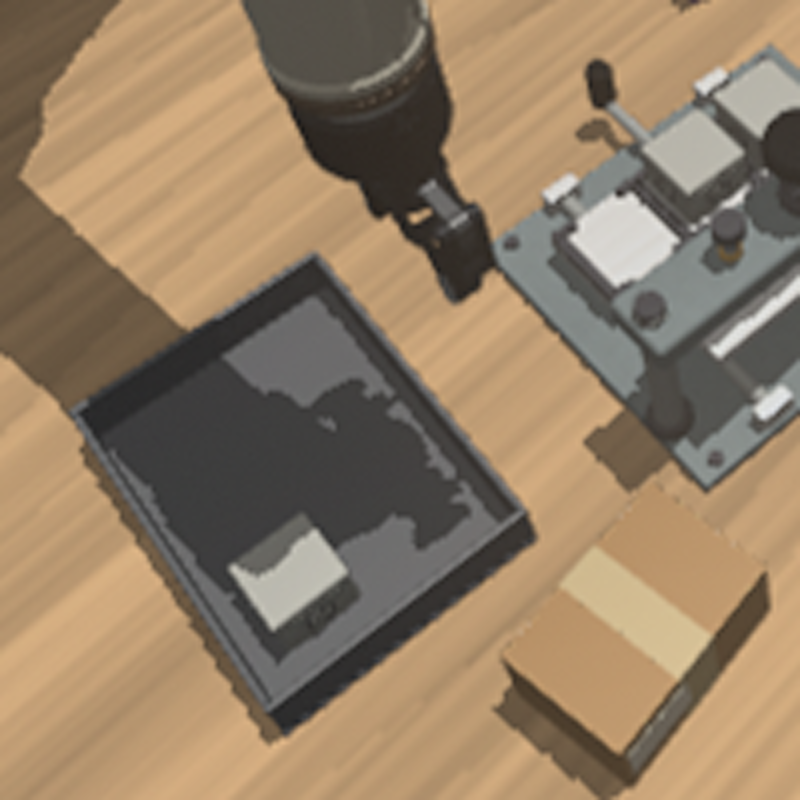

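View pics/s31.png

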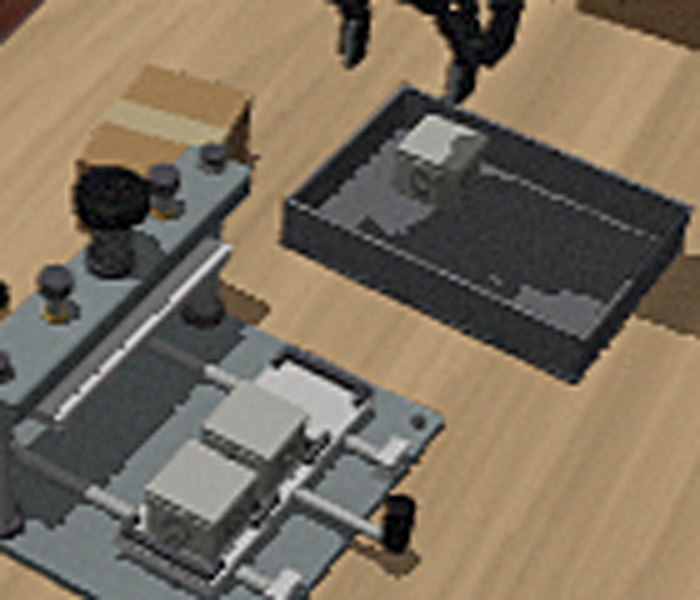

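Call:
carry_out([
  {"dx":0,"dy":0.25,"dz":0,"ax":0,"ay":0,"az":0,"grip":80},
  {"dx":-0.01,"dy":0.5,"dz":0,"ax":0,"ay":0,"az":0,"grip":80},
  {"dx":-0.02,"dy":0.75,"dz":0,"ax":0,"ay":0,"az":0,"grip":80},
  {"dx":-0.029,"dy":1,"dz":-0.1,"ax":0,"ay":0,"az":0,"grip":80},
  {"dx":-0.029,"dy":1,"dz":-0.2,"ax":0,"ay":0,"az":0.001,"grip":80},
])

```text
time: 44.7
tool_pos: [547.2, -65.4, 189.7]
tcp_rot: [-2.322, -2.115, -0.005]
contact_force: [0.3, -0.2, 0.4]
gripper_width: 68.1
```

Call:
carry_out([
  {"dx":0,"dy":0.2,"dz":-0.1,"ax":0,"ay":0,"az":0,"grip":80},
  {"dx":0,"dy":0.412,"dz":-0.2,"ax":0,"ay":0,"az":0,"grip":80},
  {"dx":0,"dy":0.412,"dz":-0.3,"ax":0,"ay":0,"az":0,"grip":80},
  {"dx":0,"dy":0.412,"dz":-0.45,"ax":0,"ay":0,"az":0,"grip":80},
  {"dx":0,"dy":0.412,"dz":-0.5,"ax":0,"ay":0,"az":0,"grip":80},
])

```text
time: 45.2
tool_pos: [545.3, -10.8, 111.7]
tcp_rot: [-2.329, -2.105, 0.005]
contact_force: [-0.0, -0.8, -0.2]
gripper_width: 67.6
```

Run:
```python
from h import *
snap("wrist");snap("wrist");snap("wrist");i,im=snap("wrist","w32")
to(546.5,-8.8,62,-5.6)
```

```text
t 45.4 tcp [546.9  -9.7 114.6] jawyaw -5.76 F [-0.  -1.1 -0.5] w 68.4 -> d [-0.0028  0.0057 -0.3508] r [0.     0.0001 0.0009]
```

View pics/w32.png

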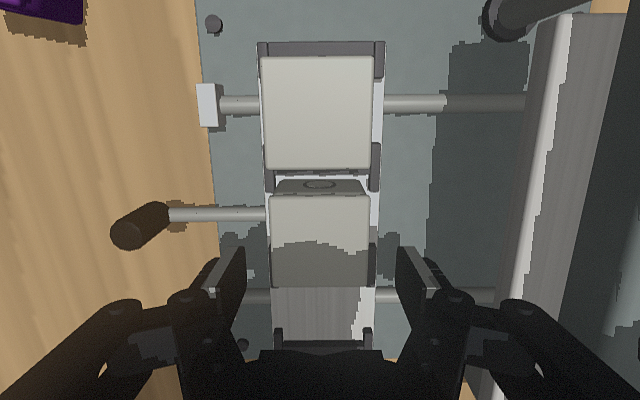

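Aligned. Descend and grip.

Call:
carry_out([
  {"dx":-0.005,"dy":0.006,"dz":-0.15,"ax":0,"ay":0,"az":0,"grip":80},
  {"dx":-0.005,"dy":0.006,"dz":-0.3,"ax":0,"ay":0,"az":0,"grip":80},
  {"dx":-0.005,"dy":0.006,"dz":-0.345,"ax":0,"ay":0,"az":0,"grip":80},
  {"dx":-0.005,"dy":0.006,"dz":-0.345,"ax":0,"ay":0,"az":0,"grip":80},
  {"dx":-0.005,"dy":0.006,"dz":-0.345,"ax":0,"ay":0,"az":0,"grip":80},
])

```text
time: 45.9
tool_pos: [546.6, -7.8, 63.7]
tcp_rot: [2.328, 2.108, 0.002]
contact_force: [-0.0, -0.2, -0.8]
gripper_width: 68.1
```

Call:
carry_out([
  {"dx":0,"dy":0,"dz":0,"ax":0,"ay":0,"az":0,"grip":0},
  {"dx":0,"dy":0,"dz":0,"ax":0,"ay":0,"az":0,"grip":0},
  {"dx":0,"dy":0,"dz":0,"ax":0,"ay":0,"az":0,"grip":0},
  {"dx":0,"dy":0,"dz":0,"ax":0,"ay":0,"az":0,"grip":0},
  {"dx":0,"dy":0,"dz":0,"ax":0,"ay":0,"az":0,"grip":0},
])

```text
time: 46.4
tool_pos: [546.8, -7.7, 64.1]
tcp_rot: [2.327, 2.108, 0.002]
contact_force: [-0.7, 1.4, 5.6]
gripper_width: 51.1
```

Call:
carry_out([
  {"dx":0,"dy":0,"dz":0.05,"ax":0,"ay":0,"az":0,"grip":0},
  {"dx":0,"dy":0,"dz":0.12,"ax":0,"ay":0,"az":0,"grip":0},
  {"dx":0,"dy":0,"dz":0.3,"ax":0,"ay":0,"az":0,"grip":0},
  {"dx":0,"dy":0,"dz":0.55,"ax":0,"ay":0,"az":0,"grip":0},
  {"dx":0,"dy":0,"dz":0.7,"ax":0,"ay":0,"az":0,"grip":0},
])

```text
time: 46.9
tool_pos: [546.5, -7.3, 170.7]
tcp_rot: [2.327, 2.108, 0.003]
contact_force: [0.2, -0.8, -0.7]
gripper_width: 51.4
```

Run:
```python
from h import *
si,sim=snap("side","s33",(300,110,440,230),5)
to(446.2,-357.3,170,-6)
```

```text
t 46.95 tcp [548.5  -7.2 173.8] jawyaw -5.63 F [-0.   0.9  1.6] w 50.7 -> d [-0.6821 -2.334  -0.0252] r [ 0.0002  0.0024 -0.002 ]
```

View pics/s33.png

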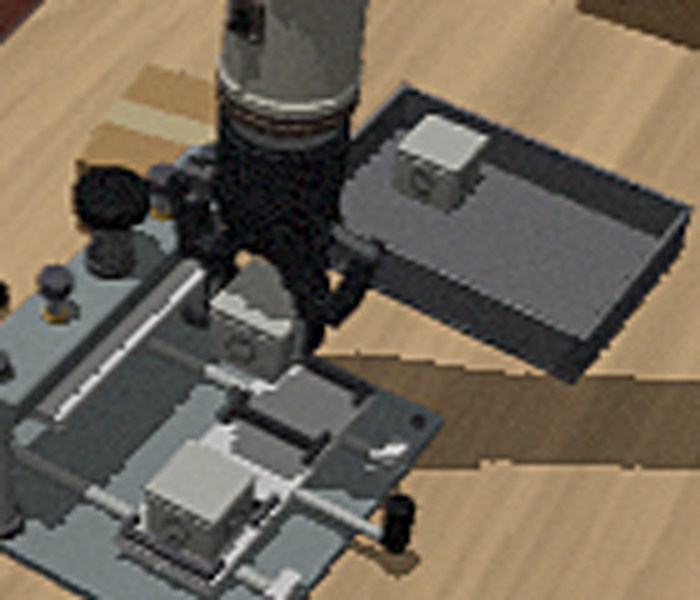

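Call:
carry_out([
  {"dx":-0.06,"dy":-0.2,"dz":0,"ax":0,"ay":0,"az":0,"grip":0},
  {"dx":-0.12,"dy":-0.42,"dz":0,"ax":0,"ay":0,"az":0,"grip":0},
  {"dx":-0.2,"dy":-0.67,"dz":0,"ax":0,"ay":0,"az":0,"grip":0},
  {"dx":-0.28,"dy":-0.92,"dz":0,"ax":0,"ay":0,"az":0,"grip":0},
  {"dx":-0.3,"dy":-1,"dz":0,"ax":0,"ay":0,"az":0,"grip":0},
])

```text
time: 47.45
tool_pos: [498.5, -162.9, 167.8]
tcp_rot: [2.334, 2.101, -0.004]
contact_force: [-0.4, -1.3, -1.0]
gripper_width: 50.8
```

Call:
carry_out([
  {"dx":-0.08,"dy":-0.25,"dz":0,"ax":0,"ay":0,"az":0,"grip":0},
  {"dx":-0.16,"dy":-0.5,"dz":0,"ax":0,"ay":0,"az":0,"grip":0},
  {"dx":-0.24,"dy":-0.75,"dz":0,"ax":0,"ay":0,"az":0,"grip":0},
  {"dx":-0.32,"dy":-1,"dz":0,"ax":0,"ay":0,"az":0,"grip":0},
  {"dx":-0.38,"dy":-1,"dz":0,"ax":0,"ay":0,"az":0,"grip":0},
])

```text
time: 47.95
tool_pos: [441.8, -314.0, 167.9]
tcp_rot: [2.335, 2.098, -0.003]
contact_force: [-0.7, 0.5, -0.8]
gripper_width: 50.8
```

Call:
carry_out([
  {"dx":0,"dy":-0.2,"dz":0,"ax":0,"ay":0,"az":0,"grip":0},
  {"dx":0,"dy":-0.334,"dz":-0.1,"ax":0,"ay":0,"az":0,"grip":0},
  {"dx":0,"dy":-0.334,"dz":-0.3,"ax":0,"ay":0,"az":0,"grip":0},
  {"dx":0,"dy":-0.334,"dz":-0.5,"ax":0,"ay":0,"az":0,"grip":0},
  {"dx":0,"dy":-0.334,"dz":-0.5,"ax":0,"ay":0,"az":0,"grip":0},
])

```text
time: 48.45
tool_pos: [441.1, -355.3, 89.2]
tcp_rot: [-2.322, -2.104, 0.001]
contact_force: [-0.7, -0.9, -1.2]
gripper_width: 51.3
```

Run:
```python
from h import *
snap("scene");snap("scene","c34",(80,200,280,400),4);i,im=snap("wrist","w34")
to(446.2,-357.3,33,-6)
```

```text
t 48.6 tcp [ 444.7 -357.4   93.9] jawyaw -5.6 F [-0.   0.1 -0.6] w 51.2 -> d [ 0.0099  0.0009 -0.406 ] r [ 0.0001  0.0004 -0.0022]
```

View pics/w34.png

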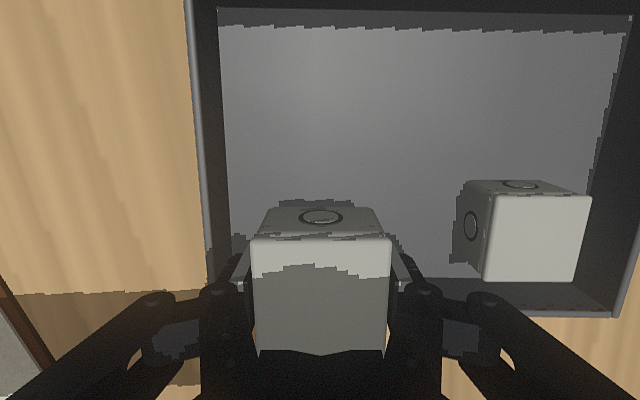

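Call:
carry_out([
  {"dx":0.035,"dy":0.02,"dz":-0.1,"ax":0,"ay":0,"az":-0.002,"grip":0},
  {"dx":0.035,"dy":0.02,"dz":-0.25,"ax":0,"ay":0,"az":-0.002,"grip":0},
  {"dx":0.035,"dy":0.02,"dz":-0.35,"ax":0,"ay":0,"az":-0.002,"grip":0},
  {"dx":0.035,"dy":0.02,"dz":-0.39,"ax":0,"ay":0,"az":-0.002,"grip":0},
  {"dx":0.035,"dy":0.02,"dz":-0.404,"ax":0,"ay":0,"az":-0.002,"grip":0},
])

```text
time: 49.1
tool_pos: [448.3, -354.0, 33.0]
tcp_rot: [-2.333, -2.1, 0.003]
contact_force: [-10.6, 6.2, 28.6]
gripper_width: 51.4
```

Call:
carry_out([
  {"dx":0,"dy":0,"dz":0,"ax":0,"ay":0,"az":0,"grip":0},
  {"dx":0,"dy":0,"dz":0,"ax":0,"ay":0,"az":0,"grip":0},
  {"dx":0,"dy":0,"dz":0,"ax":0,"ay":0,"az":0,"grip":0},
  {"dx":0,"dy":0,"dz":0,"ax":0,"ay":0,"az":0,"grip":0},
  {"dx":0,"dy":0,"dz":0,"ax":0,"ay":0,"az":0,"grip":0},
])

```text
time: 49.6
tool_pos: [448.4, -354.1, 33.1]
tcp_rot: [-2.334, -2.101, 0.002]
contact_force: [-4.5, 3.3, 9.6]
gripper_width: 51.3
```

On the floor at the expected 33.1. Release and fetch the last box.

Call:
carry_out([
  {"dx":0,"dy":0,"dz":0.005,"ax":0,"ay":0,"az":0,"grip":72},
  {"dx":0,"dy":0,"dz":0.005,"ax":0,"ay":0,"az":0,"grip":72},
  {"dx":0,"dy":0,"dz":0.2,"ax":0,"ay":0,"az":0,"grip":72},
  {"dx":0,"dy":0,"dz":0.5,"ax":0,"ay":0,"az":0,"grip":72},
  {"dx":0,"dy":0,"dz":0.8,"ax":0,"ay":0,"az":0,"grip":80},
])

```text
time: 50.1
tool_pos: [448.7, -354.5, 152.9]
tcp_rot: [-2.334, -2.101, -0.001]
contact_force: [0.5, -0.9, -0.1]
gripper_width: 68.0
```

Call:
carry_out([
  {"dx":0.05,"dy":0.15,"dz":0.3,"ax":0,"ay":0,"az":0,"grip":80},
  {"dx":0.15,"dy":0.4,"dz":0.4,"ax":0,"ay":0,"az":0,"grip":80},
  {"dx":0.22,"dy":0.65,"dz":0.4,"ax":0,"ay":0,"az":0,"grip":80},
  {"dx":0.3,"dy":0.9,"dz":0.4,"ax":0,"ay":0,"az":0,"grip":80},
  {"dx":0.35,"dy":1,"dz":0.4,"ax":0,"ay":0,"az":0,"grip":80},
])

```text
time: 50.6
tool_pos: [502.9, -200.3, 213.0]
tcp_rot: [2.329, 2.107, 0.003]
contact_force: [-0.1, 0.7, -0.5]
gripper_width: 68.7
```

Call:
carry_out([
  {"dx":0.08,"dy":0.25,"dz":0,"ax":0,"ay":0,"az":0,"grip":80},
  {"dx":0.16,"dy":0.5,"dz":0,"ax":0,"ay":0,"az":0,"grip":80},
  {"dx":0.24,"dy":0.75,"dz":0,"ax":0,"ay":0,"az":0,"grip":80},
  {"dx":0.32,"dy":1,"dz":0,"ax":0,"ay":0,"az":0,"grip":80},
  {"dx":0.34,"dy":1,"dz":0,"ax":0,"ay":0,"az":0,"grip":80},
])

```text
time: 51.1
tool_pos: [554.0, -47.2, 213.0]
tcp_rot: [-2.325, -2.112, -0.007]
contact_force: [-0.1, 0.1, 0.4]
gripper_width: 68.3
```

Run:
```python
from h import *
snap("wrist")
i,im=snap("wrist","w36")
si,sim=snap("side","s36",(300,110,440,230),5)
L=lids(si,sim,80,roi=(325,194,352,222),thr=120,amin=80)
for l in L: print(np.round(l[:5],1),l[5])
to(552.3,56,115,-5.6)
```

```text
[549.7  40.8  83.6  51.9  -7.7] [342.7 202.7]
t 51.25 tcp [552.6 -55.1 212. ] jawyaw -6.0 F [ 0.1 -0.6  0.1] w 68.2 -> d [-0.002   0.7407 -0.6468] r [0.0001 0.0001 0.0022]
```

View pics/s36.png

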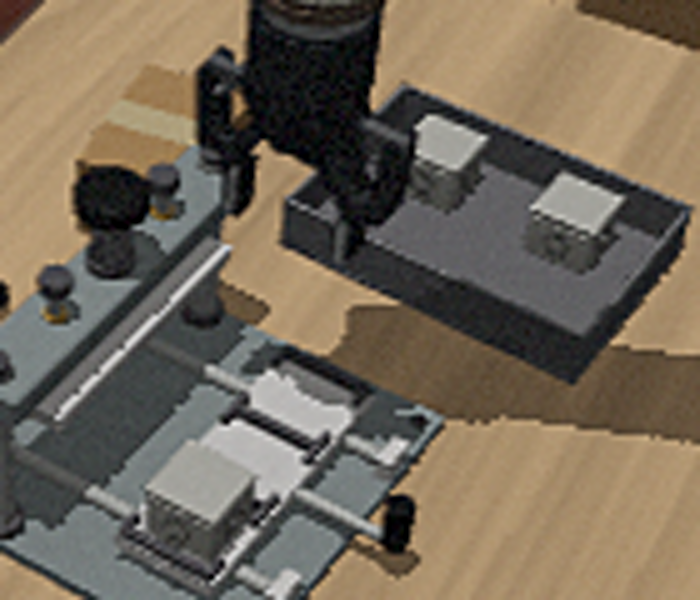

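View pics/w36.png

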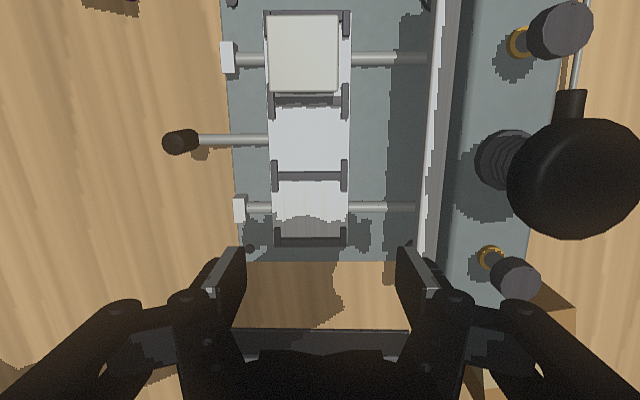

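Call:
carry_out([
  {"dx":0,"dy":0.25,"dz":0,"ax":0,"ay":0,"az":0.002,"grip":80},
  {"dx":0,"dy":0.5,"dz":-0.1,"ax":0,"ay":0,"az":0.002,"grip":80},
  {"dx":0,"dy":0.74,"dz":-0.3,"ax":0,"ay":0,"az":0.002,"grip":80},
  {"dx":0,"dy":0.74,"dz":-0.55,"ax":0,"ay":0,"az":0.002,"grip":80},
  {"dx":0,"dy":0.74,"dz":-0.65,"ax":0,"ay":0,"az":0.002,"grip":80},
])

```text
time: 51.75
tool_pos: [550.3, 54.9, 111.6]
tcp_rot: [-2.327, -2.107, 0.007]
contact_force: [-0.8, -1.4, -0.5]
gripper_width: 68.2
```

Run:
```python
from h import *
snap("wrist");snap("wrist");snap("wrist")
i,im=snap("wrist","w37")
to(552.3,56,62,-5.6)
```

```text
t 51.95 tcp [553.1  54.3 115.2] jawyaw -5.83 F [-0.1  0.3  0. ] w 68.2 -> d [-0.0053  0.0115 -0.3544] r [0.0002 0.0001 0.0013]
```

View pics/w37.png

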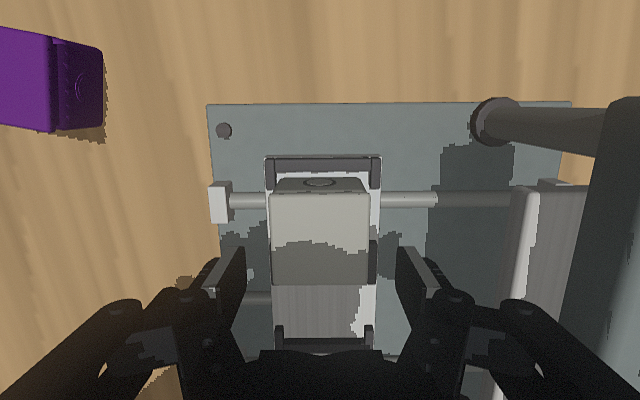

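Call:
carry_out([
  {"dx":-0.005,"dy":0.01,"dz":-0.15,"ax":0,"ay":0,"az":0,"grip":80},
  {"dx":-0.005,"dy":0.01,"dz":-0.3,"ax":0,"ay":0,"az":0,"grip":80},
  {"dx":-0.005,"dy":0.01,"dz":-0.35,"ax":0,"ay":0,"az":0,"grip":80},
  {"dx":-0.005,"dy":0.01,"dz":-0.35,"ax":0,"ay":0,"az":0,"grip":80},
  {"dx":-0.005,"dy":0.01,"dz":-0.35,"ax":0,"ay":0,"az":0,"grip":80},
])

```text
time: 52.45
tool_pos: [552.8, 57.4, 63.4]
tcp_rot: [2.328, 2.107, 0.003]
contact_force: [-0.8, -0.3, 0.4]
gripper_width: 68.3
```

Call:
carry_out([
  {"dx":0,"dy":0,"dz":0,"ax":0,"ay":0,"az":0,"grip":0},
  {"dx":0,"dy":0,"dz":0,"ax":0,"ay":0,"az":0,"grip":0},
  {"dx":0,"dy":0,"dz":0,"ax":0,"ay":0,"az":0,"grip":0},
  {"dx":0,"dy":0,"dz":0,"ax":0,"ay":0,"az":0,"grip":0},
  {"dx":0,"dy":0,"dz":0,"ax":0,"ay":0,"az":0,"grip":0},
])

```text
time: 52.95
tool_pos: [552.9, 57.7, 63.6]
tcp_rot: [2.327, 2.108, 0.003]
contact_force: [-0.6, -0.4, 6.3]
gripper_width: 51.1
```

Call:
carry_out([
  {"dx":0,"dy":0,"dz":0.05,"ax":0,"ay":0,"az":0,"grip":0},
  {"dx":0,"dy":0,"dz":0.12,"ax":0,"ay":0,"az":0,"grip":0},
  {"dx":0,"dy":0,"dz":0.3,"ax":0,"ay":0,"az":0,"grip":0},
  {"dx":0,"dy":0,"dz":0.55,"ax":0,"ay":0,"az":0,"grip":0},
  {"dx":0,"dy":0,"dz":0.7,"ax":0,"ay":0,"az":0,"grip":0},
])

```text
time: 53.45
tool_pos: [552.5, 58.2, 170.2]
tcp_rot: [2.327, 2.109, 0.004]
contact_force: [0.1, 0.3, -1.0]
gripper_width: 51.7
```

Run:
```python
from h import *
snap("side","s38",(300,110,440,230),5)
to(514,-288,170,-6)
```

```text
t 53.5 tcp [554.5  58.7 173.3] jawyaw -5.63 F [1.3 0.7 0.8] w 51.6 -> d [-0.2698 -2.3111 -0.0221] r [-0.0001  0.0024 -0.0021]
```

View pics/s38.png

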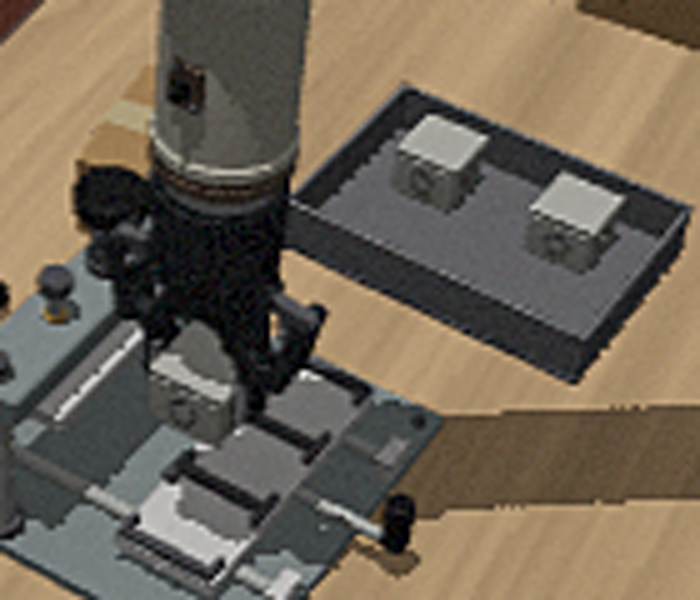

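Call:
carry_out([
  {"dx":-0.02,"dy":-0.2,"dz":0,"ax":0,"ay":0,"az":0,"grip":0},
  {"dx":-0.05,"dy":-0.42,"dz":0,"ax":0,"ay":0,"az":0,"grip":0},
  {"dx":-0.08,"dy":-0.67,"dz":0,"ax":0,"ay":0,"az":0,"grip":0},
  {"dx":-0.1,"dy":-0.92,"dz":0,"ax":0,"ay":0,"az":0,"grip":0},
  {"dx":-0.12,"dy":-1,"dz":0,"ax":0,"ay":0,"az":0,"grip":0},
])

```text
time: 54.0
tool_pos: [533.0, -97.7, 167.3]
tcp_rot: [2.333, 2.101, -0.003]
contact_force: [-0.3, -0.5, -1.5]
gripper_width: 51.1
```

Call:
carry_out([
  {"dx":-0.04,"dy":-0.25,"dz":0,"ax":0,"ay":0,"az":0,"grip":0},
  {"dx":-0.08,"dy":-0.5,"dz":0,"ax":0,"ay":0,"az":0,"grip":0},
  {"dx":-0.12,"dy":-0.75,"dz":0,"ax":0,"ay":0,"az":0,"grip":0},
  {"dx":-0.15,"dy":-1,"dz":0,"ax":0,"ay":0,"az":0,"grip":0},
  {"dx":-0.16,"dy":-1,"dz":0,"ax":0,"ay":0,"az":0,"grip":0},
])

```text
time: 54.5
tool_pos: [508.0, -249.2, 167.2]
tcp_rot: [2.336, 2.098, -0.004]
contact_force: [-0.2, 0.4, -0.2]
gripper_width: 51.5
```

Call:
carry_out([
  {"dx":0,"dy":-0.2,"dz":0,"ax":0,"ay":0,"az":0,"grip":0},
  {"dx":0,"dy":-0.305,"dz":-0.1,"ax":0,"ay":0,"az":0,"grip":0},
  {"dx":0,"dy":-0.305,"dz":-0.3,"ax":0,"ay":0,"az":0,"grip":0},
  {"dx":0,"dy":-0.305,"dz":-0.5,"ax":0,"ay":0,"az":0,"grip":0},
  {"dx":0,"dy":-0.305,"dz":-0.5,"ax":0,"ay":0,"az":0,"grip":0},
])

```text
time: 55.0
tool_pos: [506.8, -286.0, 88.6]
tcp_rot: [-2.322, -2.105, 0.003]
contact_force: [-0.6, 0.4, -1.8]
gripper_width: 51.0
```

Run:
```python
from h import *
snap("side");snap("scene","c39",(80,200,280,400),4);i,im=snap("wrist","w39")
to(512,-287,33,-6)
```

```text
t 55.15 tcp [ 510.7 -287.5   93.4] jawyaw -5.6 F [-0.9  0.6 -1.1] w 51.1 -> d [ 0.0083  0.0033 -0.4025] r [ 0.      0.0005 -0.0022]
```

View pics/c39.png

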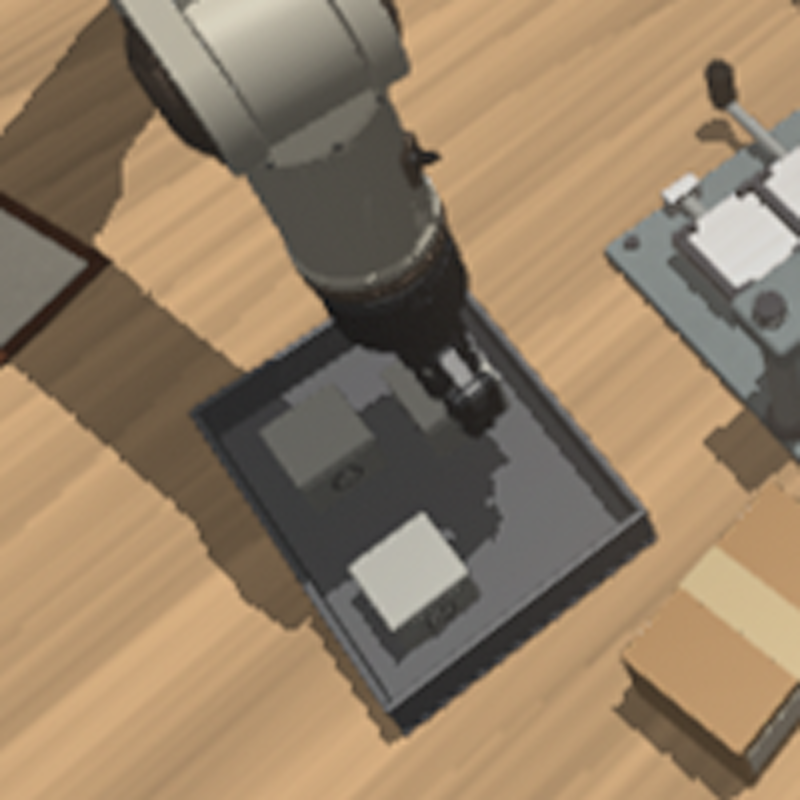

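View pics/w39.png

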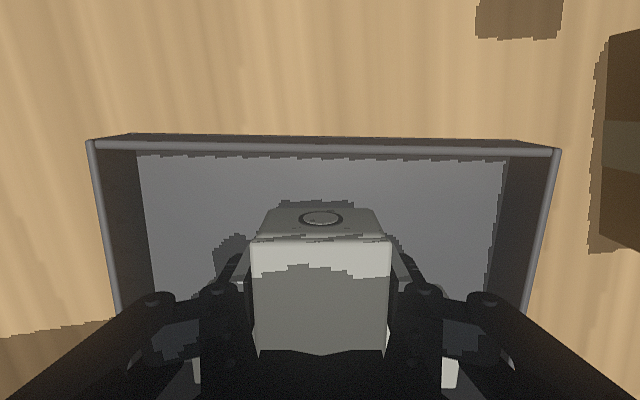

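Call:
carry_out([
  {"dx":0,"dy":0,"dz":-0.1,"ax":0,"ay":0,"az":0,"grip":0},
  {"dx":0,"dy":0,"dz":-0.25,"ax":0,"ay":0,"az":0,"grip":0},
  {"dx":0,"dy":0,"dz":-0.35,"ax":0,"ay":0,"az":0,"grip":0},
  {"dx":0,"dy":0,"dz":-0.39,"ax":0,"ay":0,"az":0,"grip":0},
  {"dx":0,"dy":0,"dz":-0.404,"ax":0,"ay":0,"az":0,"grip":0},
])

```text
time: 55.65
tool_pos: [508.7, -287.7, 32.6]
tcp_rot: [-2.327, -2.108, 0.004]
contact_force: [-12.9, 5.5, 30.2]
gripper_width: 50.9
```

Call:
carry_out([
  {"dx":0,"dy":0,"dz":0,"ax":0,"ay":0,"az":0,"grip":0},
  {"dx":0,"dy":0,"dz":0,"ax":0,"ay":0,"az":0,"grip":0},
  {"dx":0,"dy":0,"dz":0,"ax":0,"ay":0,"az":0,"grip":0},
  {"dx":0,"dy":0,"dz":0,"ax":0,"ay":0,"az":0,"grip":0},
  {"dx":0,"dy":0,"dz":0,"ax":0,"ay":0,"az":0,"grip":0},
])

```text
time: 56.15
tool_pos: [508.7, -287.7, 32.6]
tcp_rot: [-2.327, -2.108, 0.003]
contact_force: [-6.3, 2.7, 10.5]
gripper_width: 51.0
```

Call:
carry_out([
  {"dx":0,"dy":0,"dz":0.005,"ax":0,"ay":0,"az":0,"grip":72},
  {"dx":0,"dy":0,"dz":0.005,"ax":0,"ay":0,"az":0,"grip":72},
  {"dx":0,"dy":0,"dz":0.2,"ax":0,"ay":0,"az":0,"grip":72},
  {"dx":0,"dy":0,"dz":0.5,"ax":0,"ay":0,"az":0,"grip":72},
  {"dx":0,"dy":0,"dz":0.8,"ax":0,"ay":0,"az":0,"grip":80},
])

```text
time: 56.65
tool_pos: [509.5, -287.7, 152.2]
tcp_rot: [-2.327, -2.108, -0.0]
contact_force: [1.3, 0.1, 0.3]
gripper_width: 68.2
```

Call:
carry_out([
  {"dx":0,"dy":0,"dz":0.3,"ax":0,"ay":0,"az":0,"grip":80},
  {"dx":-0.2,"dy":0.1,"dz":0.6,"ax":0,"ay":0,"az":0,"grip":80},
  {"dx":-0.4,"dy":0.3,"dz":0.8,"ax":0,"ay":0,"az":0,"grip":80},
  {"dx":-0.5,"dy":0.5,"dz":0.8,"ax":0,"ay":0,"az":0,"grip":80},
  {"dx":-0.5,"dy":0.7,"dz":0.8,"ax":0,"ay":0,"az":0,"grip":80},
])

```text
time: 57.15
tool_pos: [433.2, -182.7, 272.9]
tcp_rot: [2.328, 2.105, -0.002]
contact_force: [0.6, 1.1, 0.6]
gripper_width: 68.5
```

Call:
carry_out([
  {"dx":0,"dy":0.2,"dz":0,"ax":0,"ay":0,"az":0,"grip":80},
  {"dx":0,"dy":0.4,"dz":0,"ax":0,"ay":0,"az":0,"grip":80},
  {"dx":0,"dy":0.4,"dz":0,"ax":0,"ay":0,"az":0,"grip":80},
  {"dx":0,"dy":0.4,"dz":0,"ax":0,"ay":0,"az":0,"grip":80},
  {"dx":0,"dy":0.4,"dz":0,"ax":0,"ay":0,"az":0,"grip":80},
])

```text
time: 57.65
tool_pos: [434.8, -124.0, 271.5]
tcp_rot: [2.329, 2.107, 0.0]
contact_force: [-0.3, -0.2, 0.5]
gripper_width: 68.1
```

Run:
```python
from h import *
sc,cim=snap("scene","c40",(80,180,320,400),3)
si,sim=snap("side","s40",(270,90,450,240),4)
st()
for l in lids(si,sim,49,roi=(370,125,440,180),thr=120,amin=60): print('side',np.round(l[:5],1),l[5])
for l in lids(sc,cim,49,roi=(110,250,260,390),thr=100,amin=60): print('scene',np.round(l[:5],1),l[5])
```

```text
t 57.75 tcp [ 434.7 -124.2  271.4] rot [-2.33  -2.107 -0.   ] F [-0.5 -0.8 -0.1] w 68.2 q [ 0.95  0.15 -0.79  1.99  0.12  1.05  0.01]
side [ 510.4 -290.    44.    51.9   22.9] [393.  154.5]
side [ 447.6 -350.    44.3   46.    19.7] [415. 151.]
side [ 567.2 -368.2   38.4   49.8   23.4] [387.  137.9]
scene [ 565.5 -339.   152.6  134.4   -6.8] [192.7 332.4]
scene [ 474.7 -326.6  175.    85.9  -31.5] [174.3 305.7]
scene [ 537.2 -140.2   44.2  115.1  -22.7] [246.5 271.5]
scene [521.3 -91.2  16.5  43.4 -43.1] [256.  256.4]
```

View pics/c40.png

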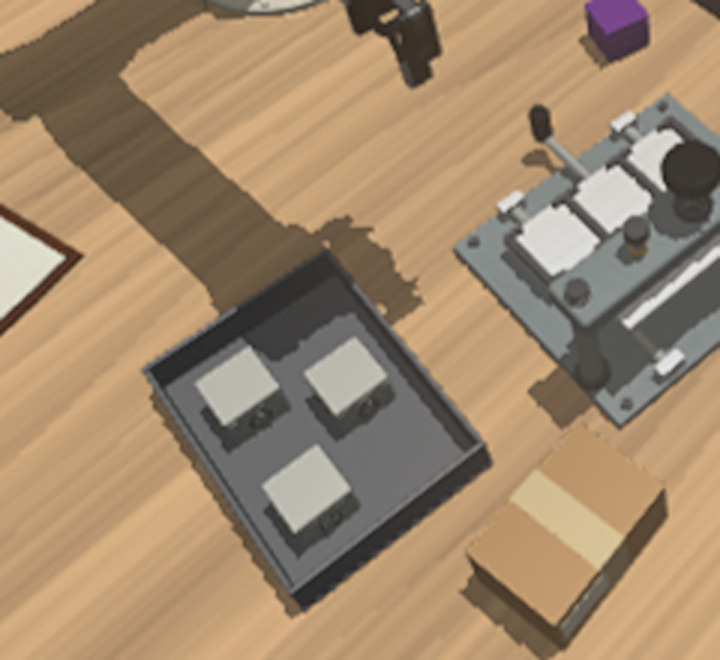

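View pics/s40.png

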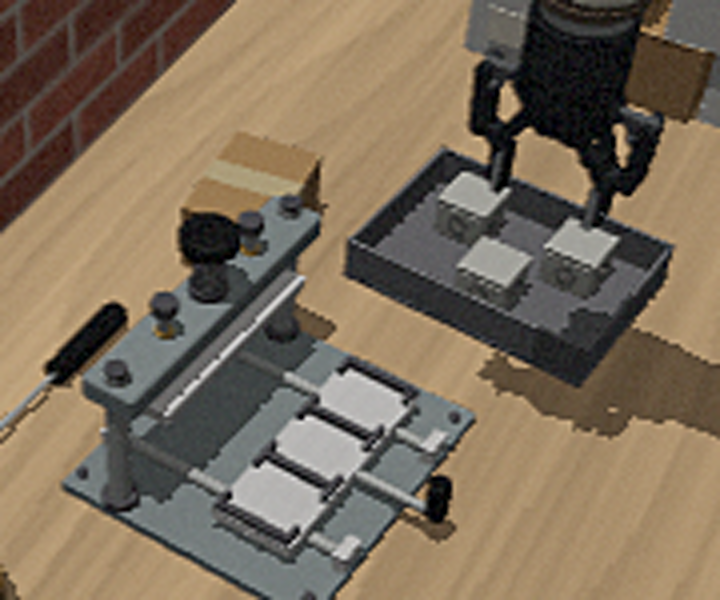

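```bash
python3 -c "
from rig import order; print(order.hand_in())"
```

```text
the job is handed in; nothing more can be done
None
```

The job was handed in at about 58 s of the 210 s allowed; hand-in gives no verdict. All three boxes were closed in one press stroke and now stand upright in the tray.

**What I did:**
- I drew the carriage out to its front stop and put the three grey boxes in the nests.
- I pushed the carriage in until it met the back stop with about 30 N, after about 115 mm of travel.
- I pressed the palm knob until the collars sat on the bridge and held it there for more than 0.5 s. The force on the knob reached about 36 N.
- I let the plunger spring up and pulled the carriage back against the front stop with about 30 N.
- I moved the boxes into the tray one at a time.

**Last checks:**
- **Boxes:** In the scene and side pictures, all three stand upright on the tray floor with no lid gap showing. The gripper heights when I set them down matched the tray floor.
- **Press:** The plunger is up, and the carriage knob is within half a pixel of its front-stop position.
- **Arm and bystanders:** The arm is clear of everything. The carton and screwdriver look untouched. The tape is barely in the last pictures, but the arm never worked near it.

**What disagreed:**
- **First nesting:** Setting the first box down pushed the carriage in by about 6 mm. I measured the nests again before placing the other two boxes.
- **Tray position:** My first estimate of the tray was about 35 mm off, because I took a bottom corner for the rim. I corrected it from the scene and wrist cameras before placing any box in it.
- **Final lid-finding script:** In the last pictures it read the box positions well enough from the side camera. From the scene camera it merged the boxes with the tray, so I judged that view by eye.

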